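# Lid and clip down the glass box

### The arm

A 6-joint arm with a two-finger parallel gripper is mounted at the origin on a cart in front of the work surface, level with it; the furniture and walls round the work are solid. World frame = base frame: x ahead of the robot, y to its left, z up, the work surface at z = 0. Lengths are in m, angles in degrees, forces in N, time in s.
With the tool pointing down it reaches from about 0.275 to 0.975 m from the base axis. Payload 8.4 kg.
Tool frame: the origin (TCP) lies at the very end of the fingers, on their centre line; the grasp point (between the pads) lies ctrl.grasp_offset behind it (ctrl.grasp_offset is the distance from the TCP to the grasp point, in m); z points along the fingers, y is the direction in which the jaws open and shut (so a half turn about z gives the same grasp; the last joint's range is limited). The gripper opens to 92 mm and grips with 3 to 60 N. Pads are 20 mm wide; open, the fingers measure 128 mm over their backs; the gripper's body (75 mm by 189 mm) begins 69 mm behind the grasp point.
Start: joints at [-67.804, 20.225, 93.587, -0, 66.188, -0.138], TCP at [0.238, -0.578, 0.215] pointing down, gripper open.
Joint ranges: [-150.9, 150.9], [-52.94, 120.26], [3.33, 152.33], [-74.26, 254.26], [0, 154.13], [-172.89, 172.89]. Speed limits (degrees/s): [127.2, 127.2, 159.86, 180, 180, 180].

### API

Orientations are given as [roll, pitch, yaw] about the fixed x, y, z axes, in that order (R = Rz(yaw) Ry(pitch) Rx(roll)).
In Python, from station import ctrl gives the robot as it stands.
- The arm moves only by the tool carry_out, never from a script. Its argument "commands" is a list of rows, each an object with "xyz": the shift along the tool's x, y, z in mm, a list of three; "angular": the turn, a rotation vector about the tool's x, y, z in rad, a list of three. A call has 1 to 8 rows; each row shifts and turns the commanded pose from where the row before left it, along the tool's axes as they then stand; what a row does not reach is not made up. A row lasts 1/8 s, in which the tool goes at most 62.5 mm and 10.7 degrees, less where a joint would pass 70% of its speed; a pose out of reach is approached as far as the arm can. A call with a gripper value outside its range is refused whole. "grip" is the finger opening in mm, from 0 to 91.9, set as the call begins (left out, the last holds). The fingers move at their own pace and stop on an object; the grip force is fixed at half the most. Time passes only in rows, so rows that do not move let the fingers close. It gives the time, the measured TCP pose, the force and the opening at its end, in the units of the state.
- ctrl.get_state(): the state, without advancing time (a new reading comes with each control period).
- ctrl.camera(name): name is "side" or "top" or "wrist"; returns the picture (480x640x3 uint8, red, green, blue); there is no depth.
- ctrl.camera_model(name): a dict with "fx", "fy", "cx", "cy" (pixels), "world_to_cam" (4x4, takes a point from world to camera coordinates); the wrist camera has in their place "tool_from_camera" (4x4, takes a point from camera to tool coordinates, whose origin is the TCP and whose axes are the flange's). Camera axes: x right, y down, z forward; pixel columns grow to the right and rows downward; lengths in m; the calibration is good to about 2 mm. A picture is of the moment at which its call begins: read the wrist's pose just before it. camera_model takes no time and is no camera call.
- ctrl.job_done(): hands the job in, once; it reports no verdict.
Trained networks look in the newest picture that a camera, given by its name, has taken for a name from the list of things; names that differ only in an ending like _2 or _b are one class to them, and where a whole thing is asked for, a point or a joint stands for the part that bears it (a point fixed in the world has none). Each returns a list of dicts, best first, with "p" (0 to 1); they miss things now and then, are a little off and sometimes report something else, mostly with a low value. They report only what shows in the picture. A call takes as long as a camera call. They do not tell look-alikes from the thing itself.
- ctrl.outline_of(camera, label): "mask" (480x640 bool, what is visible of it) and "rect" ([left, top, right, bottom] in pixels, round what is visible of it).
- ctrl.pinpoint(camera, label): "uv" ([column, row] in pixels: a listed point, or the origin of a listed thing).
The state is a dict: "time": time; "q": joint angles; "qd": joint speeds; "tau": joint torques, N m; "ee_pos": TCP position; "tcp_rot": TCP orientation; "wrist_force": force on the tool from outside, world axes, zero at the start; "moment": the same for the moment, N m; "opening": opening from 0.0 (shut) to 1.0 (fully open).
Only numpy, scipy, OpenCV 4.12 (cv2) and the standard library are available. Lean on these libraries where they do the work, as an engineer would, in place of code of your own. Each camera call takes 0.05 s, during which the arm holds its last target.

### The job

Take the lid out of the wooden rack and lay it flat on the bare table, handle up. Let go, lift it again by its handle, level, and set it squarely on the seal of the grey box, lugs inside the rim, while all four clips still stand open; then flip the four side clips down over the lid, pressing each against the springy seal until it lies flat and holds the lid down, and leave the timer and the cup of black glass where they are.

Things in the scene. Friction and masses are not known exactly. Their poses are not given: they have to be found in the camera images.
- box: Grey open storage box, fixed, 110 mm (its x) by 150 mm (its y) by 70 mm high, walls 4 mm, two shallow cups inside. Origin: centre of its underside, z up. A white hinged clip at the middle of each side; hinge lines 60 mm above the table, 64 mm from the box centre along x (front, back clips) or 84 mm along y (left, right clips).
- lid: Loose white lid, about 120 g. Plate 116 mm (its x) by 156 mm (its y), 8 mm thick; four corner lugs reach 8 mm below it and drop inside the box rim with 2.5 mm play. Origin: lid centre, level with the lugs' lower ends; z out of the top (handle) face; plate at z 8 to 16 mm. Lying on the table its origin is at table height; resting loose on the box 66 mm above the box origin, clipped down 62. Fits either way round.
- lid_handle (a point): Centre of the upright fin handle on the lid's top: 12 mm thick along lid x, 56 mm long along lid y, standing 26 mm above the plate. This point is 29 mm above the lid origin along lid z; its axes are the lid's.
- lid_edge (a point): Middle of the lid's long edge that is uppermost at the start, on the plate's mid-thickness (lid x -58 mm, z 12 mm). At the start the lid stands upright in the rack, handle side away from the robot, this edge about 126 mm above the table, leaning up to 0.15 rad either way. No lugs within 40 mm of this point: the plate can be pinched here.
- seal (a point): Centre of the black rubber seal round the box rim, level with its upper face: 74 mm above the box origin when free (it springs up 4 mm), 70 mm when pressed down. Pressing it down takes 2.5 N at first, 4 N at the end; the lid rests on it and must be pressed down by the clips as they close (up to 15 N on a clip arm).
- rack: Wooden lid rack, fixed: base 70 by 110 by 10 mm, with a slot 11 mm wide along its y between two pairs of fences 30 mm tall and 22 mm wide, 23 mm either side of the centre; the lid's lower edge stands in it on the base, handle facing the rack's +x. Origin: centre of its underside, z up.
- clip_front (a joint): Clip on the box's -x side: white L, 40 mm wide; seen closed, a leg rises 23 mm from the hinge and an arm 4 mm thick reaches 26 mm inward over the lid. 0 = flat down on the lid, 1.75 = open (leg out level, arm standing 84 mm above the table, tip 23 mm outside the hinge); starts 1.3 to 1.75. Stiff friction hinge: needs 0.12 N m (5 N on the arm's end) to turn and stays where it is left.
- clip_front_tab (a point): Point on the ribbed outer face of the front clip's arm, 6 mm short of its tip: faces outward when open; when down it faces up, 83 mm above the table. Its y axis runs along the hinge.
- clip_back (a joint): Clip on the box's +x side: white L, 40 mm wide; seen closed, a leg rises 23 mm from the hinge and an arm 4 mm thick reaches 26 mm inward over the lid. 0 = flat down on the lid, 1.75 = open (leg out level, arm standing 84 mm above the table, tip 23 mm outside the hinge); starts 1.3 to 1.75. Stiff friction hinge: needs 0.12 N m (5 N on the arm's end) to turn and stays where it is left.
- clip_back_tab (a point): Point on the ribbed outer face of the back clip's arm, 6 mm short of its tip: faces outward when open; when down it faces up, 83 mm above the table. Its y axis runs along the hinge.
- clip_left (a joint): Clip on the box's +y side: white L, 40 mm wide; seen closed, a leg rises 23 mm from the hinge and an arm 4 mm thick reaches 26 mm inward over the lid. 0 = flat down on the lid, 1.75 = open (leg out level, arm standing 84 mm above the table, tip 23 mm outside the hinge); starts 1.3 to 1.75. Stiff friction hinge: needs 0.12 N m (5 N on the arm's end) to turn and stays where it is left.
- clip_left_tab (a point): Point on the ribbed outer face of the left clip's arm, 6 mm short of its tip: faces outward when open; when down it faces up, 83 mm above the table. Its y axis runs along the hinge.
- clip_right (a joint): Clip on the box's -y side: white L, 40 mm wide; seen closed, a leg rises 23 mm from the hinge and an arm 4 mm thick reaches 26 mm inward over the lid. 0 = flat down on the lid, 1.75 = open (leg out level, arm standing 84 mm above the table, tip 23 mm outside the hinge); starts 1.3 to 1.75. Stiff friction hinge: needs 0.12 N m (5 N on the arm's end) to turn and stays where it is left.
- clip_right_tab (a point): Point on the ribbed outer face of the right clip's arm, 6 mm short of its tip: faces outward when open; when down it faces up, 83 mm above the table. Its y axis runs along the hinge.
- kitchen_timer: Bystander: round kitchen timer, 69 mm across, 43 mm high; origin at the centre of its underside.
- cup_jet: Bystander: shallow clear cup of black glass bits, 71 mm across, 26 mm high; origin at the centre of its underside.
Mind the look-alikes: they are no part of the job. Of the things that look like the lid, the larger one is meant.

How it is judged (in metres and radians):
On the way, in this order (a step that is already met when the one before it is completed fails the run):
1. the lid lies flat on the table, handle up, let go (angle between lid's own z axis and vertical below 0.08 rad and height (world z) of lid below 0.006 m and contact force between the fingers and lid below 0.1 N and linear speed of lid below 0.02 m/s), for 0.1 s.
2. the lid is lifted level by its handle (height (world z) of lid above 0.05 m and angle between lid's own z axis and vertical below 0.35 rad and contact force between the fingers and lid above 0.5 N and distance between the grasp point and lid_handle below 0.045 m), for 0.1 s.
3. the lid rests square and level on the box seal while all four clips still stand open (x of lid in the frame of box between -0.005 and 0.005 m and y of lid in the frame of box between -0.005 and 0.005 m and z of lid in the frame of box between 0.059 and 0.068 m and angle between lid's own z axis and vertical below 0.05 rad and angle between the y axis of lid and the y axis of box, either way round below 0.06 rad and value of joint each of clip_front, clip_back, clip_left, clip_right above 1 rad), for 0.1 s.
At the end, for the whole second after the job is handed in: The lid is on the box, within 5 mm of centred, level within 0.05 rad, squared within 0.06 rad (either way round) and fully down (origin 59 to 65 mm above the box origin); all four clips are flat down, each joint under 0.1 rad; the lid is at rest and nothing is held (x of lid in the frame of box between -0.005 and 0.005 m and y of lid in the frame of box between -0.005 and 0.005 m and z of lid in the frame of box between 0.059 and 0.065 m and angle between lid's own z axis and vertical below 0.05 rad and angle between the y axis of lid and the y axis of box, either way round below 0.06 rad and value of joint each of clip_front, clip_back, clip_left, clip_right below 0.1 rad and linear speed of lid below 0.01 m/s and contact force between the fingers and box below 0.1 N and contact force between the fingers and lid below 0.1 N); the robot touches nothing.
It fails at once if kitchen_timer is pushed more than 15 mm from its place (distance of kitchen_timer from where it was at the start of the episode above 0.015 m).
It fails at once if cup_jet is pushed more than 15 mm from its place (distance of cup_jet from where it was at the start of the episode above 0.015 m).
It also fails if it takes over 72 s, if anything falls off the work surface, if the arm or the gripper's body presses on something with over 40 N, if the wrist force passes 120 N, or if a joint passes its speed limit or range.

## Working session

There is one attempt and no reset: what is moved stays moved. The work goes in short steps, Python scripts to look and compute and a tool call to move; the robot and the scene stay as the last step left them, time stands still between calls to the robot, and variables do not carry over. Pictures are saved under pics/ and viewed, and the job is handed in when it is done.

Besides the shell and the picture viewer there is one more tool, called after "Request:" as name(argument=value, ...), one argument or row to a line, values as JSON. carry_out: Moves the arm, as the interface text tells. Its arguments: {"type":"object","properties":{"commands":{"type":"array"},"grip":{"type":"number"}},"required":["commands"]}

```bash
ls -la; mkdir -p pics; python3 - <<'E'
from station import ctrl
import cv2, numpy as np
print(ctrl.get_state(), ctrl.grasp_offset)
for n in ["side","top","wrist"]:
    im=ctrl.camera(n); cv2.imwrite(f"pics/a_{n}.png",im[:,:,::-1])
    print(n,ctrl.camera_model(n))
E
```

```text
total 12
drwxr-xr-x  3 agent agent 4096 Dec  6 08:39 .
drwxr-xr-x 23 root  root  4096 Dec  6 08:39 ..
drwxr-xr-x  2 agent agent 4096 Dec  6 08:39 pics
{'time': 0.0, 'q': array([-6.78040747e+01,  2.02618187e+01,  9.36300605e+01, -6.98584973e-04,
        6.61887145e+01, -1.36270162e-01]), 'qd': array([ 0.04745638, -0.12139322, -0.05370958, -0.00319393,  0.04127193,
        0.00847047]), 'tau': array([-7.31883829e-04, -5.93857205e+01, -3.34215331e+01,  6.97433855e-02,
        2.33479100e-02, -1.43779216e-04]), 'ee_pos': array([ 0.23729969, -0.57764337,  0.21386363]), 'tcp_rot': array([-1.79919405e+02,  4.47041437e-04,  2.23324782e+01]), 'wrist_force': array([ 0.59602983,  0.05747623, -0.02573361]), 'moment': array([ 1.28100741e-02, -4.90722953e-02, -6.33347232e-06]), 'opening': 1.0033770724592557} 0.0187
side {'fx': 437.82335749188263, 'fy': 437.82335749188263, 'cx': 319.63633560244335, 'cy': 239.97743402397668, 'world_to_cam': array([[ 0.99886323,  0.04510406,  0.01542329, -0.58241709],
       [ 0.03943418, -0.60009783, -0.79895403,  0.03262063],
       [-0.02678059,  0.798654  , -0.60
[... 321 characters left out ...]
13439178e-03, -2.01825040e-01,
         6.06574634e-01],
       [ 2.01786425e-01,  5.77884654e-03, -9.79412499e-01,
         1.33659977e+00],
       [ 0.00000000e+00,  0.00000000e+00,  0.00000000e+00,
         1.00000000e+00]])}
wrist {'fx': 361.84821907072444, 'fy': 361.84821907072444, 'cx': 319.9374870658704, 'cy': 235.39030456954814, 'tool_from_camera': array([[-5.57321097e-05, -9.69794590e-01, -2.43923042e-01,
         6.88681297e-02],
       [ 9.99999667e-01,  1.44549646e-04, -8.03185932e-04,
        -4.95815513e-04],
       [ 8.14184361e-04, -2.43923005e-01,  9.69794259e-01,
        -1.69733600e-01],
       [ 0.00000000e+00,  0.00000000e+00,  0.00000000e+00,
         1.00000000e+00]])}
```

View pics/a_top.png

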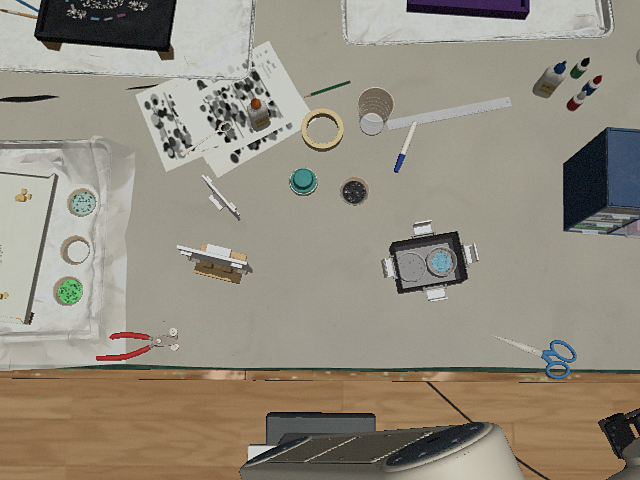

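View pics/a_side.png

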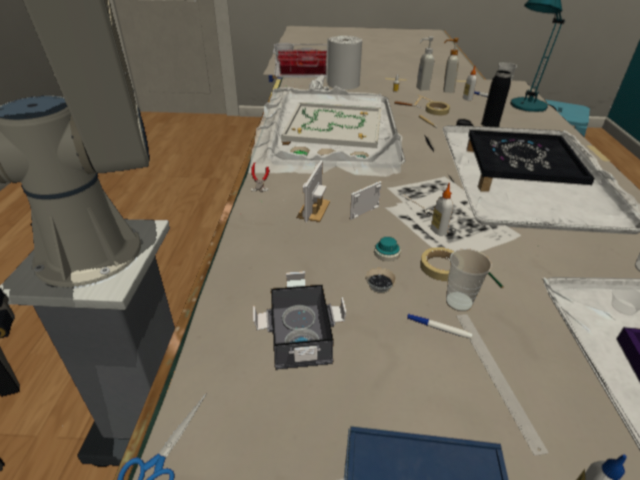

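View pics/a_wrist.png

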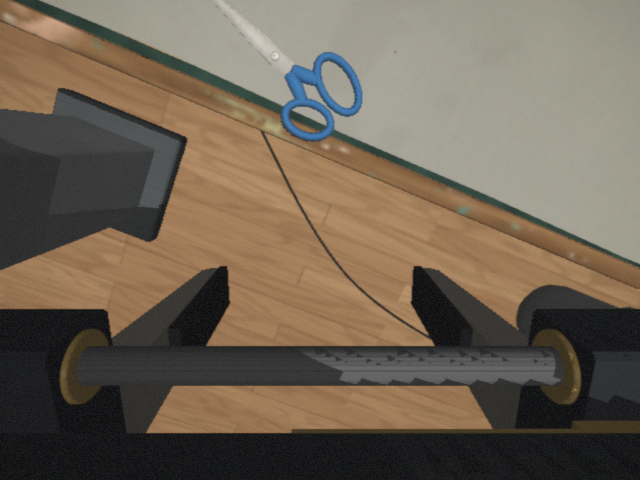

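The top view shows two candidates for the lid. One is in the wooden rack at (217,258), larger. The other is a smaller plate leaning by itself at (220,198), the look-alike. The box is at (428,264), the timer at (303,181) and the cup at (354,192).

```bash
cat > h.py <<'E'
from station import ctrl
import cv2, numpy as np
from scipy.spatial.transform import Rotation as R
from scipy.optimize import least_squares
M={n:ctrl.camera_model(n) for n in ["side","top","wrist"]}
def T_tool(s=None):
    s=s or ctrl.get_state(); T=np.eye(4); T[:3,:3]=R.from_euler('xyz',s['tcp_rot'],degrees=True).as_matrix(); T[:3,3]=s['ee_pos']; return T
def w2c(n,T=None):
    if n=='wrist': return np.linalg.inv((T_tool() if T is None else T)@M[n]['tool_from_camera'])
    return M[n]['world_to_cam']
def proj(n,P,T=None):
    W=w2c(n,T); P=np.atleast_2d(P); c=P@W[:3,:3].T+W[:3,3]; m=M[n]
    return np.c_[m['fx']*c[:,0]/c[:,2]+m['cx'],m['fy']*c[:,1]/c[:,2]+m['cy']]
def atz(n,uv,z,T=None):
    W=np.linalg.inv(w2c(n,T)); m=M[n]
    d=W[:3,:3]@np.array([(uv[0]-m['cx'])/m['fx'],(uv[1]-m['cy'])/m['fy'],1]); o=W[:3,3]
    return o+d*(z-o[2])/d[2]
def tri(obs):
    A=[]
    for n,uv,T in obs:
        W=w2c(n,T); m=M[n]; K=np.array([[m['fx'],0,m['cx']],[0,m['fy'],m['cy']],[0,0,1]]); Pm=K@W[:3]
        A+= [uv[0]*Pm[2]-Pm[0],uv[1]*Pm[2]-Pm[1]]
    X=np.linalg.svd(np.array(A))[2][-1]; return X[:3]/X[3]
def save(im,name,rect=None,s=1):
    if rect: im=im[rect[1]:rect[3],rect[0]:rect[2]]
    cv2.imwrite(f"pics/{name}.png",cv2.resize(im,None,fx=s,fy=s,interpolation=cv2.INTER_CUBIC)[:,:,::-1])
E
python3 - <<'E'
from h import *
np.set_printoptions(precision=4,suppress=True)
ims={n:ctrl.camera(n) for n in ["top","side"]}
save(ims['top'],'b_top',(160,160,300,300),5); save(ims['side'],'b_side',(260,140,400,240),5.5)
save(ims['top'],'b_box',(370,210,490,310),6)
for l in ["box","lid","lid_handle","lid_edge","seal","rack","clip_front_tab","clip_back_tab","clip_left_tab","clip_right_tab","kitchen_timer","cup_jet"]:
    for n in ["top","side"]:
        print(l,n,[(np.round(d['uv'],1),round(d['p'],2)) for d in ctrl.pinpoint(n,l)[:3]])
print(ctrl.get_state()['time'])
E
```

```text
box top [(array([424.7, 267.2]), 0.8)]
box side [(array([300.3, 337.2]), 0.61)]
lid top [(array([213.6, 265.1]), 0.95), (array([224.4, 195.5]), 0.55)]
lid side [(array([314. , 189.7]), 0.69), (array([368.2, 200. ]), 0.58), (array([295.3, 270.4]), 0.15)]
lid_handle top [(array([217.9, 245.3]), 0.87), (array([217.1, 199.6]), 0.84)]
lid_handle side [(array([317.4, 190.4]), 0.7), (array([359.4, 197.6]), 0.67)]
lid_edge top [(array([207.6, 253.4]), 0.91), (array([218.2, 191.6]), 0.6)]
lid_edge side [(array([315.8, 175. ]), 0.78), (array([367.8, 185.3]), 0.64)]
seal top [(array([211.1, 266.8]), 0.68), (array([303.1, 183.3]), 0.63)]
seal side []
rack top [(array([218.9, 264.9]), 0.6)]
rack side [(array([312.4, 209.2]), 0.67)]
clip_front_tab top [(array([439.7, 299.8]), 0.5), (array([210.3, 265.8]), 0.34)]
clip_front_tab side [(array([251.4, 314.6]), 0.79)]
clip_back_tab top [(array([417.7, 219.1]), 0.65)]
clip_back_tab side [(array([344.8, 308.4]), 0.81), (array([312.5, 190. ]), 0.57)]
clip_left_tab top [(array([384.6, 267. ]), 0.47)]
clip_left_tab side [(array([294.8, 276.5]), 0.53)]
clip_right_tab top [(array([475.4, 251.9]), 0.72), (array([439.7, 300.9]), 0.61), (array([419.8, 219.6]), 0.38)]
clip_right_tab side [(array([307.7, 351.4]), 0.84)]
kitchen_timer top [(array([300.9, 181.8]), 0.82)]
kitchen_timer side [(array([387.6, 256.8]), 0.65)]
cup_jet top [(array([355. , 192.8]), 0.64), (array([419.4, 220.6]), 0.24)]
cup_jet side [(array([374.7, 285.6]), 0.95)]
1.45
```

View pics/b_top.png

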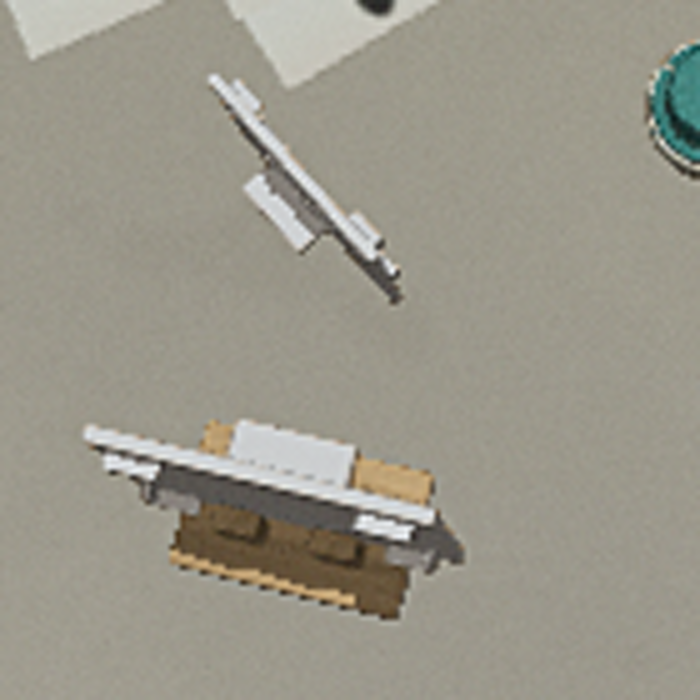

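View pics/b_box.png

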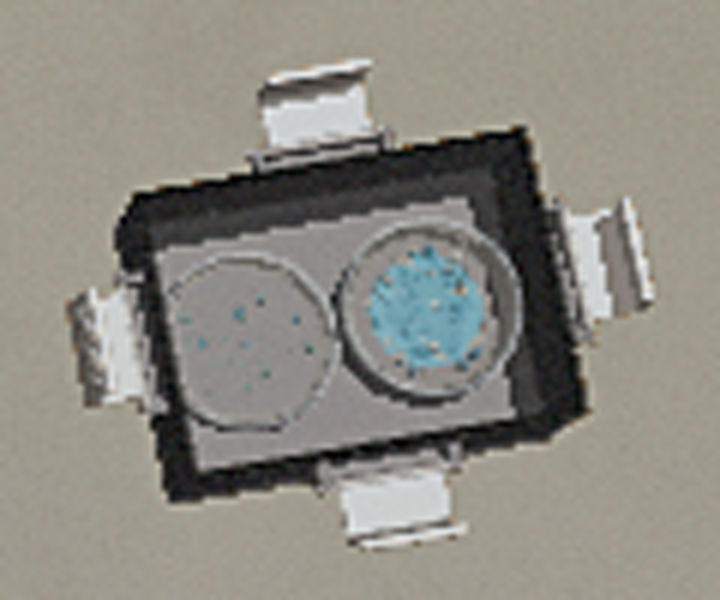

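View pics/b_side.png

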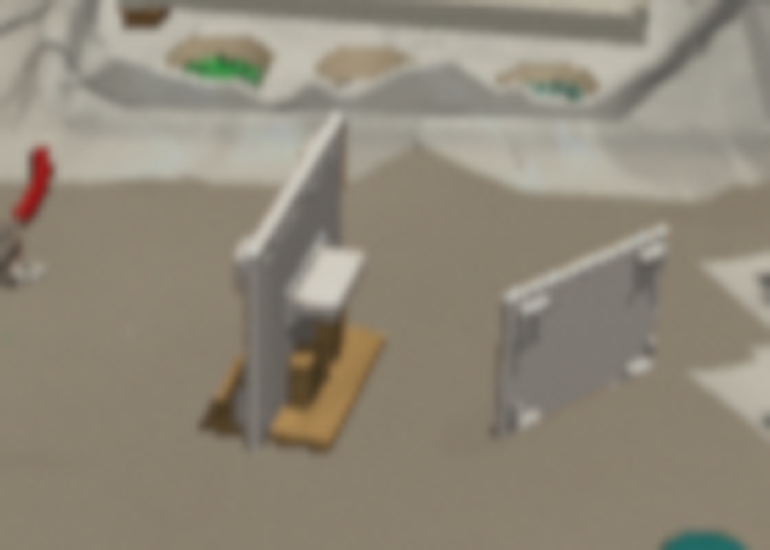

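In the close crop the rack lid has the handle on the far side and is larger than the free-standing plate, so it is the right one. Next I'll measure the poses.

```bash
python3 - <<'E'
from h import *
np.set_printoptions(precision=4,suppress=True)
# lid fit: params ex,ey (edge mid xy), yaw, lean ; edge z from geometry
def lidpts(p,pts):
    ex,ey,ez,yaw,lean=p
    X=np.array([np.cos(yaw),np.sin(yaw),0]);Y=np.array([-np.sin(yaw),np.cos(yaw),0]);Z=np.array([0,0,1.])
    lx=-(Z*np.cos(lean)+X*np.sin(lean)); lz=X*np.cos(lean)-Z*np.sin(lean)   # lean>0: top goes away
    Rm=np.c_[lx,Y,lz]; o=np.array([ex,ey,ez])-Rm@[-.058,0,.012]
    return o+np.array(pts)@Rm.T
# top-view corners (outer -> lid x=-58): near face z=8 and far z=16
obs=[('top',(177.0,246.3),(-.058,.078,.012)),('top',(246.5,263.3),(-.058,-.078,.012)),
('side',(304.9,186.4),(-.058,-.078,.012)),('side',(321.8,160.9),(-.058,.078,.012)),('side',(306.4,221.3),(.058,-.078,.012)),
('top',(207.6,253.4),(-.058,0,.012)),('side',(315.8,175.),(-.058,0,.012)),('top',(217.9,245.3),(0,0,.029)),('side',(317.4,190.4),(0,0,.029))]
def f(p):
    r=[]
    for n,uv,q in obs: r.append(proj(n,lidpts(p,[q]))[0]-uv)
    return np.concatenate(r)
s=least_squares(f,[.5,.2,.126,-.24,0],loss='soft_l1'); print(s.x, np.degrees(s.x[3:]), f(s.x).reshape(-1,2).round(1).tolist())
print('rack origin top@z0',atz('top',(218.9,264.9),0),atz('side',(312.4,209.2),0))
print('timer',tri([('top',(300.9,181.8),None),('side',(387.6,256.8),None)]),'cup',tri([('top',(355,192.8),None),('side',(374.7,285.6),None)]))
print('box',tri([('top',(424.7,267.2),None),('side',(300.3,337.2),None)]))
g=lambda x,y:(370+x/6,210+y/6)
# box rim outer corners (z=.074): crop px FL? 
for c in [(130,200),(525,130),(585,410),(172,498)]: print(c,atz('top',g(*c),.072))
im=ctrl.camera('side'); save(im,'c_boxs',(240,250,360,380),6)
E
```

```text
[ 0.5543  0.2349  0.1231 -0.2434 -0.0351] [-13.9444  -2.011 ] [[-0.9, -1.4], [-0.4, -0.5], [0.0, -0.1], [-0.1, -0.5], [0.1, 1.8], [3.4, 0.4], [-2.1, -2.3], [-0.0, 4.9], [2.6, 1.4]]
rack origin top@z0 [0.5498 0.2378 0.    ] [0.551  0.2406 0.    ]
timer [ 0.7567  0.0501 -0.014 ] cup [ 0.7211 -0.0798  0.0056]
box [ 0.5502 -0.2409 -0.0014]
(130, 200) [ 0.5899 -0.1571  0.072 ]
(525, 130) [ 0.6175 -0.3044  0.072 ]
(585, 410) [ 0.5127 -0.3225  0.072 ]
(172, 498) [ 0.4792 -0.1707  0.072 ]
```

View pics/c_boxs.png

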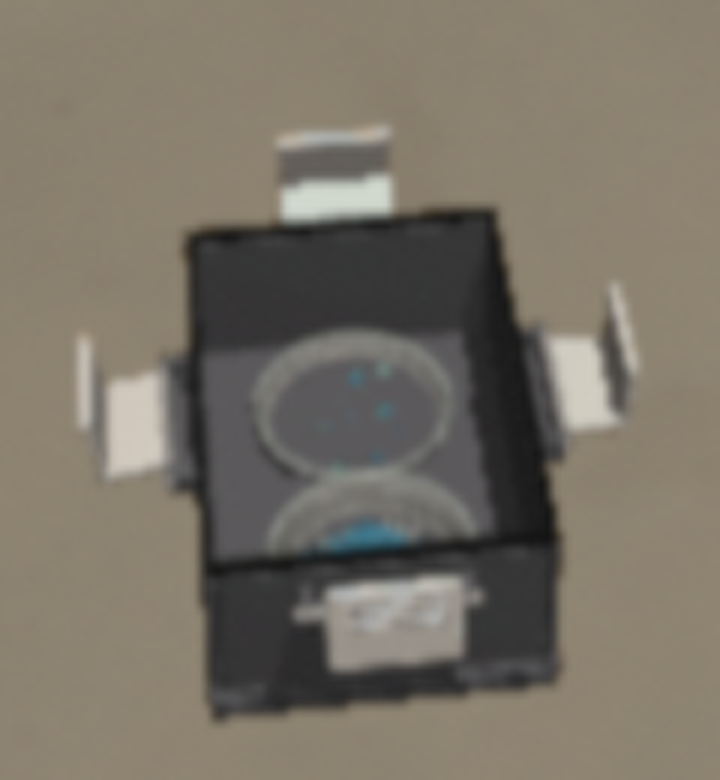

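```bash
cat >> h.py <<'E'
def log():
    import json
    s=ctrl.get_state(); open('log.txt','a').write(json.dumps([list(map(float,s['q'])),list(map(float,s['ee_pos'])),list(map(float,s['tcp_rot']))])+"\n"); return s
def Rt(yaw,tilt=0):
    """tool pointing down, jaw axis (tool y) along world dir yaw; tilt (deg): tool z swings from down towards jaw dir (+y tool)"""
    a=np.radians(yaw); y=np.array([np.cos(a),np.sin(a),0]); z=np.array([0,0,-1.]); x=np.cross(y,z)
    t=np.radians(tilt); z2=z*np.cos(t)+y*np.sin(t); y2=np.cross(z2,x); return np.c_[x,y2,z2]
def rows(T0,T1,n,pr=True):
    """equal rows from T0 to T1"""
    import json
    out=[];C=T0.copy(); dv=R.from_matrix(T0[:3,:3].T@T1[:3,:3]).as_rotvec()
    for i in range(1,n+1):
        P=T0[:3,3]+(T1[:3,3]-T0[:3,3])*i/n
        Rn=T0[:3,:3]@R.from_rotvec(dv*i/n).as_matrix()
        d=np.round(C[:3,:3].T@(P-C[:3,3])*1000,1); w=np.round(R.from_matrix(C[:3,:3].T@Rn).as_rotvec(),3)
        C[:3,3]=C[:3,3]+C[:3,:3]@d/1000; C[:3,:3]=C[:3,:3]@R.from_rotvec(w).as_matrix()
        out.append({"xyz":[float(v)+0 for v in d],"angular":[float(v)+0 for v in w]})
    if pr:
        for i in range(0,n,8): print(json.dumps(out[i:i+8]))
    return C
def mk(p,Rm):
    T=np.eye(4);T[:3,:3]=Rm;T[:3,3]=p;return T
np.set_printoptions(precision=4,suppress=True)
E
python3 - <<'E'
from h import *
log(); T=T_tool(); print(T)
T1=mk([.551,.24,.27],Rt(-13.9)); C=rows(T,T1,16); print(C)
E
```

```text
[[ 0.925   0.38   -0.      0.2375]
 [ 0.38   -0.925   0.     -0.5781]
 [ 0.     -0.     -1.      0.2146]
 [ 0.      0.      0.      1.    ]]
[{"xyz": [37.6, -39.9, -3.5], "angular": [0.0, 0.0, -0.059]}, {"xyz": [39.8, -37.5, -3.4], "angular": [0.0, 0.0, -0.058]}, {"xyz": [41.9, -35.2, -3.5], "angular": [0.0, 0.0, -0.059]}, {"xyz": [44.0, -32.7, -3.5], "angular": [0.0, 0.0, -0.059]}, {"xyz": [45.8, -30.0, -3.4], "angular": [0.0, 0.0, -0.058]}, {"xyz": [47.5, -27.3, -3.5], "angular": [0.0, 0.0, -0.059]}, {"xyz": [48.9, -24.5, -3.4], "angular": [0.0, 0.0, -0.059]}, {"xyz": [50.4, -21.5, -3.5], "angular": [0.0, 0.0, -0.058]}]
[{"xyz": [51.5, -18.5, -3.5], "angular": [0.0, 0.0, -0.059]}, {"xyz": [52.5, -15.6, -3.4], "angular": [0.0, 0.0, -0.058]}, {"xyz": [53.3, -12.4, -3.5], "angular": [0.0, 0.0, -0.059]}, {"xyz": [54.0, -9.3, -3.5], "angular": [0.0, 0.0, -0.059]}, {"xyz": [54.4, -6.0, -3.4], "angular": [0.0, 0.0, -0.058]}, {"xyz": [54.7, -2.9, -3.5], "angular": [0.0, 0.0, -0.059]}, {"xyz": [54.8, 0.3, -3.4], "angular": [0.0, 0.0, -0.059]}, {"xyz": [54.6, 3.6, -3.5], "angular": [0.0, 0.0, -0.058]}]
[[ 0.2406  0.9706 -0.      0.551 ]
 [ 0.9706 -0.2406  0.      0.24  ]
 [ 0.     -0.     -1.      0.27  ]
 [ 0.      0.      0.      1.    ]]
```

```bash
python3 - <<'E'
from h import *
T=T_tool()
C=rows(T,mk([.55,-.24,.24],Rt(11.5)),10)
E
```

```text
[{"xyz": [41.8, -19.4, -2.5], "angular": [0.0, 0.0, -0.138]}, {"xyz": [44.0, -13.5, -2.6], "angular": [0.0, 0.0, -0.138]}, {"xyz": [45.4, -7.3, -2.5], "angular": [0.0, 0.0, -0.139]}, {"xyz": [46.1, -0.9, -2.6], "angular": [0.0, 0.0, -0.138]}, {"xyz": [45.7, 5.4, -2.5], "angular": [0.0, 0.0, -0.138]}, {"xyz": [44.5, 11.7, -2.6], "angular": [0.0, 0.0, -0.138]}, {"xyz": [42.5, 17.7, -2.5], "angular": [0.0, 0.0, -0.138]}, {"xyz": [39.7, 23.3, -2.5], "angular": [0.0, 0.0, -0.138]}]
[{"xyz": [36.1, 28.6, -2.6], "angular": [0.0, 0.0, -0.139]}, {"xyz": [31.8, 33.3, -2.5], "angular": [0.0, 0.0, -0.138]}]
```

Request:
carry_out(
  commands=[
    {"xyz":[41.8,-19.4,-2.5],"angular":[0,0,-0.138]},
    {"xyz":[44,-13.5,-2.6],"angular":[0,0,-0.138]},
    {"xyz":[45.4,-7.3,-2.5],"angular":[0,0,-0.139]},
    {"xyz":[46.1,-0.9,-2.6],"angular":[0,0,-0.138]},
    {"xyz":[45.7,5.4,-2.5],"angular":[0,0,-0.138]},
    {"xyz":[44.5,11.7,-2.6],"angular":[0,0,-0.138]},
    {"xyz":[42.5,17.7,-2.5],"angular":[0,0,-0.138]},
    {"xyz":[39.7,23.3,-2.5],"angular":[0,0,-0.138]},
  ],
)

```text
time: 2.5
ee_pos: [0.4884, -0.3065, 0.2351]
tcp_rot: [180.0, 0.0, 85.9]
wrist_force: [0.2, -0.5, -0.7]
opening: 0.997
```

Request:
carry_out(
  commands=[
    {"xyz":[36.1,28.6,-2.6],"angular":[0,0,-0.139]},
    {"xyz":[31.8,33.3,-2.5],"angular":[0,0,-0.138]},
    {"xyz":[0,0,0],"angular":[0,0,0]},
  ],
)

```text
time: 2.88
ee_pos: [0.5518, -0.2379, 0.2401]
tcp_rot: [179.9, -0.0, 101.8]
wrist_force: [-0.8, 0.1, -0.0]
opening: 1.003
```

```bash
python3 - <<'E'
from h import *
import json
s=log(); print(s['ee_pos'],s['tcp_rot'],s['q'],s['time'])
T=T_tool(s); np.save('Tbox.npy',T)
im=ctrl.camera('wrist'); save(im,'d_wrist'); np.save('d_wrist.npy',im)
for l in ["box","seal","clip_front_tab","clip_back_tab","clip_left_tab","clip_right_tab"]:
    print(l,[(np.round(d['uv'],1),round(d['p'],2)) for d in ctrl.pinpoint('wrist',l)[:2]])
E
```

```text
[ 0.5518 -0.2379  0.2401] [179.9489  -0.0034 101.7636] [-23.4851  16.7484  95.1289   0.0348  68.0829 -35.2616] 2.875
box [(array([322.2, 206.1]), 0.67)]
seal []
clip_front_tab [(array([225.7, 220. ]), 0.9), (array([322.4, 105.8]), 0.73)]
clip_back_tab [(array([414. , 229.5]), 0.73), (array([323.2, 107. ]), 0.29)]
clip_left_tab [(array([322.6, 106.1]), 0.68)]
clip_right_tab [(array([316.6, 325.6]), 0.55)]
```

View pics/d_wrist.png

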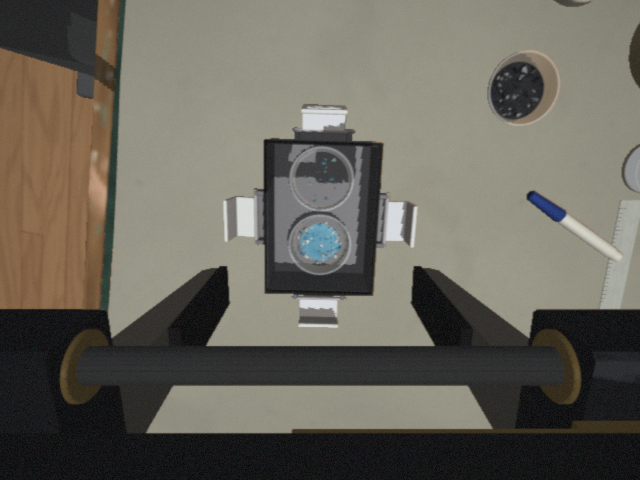

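The wrist picture shows the box with rim corners near (264,140), (382,143), (373,294) and (264,291), and all four clips open. I'll zoom in for a sub-pixel fit.

```bash
python3 - <<'E'
from h import *
im=np.load('d_wrist.npy'); save(im,'d_crop',(215,95,425,335),3)
# dark mask rim
E
```

```text
(no output)
```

View pics/d_crop.png

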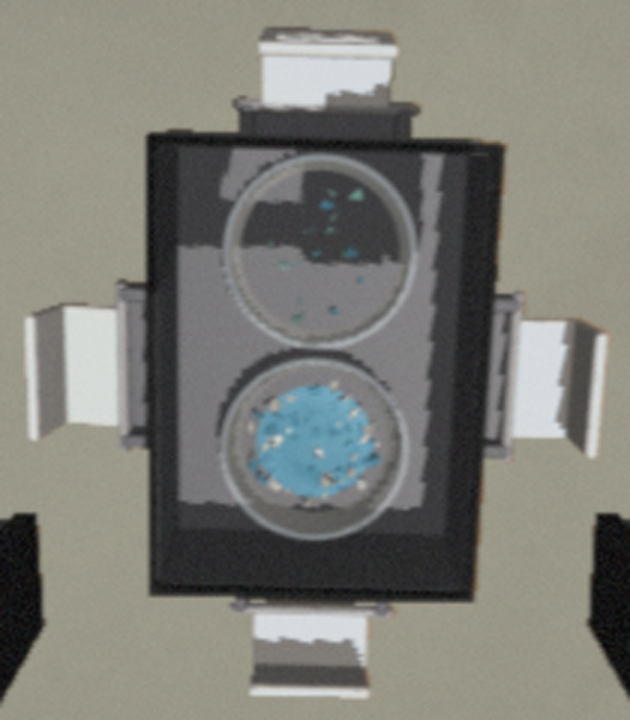

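```bash
python3 - <<'E'
from h import *
T=np.load('Tbox.npy')
g=lambda c:(215+c[0]/3,95+c[1]/3)
# world: up=+y, right=+x ; box corners
obs=[((150,134),(-.055,.075)),((503,145),(.055,.075)),((473,600),(.055,-.075)),((150,594),(-.055,-.075))]
for z in (.070,.074):
  P=[atz('wrist',g(c),z,T) for c,_ in obs]
  print(z,[np.linalg.norm(P[i]-P[(i+1)%4]).round(4) for i in range(4)], np.mean(P,0))
  def f(p):
    c,s=np.cos(p[2]),np.sin(p[2]); r=[]
    for (u,q) in obs:
        r.append(proj('wrist',[[p[0]+c*q[0]-s*q[1],p[1]+s*q[0]+c*q[1],z]],T)[0]-g(u))
    return np.concatenate(r)
  s=least_squares(f,[.55,-.24,.2]); print(s.x,np.degrees(s.x[2]),s.fun.round(1))
top=ctrl.camera('top')
gt=lambda x,y:(370+x/6,210+y/6)
# clips tips
E
```

```text
0.07 [np.float64(0.107), np.float64(0.1485), np.float64(0.1087), np.float64(0.1496)] [ 0.5542 -0.2403  0.07  ]
[ 0.5542 -0.2404  0.1757] 10.066715571797522 [-1.8 -0.4  1.5 -0.4  0.7  1.  -0.5  0.1]
0.074 [np.float64(0.1058), np.float64(0.1468), np.float64(0.1074), np.float64(0.1478)] [ 0.554  -0.2394  0.074 ]
[ 0.5541 -0.2398  0.1757] 10.067120973511273 [-2.5 -1.2  2.3 -1.1  1.3  2.1 -1.1  1.1]
```

```bash
python3 - <<'E'
from h import *
T=T_tool()
C=rows(T,mk([.551,.235,.24],Rt(-13.9)),10)
E
```

```text
[{"xyz": [46.6, 9.6, 0.0], "angular": [0.0, 0.0, 0.044]}, {"xyz": [47.0, 7.5, 0.0], "angular": [0.0, 0.0, 0.044]}, {"xyz": [47.2, 5.4, 0.0], "angular": [0.0, 0.0, 0.045]}, {"xyz": [47.5, 3.4, 0.0], "angular": [0.0, 0.0, 0.044]}, {"xyz": [47.6, 1.2, 0.0], "angular": [0.0, 0.0, 0.044]}, {"xyz": [47.5, -0.9, 0.0], "angular": [0.0, 0.0, 0.044]}, {"xyz": [47.5, -2.9, 0.0], "angular": [0.0, 0.0, 0.044]}, {"xyz": [47.3, -5.1, 0.0], "angular": [0.0, 0.0, 0.045]}]
[{"xyz": [47.1, -7.2, 0.0], "angular": [0.0, 0.0, 0.044]}, {"xyz": [46.6, -9.2, 0.0], "angular": [0.0, 0.0, 0.044]}]
```

Request:
carry_out(
  commands=[
    {"xyz":[46.6,9.6,0],"angular":[0,0,0.044]},
    {"xyz":[47,7.5,0],"angular":[0,0,0.044]},
    {"xyz":[47.2,5.4,0],"angular":[0,0,0.045]},
    {"xyz":[47.5,3.4,0],"angular":[0,0,0.044]},
    {"xyz":[47.6,1.2,0],"angular":[0,0,0.044]},
    {"xyz":[47.5,-0.9,0],"angular":[0,0,0.044]},
    {"xyz":[47.5,-2.9,0],"angular":[0,0,0.044]},
    {"xyz":[47.3,-5.1,0],"angular":[0,0,0.045]},
  ],
)

```text
time: 4.28
ee_pos: [0.5505, 0.1416, 0.2402]
tcp_rot: [180.0, -0.0, 81.1]
wrist_force: [-0.5, -0.1, 0.1]
opening: 1.005
```

Request:
carry_out(
  commands=[
    {"xyz":[47.1,-7.2,0],"angular":[0,0,0.044]},
    {"xyz":[46.6,-9.2,0],"angular":[0,0,0.044]},
    {"xyz":[0,0,0],"angular":[0,0,0]},
  ],
)

```text
time: 4.65
ee_pos: [0.5507, 0.238, 0.2399]
tcp_rot: [180.0, -0.0, 76.3]
wrist_force: [-0.2, -0.4, 0.8]
opening: 0.999
```

```bash
python3 - <<'E'
from h import *
s=log(); print(s['ee_pos'],s['tcp_rot'],s['q'],s['time'])
T=T_tool(s); np.save('Tlid.npy',T)
im=ctrl.camera('wrist'); save(im,'e_wrist'); np.save('e_wrist.npy',im)
for l in ["lid","lid_edge","lid_handle","rack"]:
    print(l,[(np.round(d['uv'],1),round(d['p'],2)) for d in ctrl.pinpoint('wrist',l)[:2]])
E
```

```text
[0.5507 0.238  0.2399] [179.9983  -0.0378  76.3056] [23.2139 16.6845 95.2483  0.0315 68.0432 36.8966] 4.65
lid [(array([473.2, 189.9]), 0.77), (array([312.3, 221.9]), 0.64)]
lid_edge [(array([327.3, 237.7]), 0.92), (array([481.1, 190.3]), 0.66)]
lid_handle [(array([454.1, 178. ]), 0.69), (array([336.6, 218.8]), 0.66)]
rack []
```

View pics/e_wrist.png

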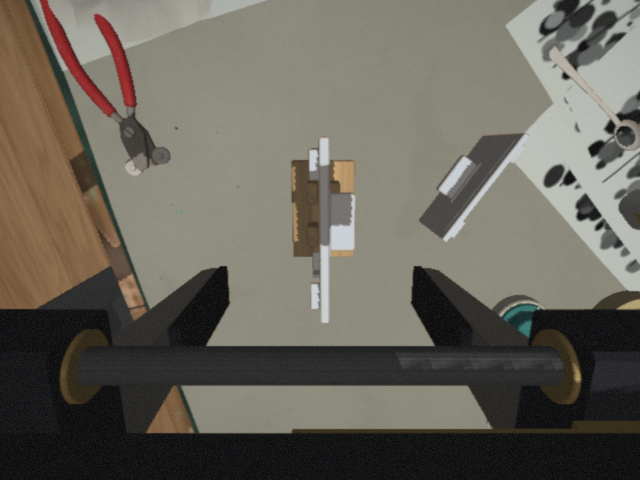

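The rack lid's top edge runs from (323,138) to (325,321), parallel to the tool's x axis. The look-alike is at (475,190).

```bash
python3 - <<'E'
from h import *
T=np.load('Tlid.npy')
a=atz('wrist',(324,138),.126,T);b=atz('wrist',(325.3,321),.126,T); print(a,b,np.linalg.norm(a-b),(a+b)/2,np.degrees(np.arctan2(-(a-b)[0],(a-b)[1])))
im=np.load('e_wrist.npy'); save(im,'e_crop',(270,120,380,340),2.7)
m=(a+b)/2
C=rows(T_tool(),mk([m[0],m[1],.098],Rt(-13.8)),5)
E
```

```text
[0.5713 0.3091 0.126 ] [0.5368 0.1613 0.126 ] 0.15181758992338915 [0.554  0.2352 0.126 ] -13.120012519512516
[{"xyz": [0.3, 0.6, 28.4], "angular": [0.0, 0.0, 0.0]}, {"xyz": [0.3, 0.6, 28.4], "angular": [0.0, 0.0, -0.001]}, {"xyz": [0.4, 0.5, 28.4], "angular": [0.0, 0.0, 0.0]}, {"xyz": [0.3, 0.6, 28.4], "angular": [0.0, 0.0, 0.0]}, {"xyz": [0.3, 0.6, 28.4], "angular": [0.0, 0.0, 0.0]}]
```

View pics/e_crop.png

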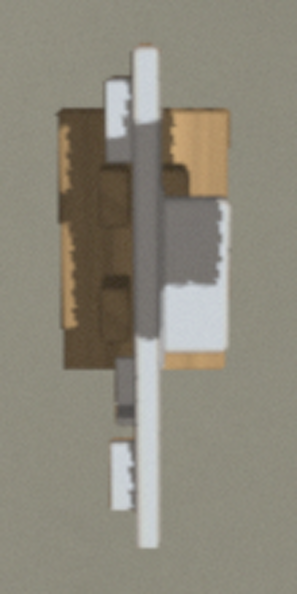

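Request:
carry_out(
  commands=[
    {"xyz":[0.5,0.7,36],"angular":[0,0,0]},
    {"xyz":[0.5,0.7,36],"angular":[0,0,0]},
    {"xyz":[0.4,0.7,36],"angular":[0,0,0]},
    {"xyz":[0.4,0.7,36],"angular":[0,0,0]},
    {"xyz":[0,0,0],"angular":[0,0,0]},
  ],
)

```text
time: 5.52
ee_pos: [0.5522, 0.235, 0.0938]
tcp_rot: [-179.8, 0.2, 76.1]
wrist_force: [0.0, -0.7, 0.4]
opening: 1.002
```

Request:
carry_out(
  commands=[
    {"xyz":[0,0,0],"angular":[0,0,0]},
    {"xyz":[0,0,0],"angular":[0,0,0]},
    {"xyz":[0,0,0],"angular":[0,0,0]},
    {"xyz":[0,0,0],"angular":[0,0,0]},
    {"xyz":[0,0,0],"angular":[0,0,0]},
    {"xyz":[0,0,0],"angular":[0,0,0]},
  ],
  grip=0,
)

```text
time: 6.28
ee_pos: [0.5539, 0.2368, 0.096]
tcp_rot: [-180.0, 0.0, 76.2]
wrist_force: [-0.8, 0.5, 0.2]
opening: 0.37
```

Request:
carry_out(
  commands=[
    {"xyz":[0,0,0],"angular":[0,0,0]},
    {"xyz":[0,0,0],"angular":[0,0,0]},
    {"xyz":[0,0,0],"angular":[0,0,0]},
    {"xyz":[0,0,0],"angular":[0,0,0]},
    {"xyz":[0,0,0],"angular":[0,0,0]},
  ],
)

```text
time: 6.9
ee_pos: [0.5539, 0.2369, 0.0959]
tcp_rot: [-180.0, 0.0, 76.2]
wrist_force: [0.5, -0.1, -1.0]
opening: 0.085
```

```bash
python3 - <<'E'
from h import *
s=log(); print(s)
im=ctrl.camera('wrist'); save(im,'f_wrist')
E
```

```text
{'time': 6.9, 'q': array([ 23.0099,  25.9034, 101.9762,   0.0014,  52.1256,  36.8143]), 'qd': array([-0.0346,  0.0272,  0.0338, -0.0213,  0.067 ,  0.0793]), 'tau': array([ -0.0628, -60.8007, -27.8506,   0.0458,   0.0014,   0.0149]), 'ee_pos': array([0.5539, 0.2369, 0.0959]), 'tcp_rot': array([-179.9952,    0.0023,   76.1947]), 'wrist_force': array([ 0.4861, -0.1179, -0.9777]), 'moment': array([-0.0092, -0.078 ,  0.0255]), 'opening': 0.08507868662791437}
```

View pics/f_wrist.png

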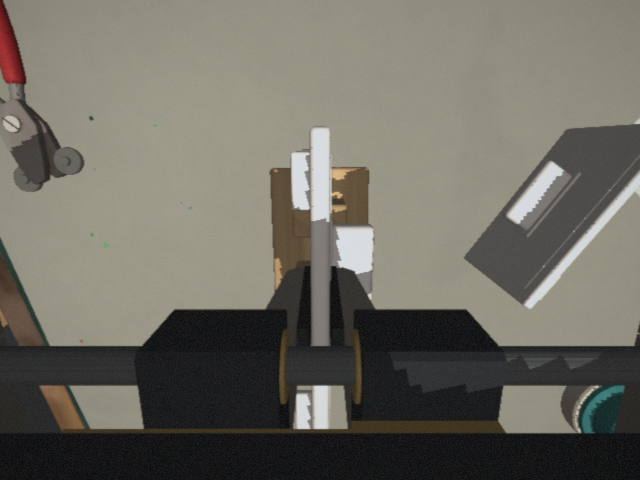

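The lid is gripped, with a 7.8 mm opening across the 8 mm plate. Now lifting.

Request:
carry_out(
  commands=[
    {"xyz":[0,0,-15],"angular":[0,0,0]},
    {"xyz":[0,0,-30],"angular":[0,0,0]},
    {"xyz":[0,0,-35],"angular":[0,0,0]},
    {"xyz":[0,0,-35],"angular":[0,0,0]},
    {"xyz":[0,0,-30],"angular":[0,0,0]},
    {"xyz":[0,0,0],"angular":[0,0,0]},
  ],
)

```text
time: 7.7
ee_pos: [0.5553, 0.2374, 0.2442]
tcp_rot: [179.8, -0.2, 76.2]
wrist_force: [0.8, 0.4, -1.4]
opening: 0.082
```

```bash
python3 - <<'E'
from h import *
import json
s=log(); print(s['q'],s['wrist_force'],s['opening'])
D=[json.loads(l) for l in open('log.txt')]
def fk(p,q):
    a,h,L2,L3,e,Lt=p; q2,q23,ph=np.radians(q[1]),np.radians(q[1]+q[2]),np.radians(q[1]+q[2]+q[4])
    r=a+L2*np.sin(q2)+L3*np.sin(q23)+e*np.cos(q23)+Lt*np.sin(ph); z=h+L2*np.cos(q2)+L3*np.cos(q23)-e*np.sin(q23)+Lt*np.cos(ph); return r,z
def f(p):
    o=[]
    for q,x,_ in D:
        r,z=fk(p,q); o+=[r-np.hypot(x[0],x[1]),z-x[2]]
    return o+list(0.001*(np.array(p)-[0,.3,.45,.45,0,.3]))
s=least_squares(f,[0,.3,.45,.45,0,.3]); print(s.x,np.array(s.fun).round(4)); print([d[0] for d in D])
E
```

```text
[23.0072 16.6757 94.6941  0.0015 68.3228 36.8176] [ 0.7663  0.4136 -1.3966] 0.08150892508921208
[0.     0.2909 0.5679 0.4943 0.0584 0.3562] [-0.      0.      0.     -0.      0.     -0.      0.     -0.     -0.
 -0.      0.     -0.      0.0001  0.      0.0001  0.0001]
[[-67.80288442968998, 20.226507102736605, 93.58813660949097, 0.0005255643868885339, 66.18799381628102, -0.13723450853749458], [-23.485124608888672, 16.748443929012133, 95.1288920106639, 0.03478832934651026, 68.08291359788639, -35.26164799349732], [23.213945603460576, 16.6844879893355, 95.24831489987086, 0.031474469360661665, 68.04317576598288, 36.89656122091557], [23.0098551776726, 25.903414435292913, 101.9762062215904, 0.0013569217622693413, 52.1255700030563, 36.81434724064925], [23.007170525153448, 16.675715894546855, 94.6941100924837, 0.0015383029547626358, 68.32280080442277, 36.81762885419453]]
```

```bash
python3 - <<'E'
from h import *
T=T_tool(); T[:3,:3]=Rt(-13.8)
C=rows(T,mk([.48,.03,.25],Rt(60)),9)
C=rows(C,mk([.48,.03,.25],Rt(60,20)),3)
E
```

```text
[{"xyz": [-24.4, -2.6, -0.6], "angular": [0.0, 0.0, -0.143]}, {"xyz": [-23.7, -6.1, -0.7], "angular": [0.0, 0.0, -0.143]}, {"xyz": [-22.7, -9.4, -0.6], "angular": [0.0, 0.0, -0.143]}, {"xyz": [-21.1, -12.5, -0.7], "angular": [0.0, 0.0, -0.143]}, {"xyz": [-19.0, -15.4, -0.6], "angular": [0.0, 0.0, -0.144]}, {"xyz": [-16.7, -18.0, -0.7], "angular": [0.0, 0.0, -0.143]}, {"xyz": [-13.9, -20.2, -0.6], "angular": [0.0, 0.0, -0.143]}, {"xyz": [-10.9, -22.0, -0.6], "angular": [0.0, 0.0, -0.143]}]
[{"xyz": [-7.7, -23.3, -0.7], "angular": [0.0, 0.0, -0.143]}]
[{"xyz": [0.0, 0.0, 0.0], "angular": [-0.116, 0.0, 0.0]}, {"xyz": [0.0, 0.0, 0.0], "angular": [-0.117, 0.0, 0.0]}, {"xyz": [0.0, 0.0, 0.0], "angular": [-0.116, 0.0, 0.0]}]
```

Request:
carry_out(
  commands=[
    {"xyz":[-24.4,-2.6,-0.6],"angular":[0,0,-0.143]},
    {"xyz":[-23.7,-6.1,-0.7],"angular":[0,0,-0.143]},
    {"xyz":[-22.7,-9.4,-0.6],"angular":[0,0,-0.143]},
    {"xyz":[-21.1,-12.5,-0.7],"angular":[0,0,-0.143]},
    {"xyz":[-19,-15.4,-0.6],"angular":[0,0,-0.144]},
    {"xyz":[-16.7,-18,-0.7],"angular":[0,0,-0.143]},
    {"xyz":[-13.9,-20.2,-0.6],"angular":[0,0,-0.143]},
    {"xyz":[-10.9,-22,-0.6],"angular":[0,0,-0.143]},
  ],
)

```text
time: 8.7
ee_pos: [0.4857, 0.0517, 0.245]
tcp_rot: [-179.9, -0.1, 142.1]
wrist_force: [0.3, -0.0, -1.6]
opening: 0.086
```

Request:
carry_out(
  commands=[
    {"xyz":[-7.7,-23.3,-0.7],"angular":[0,0,-0.143]},
    {"xyz":[0,0,0],"angular":[-0.116,0,0]},
    {"xyz":[0,0,0],"angular":[-0.116,0,0]},
    {"xyz":[0,0,0],"angular":[-0.116,0,0]},
    {"xyz":[0,0,0],"angular":[0,0,0]},
  ],
)

```text
time: 9.32
ee_pos: [0.4769, 0.0282, 0.2454]
tcp_rot: [160.1, -0.2, 149.8]
wrist_force: [-0.7, -1.4, -2.0]
opening: 0.084
```

```bash
cat > kin.py <<'E'
from h import *
import json
from scipy.optimize import least_squares
def FK(p,q,s4=1):
    a,h,L2,L3,e,Lt=p; q=np.radians(q); z=lambda t:R.from_euler('z',t).as_matrix(); y=lambda t:R.from_euler('y',t).as_matrix()
    A=z(q[0]); B=A@y(q[1]); C=A@y(q[1]+q[2]); W=A@[a,0,0]+[0,0,h]+B@[0,0,L2]+C@[e,0,L3]
    Rm=C@z(s4*q[3])@y(q[4])@z(np.pi/2+q[5]); return W+Rm@[0,0,Lt],Rm
def fit():
    D=[json.loads(l) for l in open('log.txt')]
    def f(p):
        o=[]
        for q,x,_ in D: o+=list(FK(p,q)[0]-x)
        return np.array(o)
    s=least_squares(lambda p:np.r_[f(p),1e-3*(np.array(p)-[0,.3,.45,.45,0,.3])],[0,.3,.45,.45,0,.3]); return s.x,f(s.x),D
LO=np.array([-150,-52,4,-74,0,-172]);HI=np.array([150,120,152,254,154,172])
def IK(p,T,q0):
    best=None
    rng=np.random.default_rng(0)
    for k in range(12):
        qi=np.clip(q0 if k==0 else q0+rng.normal(0,40,6),LO+1,HI-1)
        def f(q):
            x,Rm=FK(p,q); return np.r_[(x-T[:3,3])*10,R.from_matrix(Rm.T@T[:3,:3]).as_rotvec()]
        s=least_squares(f,qi,bounds=(LO,HI),x_scale=30)
        if best is None or s.cost<best.cost-1e-9: best=s
        if best.cost<1e-8: break
    return best.x,best.cost
E
python3 - <<'E'
from kin import *
s=log(); print(s['q'],s['ee_pos'],s['tcp_rot'],s['opening'],s['wrist_force'],s['moment'])
p,r,D=fit(); print(p,r.round(4))
print(np.degrees(R.from_matrix(FK(p,s['q'])[1].T@T_tool(s)[:3,:3]).magnitude()),np.degrees(R.from_matrix(FK(p,s['q'],-1)[1].T@T_tool(s)[:3,:3]).magnitude()))
im=ctrl.camera('wrist'); save(im,'g_wrist')
for tau in (40,52,58):
  for P in ([.47,.03,.056],[.47,.03,.15]):
    print(tau,P,IK(p,mk(P,Rt(60,tau)),s['q']))
E
```

```text
[-10.7914   1.1054 116.1834  22.2563  58.0272 -81.6747] [0.4769 0.0282 0.2454] [160.1353  -0.1505 149.7911] 0.08428027972641874 [-0.7093 -1.397  -2.0017] [-0.3086  0.0073 -0.0142]
[-0.0004  0.2979  0.5694  0.4945  0.0592  0.3639] [-0.0014 -0.0006 -0.0001 -0.0006 -0.0014 -0.      0.0006 -0.0014 -0.
  0.0006 -0.0014 -0.0001  0.0006 -0.0014 -0.      0.     -0.0001  0.0003]
5.276950356802231e-14 44.51259866197922
40 [0.47, 0.03, 0.056] (array([ -26.0462,   25.7219,  130.3834,   67.1842,   44.0823, -144.4896]), np.float64(2.0892532571601467e-25))
40 [0.47, 0.03, 0.15] (array([ -26.0462,   13.2878,  128.0888,   55.3296,   51.2334, -126.9982]), np.float64(1.8280491987989631e-28))
52 [0.47, 0.03, 0.056] (array([ -33.7572,   33.6333,  130.5486,   74.5381,   54.6709, -160.525 ]), np.float64(1.4271467523479645e-21))
52 [0.47, 0.03, 0.15] (array([ -33.7572,   20.2848,  129.7381,   65.863 ,   59.5025, -144.6456]), np.float64(3.8804904349758994e-30))
58 [0.47, 0.03, 0.056] (array([ -36.9214,   38.2485,  130.0007,   76.1234,   60.1322, -166.5181]), np.float64(2.0189054489922417e-30))
58 [0.47, 0.03, 0.15] (array([ -36.9214,   24.6727,  130.0583,   69.2697,   64.1773, -151.916 ]), np.float64(1.8797185111353577e-30))
```

View pics/g_wrist.png

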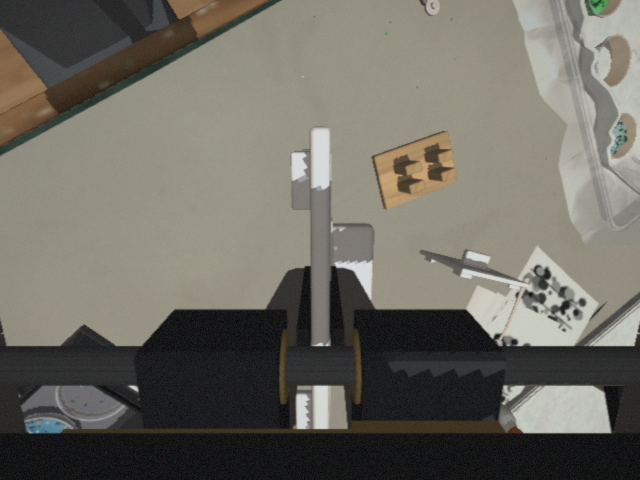

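The lid is held firmly and the empty rack is visible at (415,168). The kinematic model matches (q4 sign confirmed). I'll look for a laying pose with good joint margins.

```bash
python3 - <<'E'
from kin import *
p,r,D=fit(); q0=ctrl.get_state()['q']
for phi in (30,45,60,75):
  for P in ([.47,.03,.056],[.52,.03,.056]):
    q,c=IK(p,mk(P,Rt(phi,57)),q0); W=FK(p,q)[0]-FK(p,q)[1]@[0,0,.36]
    print(phi,P,q.round(1),c<1e-6,W)
E
```

```text
30 [0.47, 0.03, 0.056] [ -30.6   33.4  144.6  112.8   52.1 -172. ] False [ 0.2362 -0.1362  0.2748]
30 [0.52, 0.03, 0.056] [ -26.    34.9  140.9  118.2   52.6 -172. ] False [ 0.2746 -0.1308  0.2652]
45 [0.47, 0.03, 0.056] [ -35.8   36.2  138.4   94.2   55.5 -172. ] False [ 0.2644 -0.1867  0.2573]
45 [0.52, 0.03, 0.056] [ -31.4   37.1  134.5   98.1   55.4 -170.1] True [ 0.3065 -0.1835  0.2521]
60 [0.47, 0.03, 0.056] [ -36.4   37.5  130.1   75.9   59.2 -165.6] True [ 0.319  -0.2315  0.2521]
60 [0.52, 0.03, 0.056] [ -32.5   38.2  125.3   77.2   59.2 -160.7] True [ 0.369  -0.2315  0.2521]
75 [0.47, 0.03, 0.056] [ -34.1   39.2  120.9   60.8   65.3 -159.2] True [ 0.3919 -0.2616  0.2521]
75 [0.52, 0.03, 0.056] [ -31.    40.5  115.8   61.9   66.1 -155. ] True [ 0.4419 -0.2616  0.2521]
```

```bash
python3 - <<'E'
from kin import *
T=T_tool(); T[:3,:3]=Rt(60,20)
C=rows(T,mk([.475,.04,.13],Rt(67,57)),8)
C=rows(C,mk([.475,.04,.075],Rt(67,57)),2)
E
```

```text
[{"xyz": [1.0, -3.9, 14.0], "angular": [-0.081, 0.01, -0.012]}, {"xyz": [0.9, -5.1, 13.6], "angular": [-0.08, 0.009, -0.012]}, {"xyz": [0.9, -6.1, 13.2], "angular": [-0.081, 0.01, -0.012]}, {"xyz": [0.8, -7.1, 12.6], "angular": [-0.08, 0.01, -0.013]}, {"xyz": [0.8, -8.1, 12.1], "angular": [-0.081, 0.009, -0.012]}, {"xyz": [0.7, -9.1, 11.4], "angular": [-0.081, 0.01, -0.012]}, {"xyz": [0.8, -9.9, 10.6], "angular": [-0.08, 0.01, -0.012]}, {"xyz": [0.8, -10.7, 9.8], "angular": [-0.081, 0.009, -0.012]}]
[{"xyz": [0.0, -23.1, 15.0], "angular": [0.0, 0.0, 0.0]}, {"xyz": [0.0, -23.1, 14.9], "angular": [0.0, 0.0, 0.0]}]
```

Request:
carry_out(
  commands=[
    {"xyz":[1,-3.9,14],"angular":[-0.081,0.01,-0.012]},
    {"xyz":[0.9,-5.1,13.6],"angular":[-0.08,0.009,-0.012]},
    {"xyz":[0.9,-6.1,13.2],"angular":[-0.081,0.01,-0.012]},
    {"xyz":[0.8,-7.1,12.6],"angular":[-0.08,0.01,-0.013]},
    {"xyz":[0.8,-8.1,12.1],"angular":[-0.081,0.009,-0.012]},
    {"xyz":[0.7,-9.1,11.4],"angular":[-0.081,0.01,-0.012]},
    {"xyz":[0.8,-9.9,10.6],"angular":[-0.08,0.01,-0.012]},
    {"xyz":[0.8,-10.7,9.8],"angular":[-0.081,0.009,-0.012]},
  ],
)

```text
time: 10.38
ee_pos: [0.476, 0.0415, 0.13]
tcp_rot: [123.0, -0.1, 157.2]
wrist_force: [-0.1, 0.1, -1.5]
opening: 0.087
```

Request:
carry_out(
  commands=[
    {"xyz":[0,-23.1,15],"angular":[0,0,0]},
    {"xyz":[0,-23.1,15],"angular":[0,0,0]},
    {"xyz":[0,0,0],"angular":[0,0,0]},
  ],
)

```text
time: 10.75
ee_pos: [0.4752, 0.042, 0.0741]
tcp_rot: [123.1, -0.3, 157.1]
wrist_force: [0.3, -0.1, -1.3]
opening: 0.084
```

```bash
python3 - <<'E'
from kin import *
s=log(); print(s['q'],s['ee_pos'],s['tcp_rot'],s['opening'],s['wrist_force'],s['moment'],s['time'])
T=T_tool(s); print(T)
for x in ([-.078,0,-.027],[.078,0,-.027],[.078,-.004,.089],[-.078,-.004,.089],[-.05,-.012,.079],[.05,-.012,.079]): print((T@np.r_[x,1])[:3])
im=ctrl.camera('side'); save(im,'h_side',(200,100,440,340),3)
im=ctrl.camera('top'); save(im,'h_top',(160,150,480,390),2.5)
E
```

```text
[ -33.4949   35.2892  126.2034   68.6009   62.097  -158.9824] [0.4752 0.042  0.0741] [123.1022  -0.3005 157.1266] 0.0842807850648206 [ 0.3053 -0.1132 -1.3191] [-0.6291  0.1765  0.02  ] 10.75
[[-0.9214  0.2163  0.323   0.4752]
 [ 0.3887  0.5015  0.7729  0.042 ]
 [ 0.0052  0.8377 -0.5461  0.0741]
 [ 0.      0.      0.      1.    ]]
[ 0.5383 -0.0092  0.0885]
[0.3946 0.0514 0.0893]
[0.4312 0.1391 0.0226]
[0.5749 0.0784 0.0218]
[0.5442 0.0776 0.0207]
[0.452  0.1164 0.0212]
```

View pics/h_side.png

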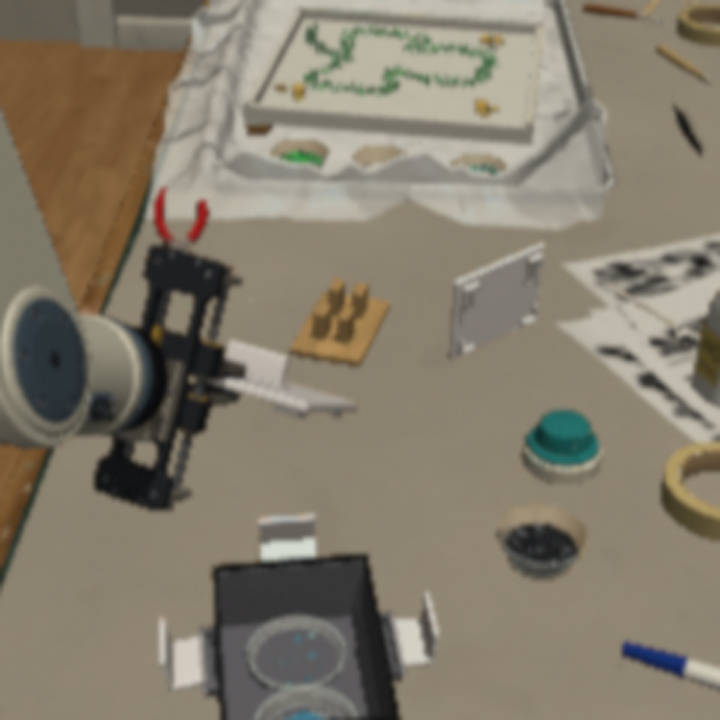

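View pics/h_top.png

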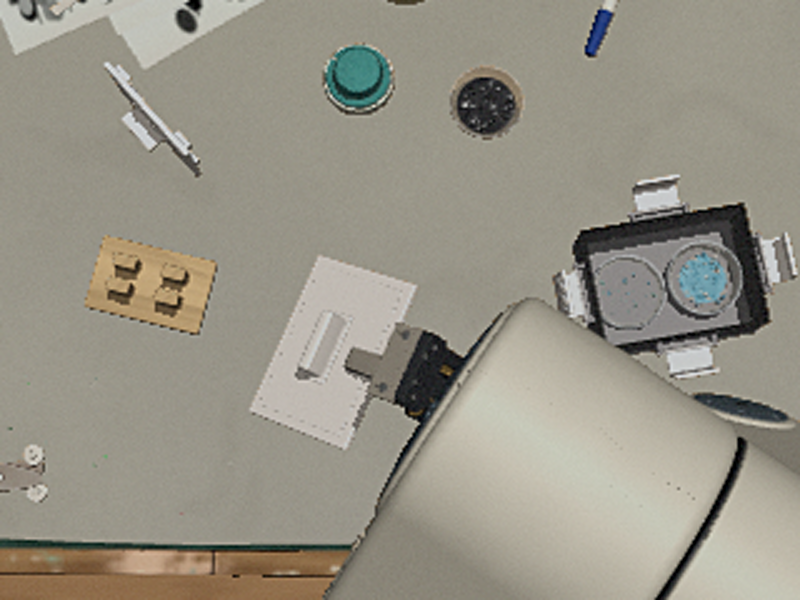

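The lid is held handle-up, tilted about 33°, over clear table. The far lugs are about 21 mm above the table. Now lowering to contact.

Request:
carry_out(
  commands=[
    {"xyz":[0,-8,5],"angular":[0,0,0]},
    {"xyz":[0,-6,4],"angular":[0,0,0]},
    {"xyz":[0,-3,2],"angular":[0,0,0]},
    {"xyz":[0,0,0],"angular":[0,0,0]},
  ],
)

```text
time: 11.35
ee_pos: [0.4758, 0.0408, 0.0555]
tcp_rot: [123.1, -0.0, 157.0]
wrist_force: [0.4, 0.7, -1.7]
opening: 0.084
```

```bash
python3 - <<'E'
from kin import *
s=log(); print(s['ee_pos'],s['tcp_rot'],s['opening'],s['wrist_force'],s['moment'],s['time'])
E
```

```text
[0.4758 0.0408 0.0555] [123.0539  -0.0322 156.954 ] 0.08418086508714781 [ 0.4214  0.7178 -1.7345] [-0.5989  0.179   0.0241] 11.35
```

Not yet touching; about 2 mm remain. I'll open gradually.

Request:
carry_out(
  commands=[
    {"xyz":[0,-1.5,1],"angular":[0,0,0]},
    {"xyz":[0,0,0],"angular":[0,0,0]},
    {"xyz":[0,0,0],"angular":[0,0,0]},
    {"xyz":[0,0,0],"angular":[0,0,0]},
    {"xyz":[0,0,0],"angular":[0,0,0]},
    {"xyz":[0,0,0],"angular":[0,0,0]},
    {"xyz":[0,0,0],"angular":[0,0,0]},
  ],
  grip=55,
)

```text
time: 12.22
ee_pos: [0.4759, 0.0408, 0.0538]
tcp_rot: [123.1, -0.0, 157.0]
wrist_force: [0.0, -0.7, -0.8]
opening: 0.6
```

```bash
python3 - <<'E'
from kin import *
s=log(); print(s['ee_pos'],s['tcp_rot'],s['opening'],s['wrist_force'],s['moment'],s['time'])
im=ctrl.camera('wrist'); save(im,'i_wrist')
im=ctrl.camera('top'); save(im,'i_top',(240,230,400,350),4)
im=ctrl.camera('side'); save(im,'i_side',(220,180,340,270),6)
E
```

```text
[0.4759 0.0408 0.0538] [123.057   -0.0083 156.9622] 0.6002204271107373 [ 0.0451 -0.6543 -0.8244] [-0.4209  0.0412 -0.0468] 12.225
```

View pics/i_side.png

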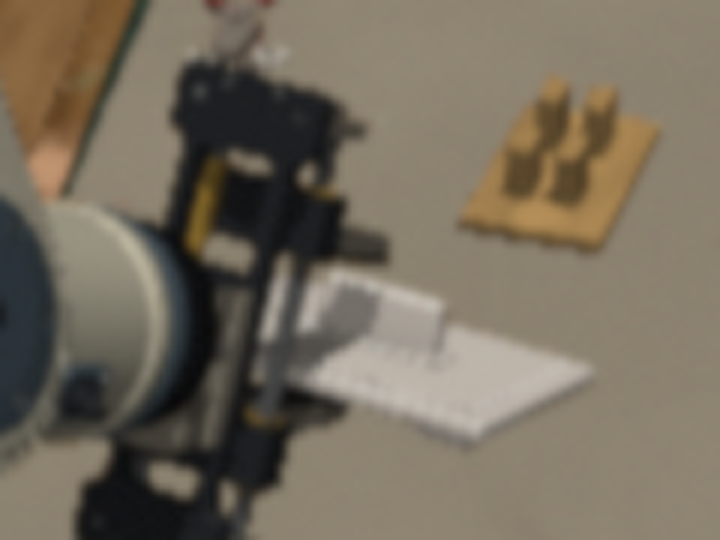

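View pics/i_wrist.png

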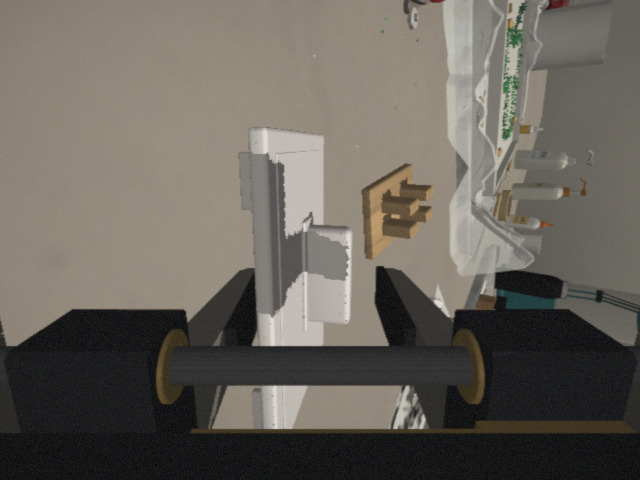

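The lid has pivoted down and rests on the lower finger. I'll withdraw the fingers quickly and horizontally so it drops flat.

Request:
carry_out(
  commands=[
    {"xyz":[0,-27,-42],"angular":[0,0,0]},
    {"xyz":[0,-27,-42],"angular":[0,0,0]},
    {"xyz":[0,0,0],"angular":[0,0,0]},
  ],
)

```text
time: 12.75
ee_pos: [0.4372, -0.0543, 0.0543]
tcp_rot: [123.1, 0.1, 156.7]
wrist_force: [-0.3, -0.8, 0.6]
opening: 0.603
```

```bash
python3 - <<'E'
from kin import *
s=log(); print(s['q'],s['ee_pos'],s['tcp_rot'],s['opening'],s['wrist_force'],s['moment'],s['time'])
im=ctrl.camera('wrist'); save(im,'j_wrist')
im=ctrl.camera('top'); save(im,'j_top',(240,230,400,350),4)
im=ctrl.camera('side'); save(im,'j_side',(220,180,340,270),6)
E
```

```text
[ -46.3077   38.6887  122.534    57.7969   65.6748 -161.1286] [ 0.4372 -0.0543  0.0543] [123.1139   0.0883 156.7427] 0.6030605940292254 [-0.337  -0.7545  0.6   ] [-0.3277  0.0048  0.0406] 12.75
```

View pics/j_side.png

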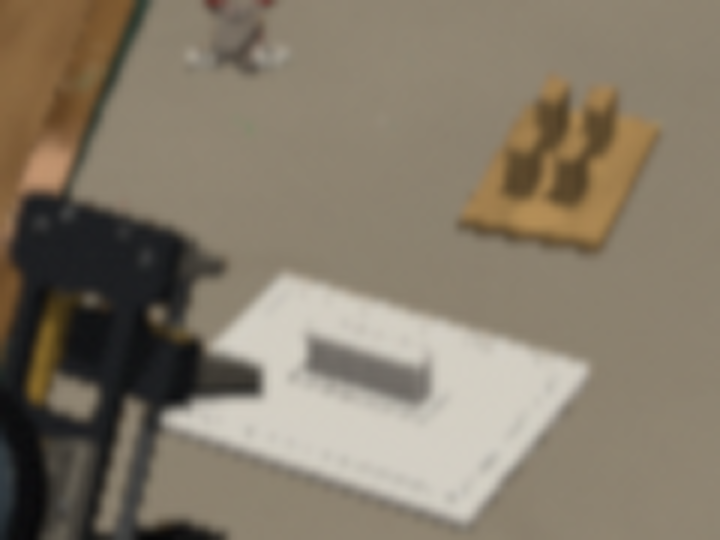

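View pics/j_top.png

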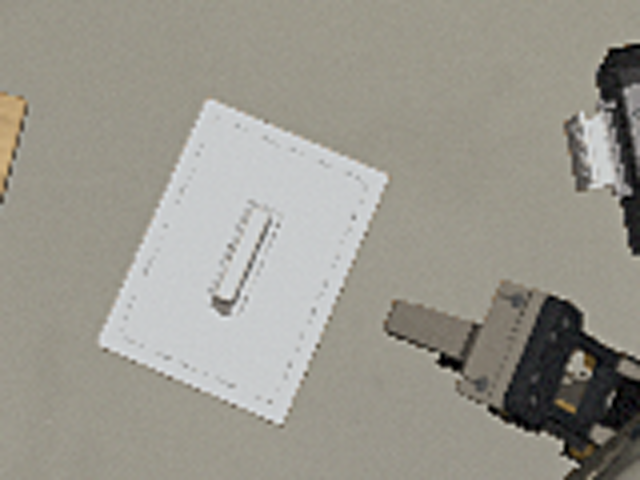

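The lid lies flat, handle up and released. The top view shows its corners near (292,254), (337,274), (310,336) and (265,316).

```bash
python3 - <<'E'
from kin import *
c=[(210,98),(388,178),(282,424),(100,344)]
P=np.array([atz('top',(240+u/4,230+v/4),.016) for u,v in c]); print(P,P.mean(0))
print([np.linalg.norm(P[i]-P[(i+1)%4]) for i in range(4)])
d1=P[0]-P[3]; d2=P[1]-P[2]; print(np.degrees(np.arctan2(d1[1],d1[0])),np.degrees(np.arctan2(d2[1],d2[0])))
e1=P[0]-P[1];e2=P[3]-P[2]; print(np.degrees(np.arctan2(e1[1],e1[0])),np.degrees(np.arctan2(e2[1],e2[0])))
m=P.mean(0); T=T_tool()
C=rows(T,mk([.44,-.04,.2],Rt(67,30)),6)
C=rows(C,mk([m[0],m[1],.24],Rt(65)),5)
p,_,_=fit(); print(IK(p,C,ctrl.get_state()['q']),C)
E
```

```text
[[ 0.5729  0.0659  0.016 ]
 [ 0.5271 -0.037   0.016 ]
 [ 0.3871  0.0223  0.016 ]
 [ 0.4311  0.1258  0.016 ]] [0.4795 0.0443 0.016 ]
[np.float64(0.11262251784117641), np.float64(0.15195533389444177), np.float64(0.11246700430455336), np.float64(0.15392240291765458)]
-22.902034773650666 -22.95295886600223
66.00173238310589 67.00242801701667
[{"xyz": [0.2, 21.3, -11.7], "angular": [0.078, 0.0, 0.0]}, {"xyz": [0.2, 20.4, -13.3], "angular": [0.079, 0.0, 0.0]}, {"xyz": [0.2, 19.2, -14.9], "angular": [0.078, 0.0, -0.001]}, {"xyz": [0.2, 18.1, -16.3], "angular": [0.079, 0.0, 0.0]}, {"xyz": [0.2, 16.6, -17.7], "angular": [0.078, 0.0, 0.0]}, {"xyz": [0.2, 15.3, -18.9], "angular": [0.079, 0.0, 0.0]}]
[{"xyz": [-0.7, 20.1, 2.4], "angular": [0.105, -0.002, 0.007]}, {"xyz": [-0.5, 20.3, 0.2], "angular": [0.104, -0.002, 0.007]}, {"xyz": [-0.4, 20.1, -1.8], "angular": [0.105, -0.001, 0.006]}, {"xyz": [-0.3, 19.9, -4.0], "angular": [0.105, -0.002, 0.007]}, {"xyz": [-0.2, 19.3, -6.0], "angular": [0.104, -0.002, 0.007]}]
(array([  5.2556,   5.7762, 108.946 ,   0.0213,  65.2702, -59.7452]), np.float64(2.1128148281916907e-29)) [[-0.9062  0.4227  0.0001  0.4796]
 [ 0.4227  0.9062  0.0003  0.0442]
 [ 0.0001  0.0004 -1.      0.24  ]
 [ 0.      0.      0.      1.    ]]
```

Request:
carry_out(
  commands=[
    {"xyz":[0.2,21.3,-11.7],"angular":[0.078,0,0]},
    {"xyz":[0.2,20.4,-13.3],"angular":[0.079,0,0]},
    {"xyz":[0.2,19.2,-14.9],"angular":[0.078,0,-0.001]},
    {"xyz":[0.2,18.1,-16.3],"angular":[0.079,0,0]},
    {"xyz":[0.2,16.6,-17.7],"angular":[0.078,0,0]},
    {"xyz":[0.2,15.3,-18.9],"angular":[0.079,0,0]},
  ],
)

```text
time: 13.65
ee_pos: [0.4395, -0.0386, 0.2007]
tcp_rot: [150.1, 0.0, 157.1]
wrist_force: [-0.1, 0.0, 1.1]
opening: 0.599
```

Request:
carry_out(
  commands=[
    {"xyz":[-0.7,20.1,2.4],"angular":[0.105,-0.002,0]},
    {"xyz":[-0.5,20.3,0.2],"angular":[0.104,-0.002,0]},
    {"xyz":[-0.4,20.1,-1.8],"angular":[0.105,-0.001,0]},
    {"xyz":[-0.3,19.9,-4],"angular":[0.105,-0.002,0]},
    {"xyz":[-0.2,19.3,-6],"angular":[0.104,-0.002,0]},
    {"xyz":[0,0,0],"angular":[0,0,0]},
  ],
)

```text
time: 14.4
ee_pos: [0.4784, 0.0481, 0.2399]
tcp_rot: [180.0, 0.5, 157.3]
wrist_force: [0.1, -0.7, -0.1]
opening: 0.598
```

```bash
python3 - <<'E'
from kin import *
s=log(); print(s['q'],s['ee_pos'],s['tcp_rot'],s['opening'],s['time'])
T=T_tool(s); np.save('Tl2.npy',T); print(T)
im=ctrl.camera('wrist'); save(im,'k_wrist'); np.save('k_wrist.npy',im)
print(ctrl.pinpoint('wrist','lid_handle'))
E
```

```text
[  5.7484   5.4217 109.3552  -0.2682  64.7678 -61.3964] [0.4784 0.0481 0.2399] [179.9959   0.5161 157.2581] 0.5981410840303887 14.4
[[-0.9222  0.3866  0.0083  0.4784]
 [ 0.3866  0.9223 -0.0034  0.0481]
 [-0.009   0.0001 -1.      0.2399]
 [ 0.      0.      0.      1.    ]]
[{'uv': [317.4, 211.1], 'p': 0.87}, {'uv': [555.1, 319.9], 'p': 0.67}, {'uv': [319.8, 204.9], 'p': 0.49}]
```

View pics/k_wrist.png

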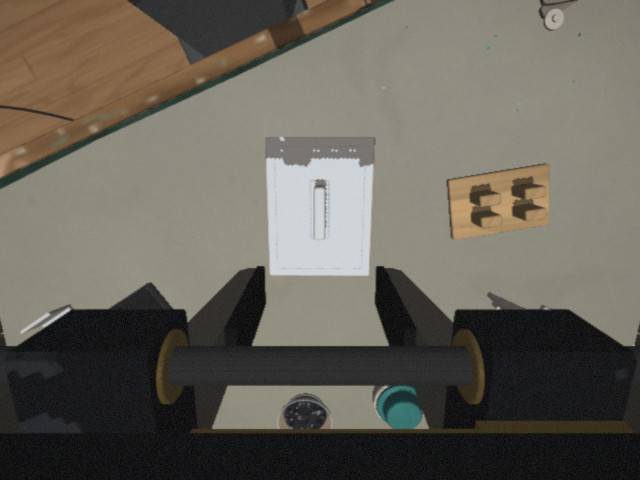

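```bash
python3 - <<'E'
from kin import *
T=np.load('Tl2.npy'); im=np.load('k_wrist.npy'); save(im,'k_crop',(255,125,390,290),4.5)
for cs,z in (([(266,137),(375,137),(370,275),(268,275)],.016),([(313.5,182),(326.5,182),(326,239),(314,239.5)],.042)):
  P=np.array([atz('wrist',c,z,T) for c in cs]); print(P.mean(0),[np.linalg.norm(P[i]-P[(i+1)%4]).round(4) for i in range(4)])
  d1=P[0]-P[3]; d2=P[1]-P[2]; e1=P[1]-P[0]; e2=P[2]-P[3]
  print([np.degrees(np.arctan2(v[1],v[0])) for v in (d1,d2,e1,e2)])
E
```

```text
[0.4815 0.0477 0.016 ] [np.float64(0.1142), np.float64(0.1539), np.float64(0.1179), np.float64(0.1539)]
[np.float64(155.96048580716305), np.float64(157.3041324834123), np.float64(67.25545849389341), np.float64(67.23831983920789)]
[0.479  0.0491 0.042 ] [np.float64(0.0131), np.float64(0.0596), np.float64(0.0126), np.float64(0.0602)]
[np.float64(157.49840556094), np.float64(157.01220145502188), np.float64(67.25023053861653), np.float64(69.71564323162136)]
```

View pics/k_crop.png

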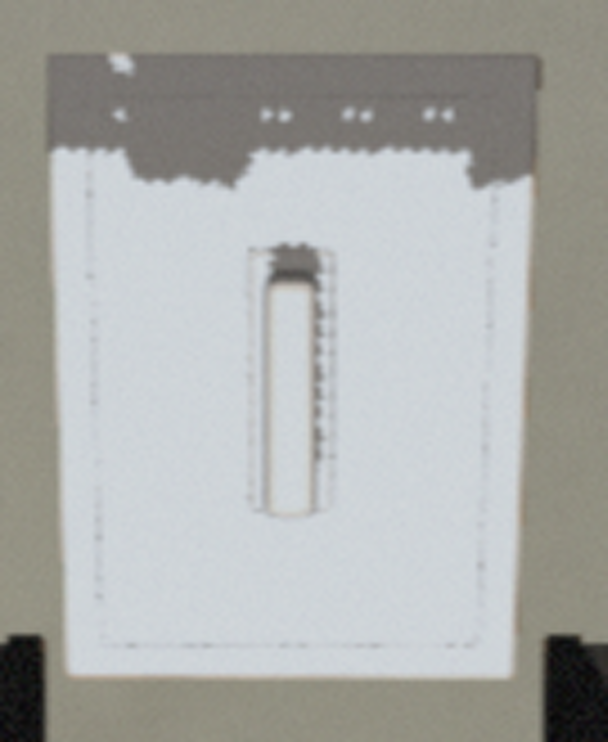

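```bash
python3 - <<'E'
from kin import *
T=np.load('Tl2.npy')
for cs,z in (([(265.7,137.2),(375,137.2),(369.2,275.4),(269.9,275)],.016),([(314.3,187.7),(325.2,187.7),(325.2,239.4),(314.3,239.4)],.042)):
  P=np.array([atz('wrist',c,z,T) for c in cs]); print(P.mean(0),[np.linalg.norm(P[i]-P[(i+1)%4]).round(4) for i in range(4)])
  print('tool frame of centre mm',(T[:3,:3].T@(P.mean(0)-T[:3,3])*1000).round(1))
  d1=P[0]-P[3]; d2=P[1]-P[2]; print([np.degrees(np.arctan2(v[1],v[0])) for v in (d1,d2)])
# same with top cam
print((T[:3,:3].T@(np.array([.4795,.0443,.016])-T[:3,3])*1000).round(1))
E
```

```text
[0.4818 0.0478 0.016 ] [np.float64(0.1146), np.float64(0.1542), np.float64(0.1148), np.float64(0.1537)]
tool frame of centre mm [ -1.3   1.  223.9]
[np.float64(156.89708313017763), np.float64(156.963852609967)]
[0.4816 0.0477 0.042 ] [np.float64(0.011), np.float64(0.0543), np.float64(0.0115), np.float64(0.0543)]
tool frame of centre mm [ -1.3   0.8 197.9]
[np.float64(157.0297327094055), np.float64(157.46529770809255)]
[ -0.5  -3.1 223.9]
```

```bash
python3 - <<'E'
from kin import *
C=rows(T_tool(),mk([.4817,.0478,.0185],Rt(67.0)),6);print(C)
E
```

```text
[{"xyz": [-0.3, 0.6, 36.8], "angular": [0.0, 0.001, 0.0]}, {"xyz": [-0.3, 0.6, 36.7], "angular": [0.0, 0.001, 0.0]}, {"xyz": [-0.4, 0.6, 36.8], "angular": [0.0, 0.002, 0.001]}, {"xyz": [-0.5, 0.6, 36.7], "angular": [0.0, 0.001, 0.0]}, {"xyz": [-0.5, 0.6, 36.8], "angular": [0.0, 0.001, 0.0]}, {"xyz": [-0.5, 0.6, 36.7], "angular": [0.0, 0.001, 0.0]}]
[[-0.9206  0.3905  0.0003  0.4817]
 [ 0.3905  0.9206  0.0003  0.0478]
 [-0.0002  0.0004 -1.      0.0185]
 [ 0.      0.      0.      1.    ]]
```

Request:
carry_out(
  commands=[
    {"xyz":[-0.3,0.6,36.8],"angular":[0,0.002,0]},
    {"xyz":[-0.3,0.6,36.7],"angular":[0,0.001,0]},
    {"xyz":[-0.4,0.6,36.8],"angular":[0,0.002,0.001]},
    {"xyz":[-0.5,0.6,36.7],"angular":[0,0.001,0]},
    {"xyz":[-0.5,0.6,36.8],"angular":[0,0.001,0]},
    {"xyz":[-0.5,0.6,36.7],"angular":[0,0.001,0]},
    {"xyz":[0,0,0],"angular":[0,0,0]},
  ],
)

```text
time: 15.38
ee_pos: [0.4824, 0.0451, 0.0181]
tcp_rot: [180.0, -0.0, 156.7]
wrist_force: [0.1, 0.0, -0.1]
opening: 0.603
```

```bash
python3 - <<'E'
from kin import *
s=log(); print(s['ee_pos'],s['tcp_rot'],s['opening'],s['wrist_force'],s['time']); print(T_tool(s))
im=ctrl.camera('wrist'); save(im,'l_wrist')
E
```

```text
[0.4824 0.0451 0.0181] [179.9896  -0.0034 156.6956] 0.6029999161668395 [ 0.144   0.0258 -0.0924] 15.375
[[-0.9184  0.3956  0.      0.4824]
 [ 0.3956  0.9184  0.0002  0.0451]
 [ 0.0001  0.0002 -1.      0.0181]
 [ 0.      0.      0.      1.    ]]
```

View pics/l_wrist.png

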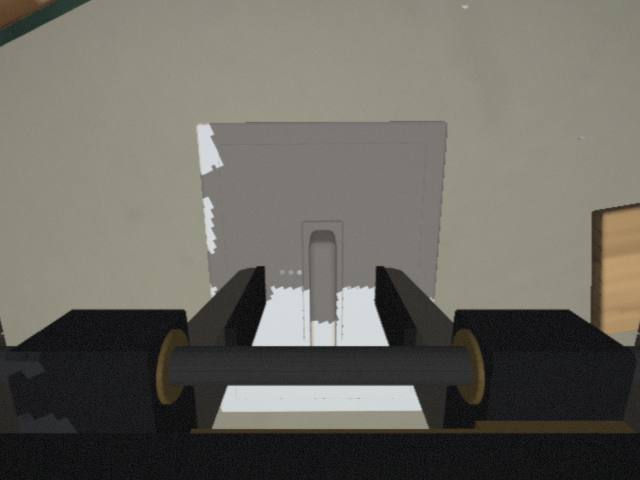

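```bash
python3 - <<'E'
from kin import *
T=T_tool()
P=np.array([atz('wrist',c,.016,T) for c in [(198,123.5),(446,122),(424,411),(220.5,411)]]); 
print([np.linalg.norm(P[i]-P[(i+1)%4]).round(4) for i in range(4)],P.mean(0))
Q=(P-T[:3,3])@T[:3,:3]*1000; print(Q.round(1),Q.mean(0))
E
```

```text
[np.float64(0.1129), np.float64(0.1544), np.float64(0.1137), np.float64(0.1537)] [0.4819 0.0472 0.016 ]
[[ 77.6 -54.7   2.6]
 [ 78.2  58.2   2.5]
 [-76.2  59.    2.4]
 [-76.1 -54.7   2.4]] [0.8742 1.9707 2.4811]
```

Request:
carry_out(
  commands=[
    {"xyz":[0.9,2,0],"angular":[0,0,0]},
    {"xyz":[0,0,0],"angular":[0,0,0]},
    {"xyz":[0,0,0],"angular":[0,0,0]},
    {"xyz":[0,0,0],"angular":[0,0,0]},
    {"xyz":[0,0,0],"angular":[0,0,0]},
    {"xyz":[0,0,0],"angular":[0,0,0]},
    {"xyz":[0,0,0],"angular":[0,0,0]},
  ],
  grip=0,
)

```text
time: 16.3
ee_pos: [0.483, 0.0484, 0.0194]
tcp_rot: [-180.0, 0.1, 156.8]
wrist_force: [-1.4, -0.9, 4.2]
opening: 0.127
```

```bash
python3 - <<'E'
from kin import *
s=log(); print(s['ee_pos'],s['tcp_rot'],s['opening'],s['wrist_force'],s['time'])
im=ctrl.camera('wrist'); save(im,'m_wrist')
E
```

```text
[0.483  0.0484 0.0194] [-179.9854    0.0639  156.8196] 0.1272374079300458 [-1.3832 -0.9417  4.2276] 16.3
```

View pics/m_wrist.png

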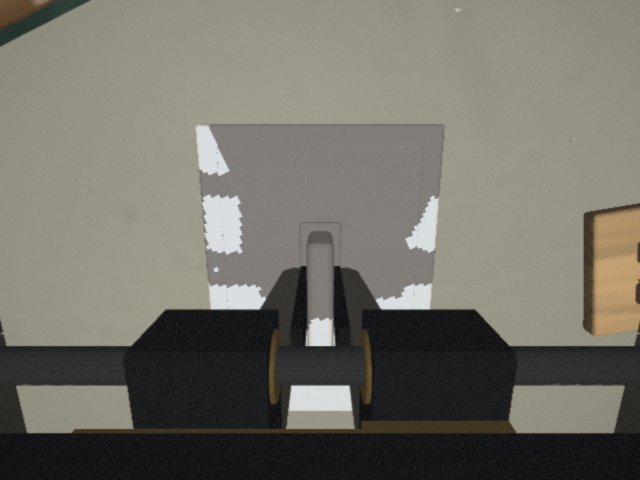

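```bash
python3 - <<'E'
from kin import *
T=np.load('Tbox.npy')
g=lambda c:np.array((215+c[0]/3,95+c[1]/3))
obs=[((325.5,105),(0,.084,.06)),((313,607),(0,-.084,.06)),((127,366),(-.064,0,.06)),((511,375),(.064,0,.06))]
rim=[((150,134),(-.055,.075,.07)),((503,145),(.055,.075,.07)),((473,600),(.055,-.075,.07)),((150,594),(-.055,-.075,.07))]
def fitbox(o):
  def f(p):
    c,s=np.cos(p[2]),np.sin(p[2])
    return np.concatenate([proj('wrist',[[p[0]+c*q[0]-s*q[1],p[1]+s*q[0]+c*q[1],q[2]+p[3]]],T)[0]-g(u) for u,q in o])
  s=least_squares(f,[.55,-.24,.2,0],x_scale=[.01,.01,.1,.01]); print(s.x,np.degrees(s.x[2]),s.fun.round(1))
fitbox(obs);fitbox(rim);fitbox(obs+rim)
T=T_tool(); P=np.array([atz('wrist',c,.016,T) for c in [(196,125.5),(443.5,125)]]); print(((P-T[:3,3])@T[:3,:3]*1000).round(1))
print(((atz('wrist',(320,411),.016,T)-T[:3,3])@T[:3,:3]*1000).round(1))
E
```

```text
[ 0.5549 -0.2402  0.1816 -0.0025] 10.402387794179715 [ 0.1  0.4  0.  -0.3 -0.5 -0.   0.4 -0.1]
[ 0.5551 -0.2416  0.1756 -0.0039] 10.063858157050728 [-1.1  0.4  0.8  0.4  0.2  0.   0.1 -0.9]
[ 0.555  -0.241   0.1779 -0.0035] 10.192833176774753 [ 0.3  1.3 -0.3 -0.  -0.4  0.3  0.1  0.7 -1.3 -0.2  0.8 -0.5  0.5 -0.5
  0.3 -1.2]
[[ 76.7 -55.9   3.3]
 [ 76.9  57.5   3.3]]
[-77.    0.9   3.5]
```

```bash
python3 - <<'E'
from kin import *
T=T_tool(); 
C=rows(T,mk([.483,.047,.17],T[:3,:3]),4)
C=rows(C,mk([.5542,-.2408,.17],Rt(10.2)),8); print(C)
p,_,_=fit(); print(IK(p,C,ctrl.get_state()['q']))
E
```

```text
[{"xyz": [-0.2, -0.3, -37.6], "angular": [0.0, 0.0, 0.0]}, {"xyz": [-0.2, -0.4, -37.7], "angular": [0.0, 0.0, 0.0]}, {"xyz": [-0.2, -0.3, -37.6], "angular": [0.0, 0.0, 0.0]}, {"xyz": [-0.1, -0.3, -37.7], "angular": [0.0, 0.0, 0.0]}]
[{"xyz": [-22.3, -29.6, 0.0], "angular": [0.0, 0.0, 0.124]}, {"xyz": [-25.9, -26.5, 0.1], "angular": [0.0, 0.0, 0.123]}, {"xyz": [-28.9, -23.2, 0.0], "angular": [0.0, 0.0, 0.124]}, {"xyz": [-31.5, -19.5, 0.0], "angular": [0.0, 0.001, 0.123]}, {"xyz": [-33.7, -15.4, 0.0], "angular": [0.0, 0.0, 0.124]}, {"xyz": [-35.4, -11.2, 0.0], "angular": [0.0, 0.0, 0.123]}, {"xyz": [-36.4, -6.7, 0.0], "angular": [0.0, 0.0, 0.124]}, {"xyz": [-37.0, -2.2, 0.0], "angular": [0.0, 0.0, 0.123]}]
[[-0.1773  0.9842  0.0002  0.5542]
 [ 0.9842  0.1773  0.0001 -0.2408]
 [ 0.      0.0002 -1.      0.17  ]
 [ 0.      0.      0.      1.    ]]
(array([-23.489 ,  20.9595,  98.641 ,   0.0089,  60.3896, -33.7032]), np.float64(1.1696598615783369e-18))
```

Request:
carry_out(
  commands=[
    {"xyz":[0,0,-20],"angular":[0,0,0]},
    {"xyz":[0,0,-30],"angular":[0,0,0]},
    {"xyz":[0,0,-35],"angular":[0,0,0]},
    {"xyz":[0,0,-35],"angular":[0,0,0]},
    {"xyz":[0,0,-30],"angular":[0,0,0]},
    {"xyz":[0,0,0],"angular":[0,0,0]},
  ],
)

```text
time: 17.1
ee_pos: [0.4844, 0.0487, 0.1709]
tcp_rot: [179.9, 0.3, 156.8]
wrist_force: [0.4, -0.7, -2.1]
opening: 0.127
```

Request:
carry_out(
  commands=[
    {"xyz":[-22.3,-29.6,0],"angular":[0,0,0.124]},
    {"xyz":[-25.9,-26.5,0],"angular":[0,0,0.123]},
    {"xyz":[-28.9,-23.2,0],"angular":[0,0,0.124]},
    {"xyz":[-31.5,-19.5,0],"angular":[0,0,0.123]},
    {"xyz":[-33.7,-15.4,0],"angular":[0,0,0.124]},
    {"xyz":[-35.4,-11.2,0],"angular":[0,0,0.123]},
    {"xyz":[-36.4,-6.7,0],"angular":[0,0,0.124]},
    {"xyz":[-37,-2.2,0],"angular":[0,0,0.123]},
  ],
)

```text
time: 18.1
ee_pos: [0.5534, -0.2401, 0.1672]
tcp_rot: [-179.9, -0.0, 100.0]
wrist_force: [-0.3, 0.2, -1.3]
opening: 0.126
```

Request:
carry_out(
  commands=[
    {"xyz":[0,0,0],"angular":[0,0,0]},
    {"xyz":[0,0,0],"angular":[0,0,0]},
    {"xyz":[0,0,0],"angular":[0,0,0]},
  ],
)

```text
time: 18.48
ee_pos: [0.5535, -0.2382, 0.1689]
tcp_rot: [-180.0, -0.0, 100.3]
wrist_force: [0.5, 0.1, -1.5]
opening: 0.129
```

```bash
python3 - <<'E'
from kin import *
s=log(); print(s['q'],s['ee_pos'],s['tcp_rot'],s['opening'],s['wrist_force'],s['time'])
im=ctrl.camera('wrist'); save(im,'n_wrist')
im=ctrl.camera('side'); save(im,'n_side',(220,220,380,380),5)
C=rows(T_tool(),mk([.5542,-.2408,.105],Rt(10.2)),2); print(C)
E
```

```text
[-23.4254  20.9133  98.8874   0.0036  60.2082 -33.7238] [ 0.5535 -0.2382  0.1689] [-179.9943   -0.0075  100.2966] 0.1285344958937056 [ 0.5453  0.1253 -1.5426] 18.475
[{"xyz": [-1.2, -0.1, 32.2], "angular": [0.0, 0.0, 0.001]}, {"xyz": [-1.2, -0.1, 32.2], "angular": [0.001, 0.0, 0.001]}]
[[-0.1766  0.9843 -0.0002  0.5542]
 [ 0.9843  0.1766 -0.0005 -0.2408]
 [-0.0005 -0.0003 -1.      0.105 ]
 [ 0.      0.      0.      1.    ]]
```

View pics/n_wrist.png

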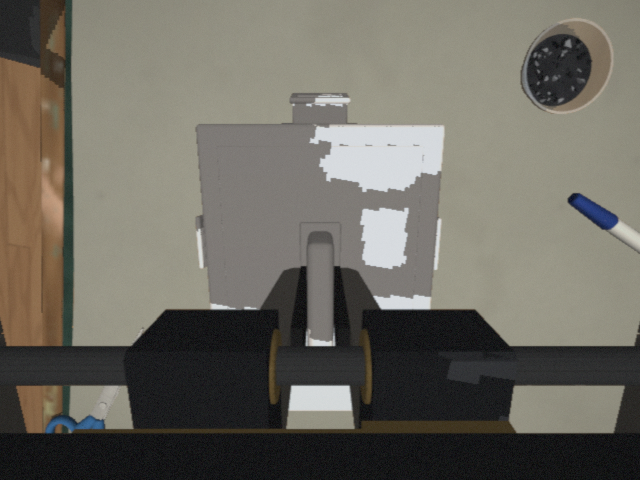

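View pics/n_side.png

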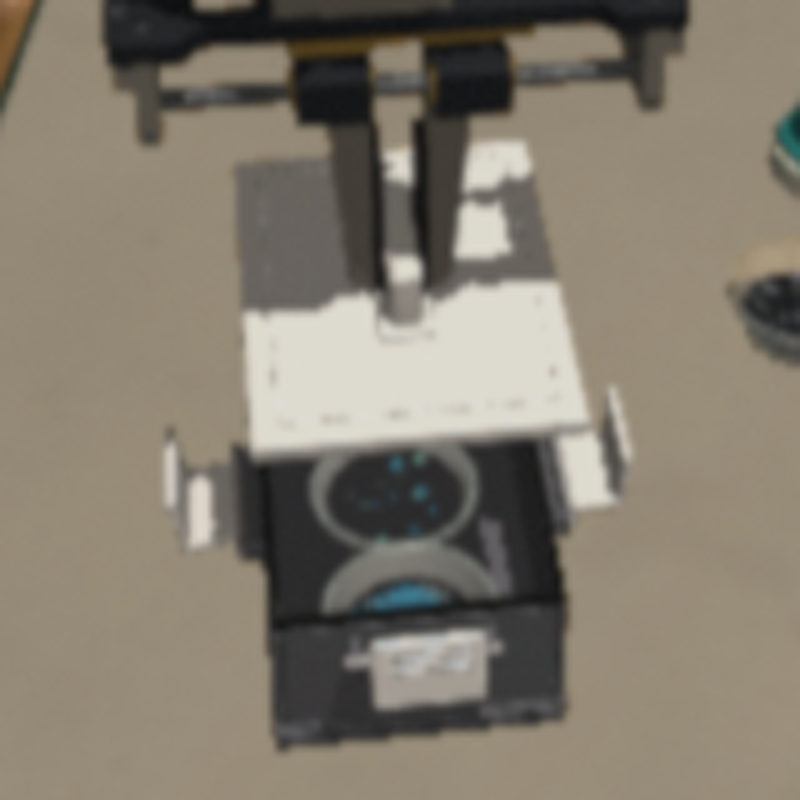

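Request:
carry_out(
  commands=[
    {"xyz":[-1.2,0.2,32],"angular":[0,0,0.001]},
    {"xyz":[-1.2,0.2,32],"angular":[0,0,0.001]},
    {"xyz":[0,0,0],"angular":[0,0,0]},
    {"xyz":[0,0,0],"angular":[0,0,0]},
  ],
)

```text
time: 19.08
ee_pos: [0.5555, -0.2416, 0.1066]
tcp_rot: [179.9, 0.1, 100.1]
wrist_force: [0.3, -0.6, -1.6]
opening: 0.13
```

```bash
python3 - <<'E'
from kin import *
p,_,_=fit()
for i in range(4):
    s=ctrl.get_state(); print(s['ee_pos'],FK(p,s['q'])[0],s['tcp_rot'],s['time'],s['qd'].round(2))
    im=ctrl.camera(['wrist','side','top','side'][i]); save(im,f'o_{i}',None if i==0 else (220,220,380,380) if i==1 else (370,200,490,310),1 if i==0 else 5)
E
```

```text
[ 0.5555 -0.2416  0.1066] [ 0.5551 -0.243   0.1065] [179.8979   0.077  100.118 ] 19.075 [-0.18 -0.84 -0.62 -0.02 -0.27  0.05]
[ 0.5559 -0.2418  0.107 ] [ 0.5554 -0.2432  0.1069] [179.851    0.1066 100.1094] 19.125 [-0.02 -0.36 -0.09 -0.07 -0.33  0.01]
[ 0.556  -0.2419  0.1072] [ 0.5555 -0.2433  0.107 ] [179.8326   0.1185 100.1054] 19.175 [-0.09  0.01  0.06 -0.02 -0.21  0.06]
[ 0.5559 -0.2419  0.1071] [ 0.5554 -0.2433  0.1069] [179.8353   0.1181 100.099 ] 19.225 [-0.05  0.13  0.23  0.12 -0.05  0.02]
```

View pics/o_0.png

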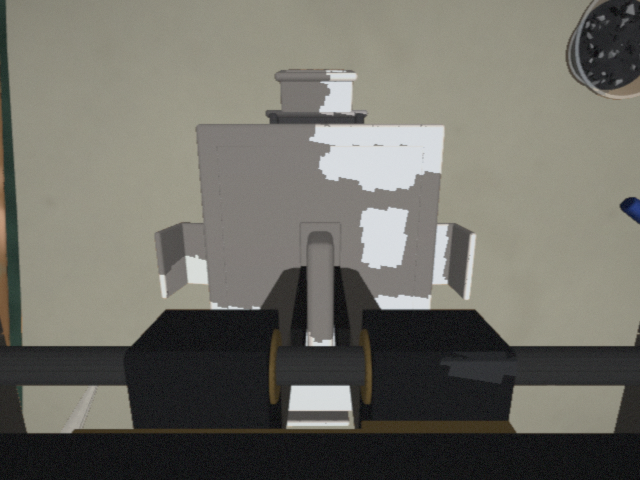

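View pics/o_1.png

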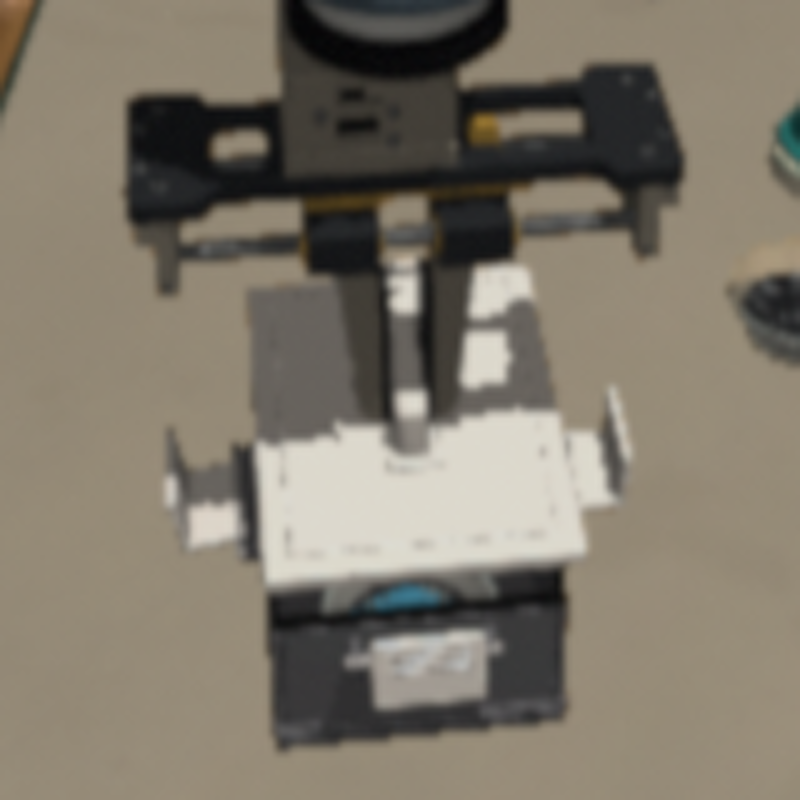

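View pics/o_2.png

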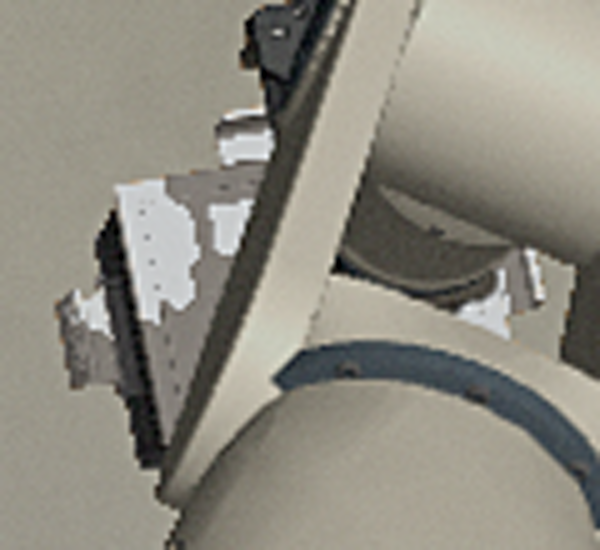

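```bash
python3 - <<'E'
from h import *
im=cv2.imread('pics/o_0.png')[:,:,::-1]
save(im,'o_0c',(250,60,385,135),5.9); save(im,'o_0d',(150,210,490,310),2.3)
E
```

```text
(no output)
```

View pics/o_0c.png

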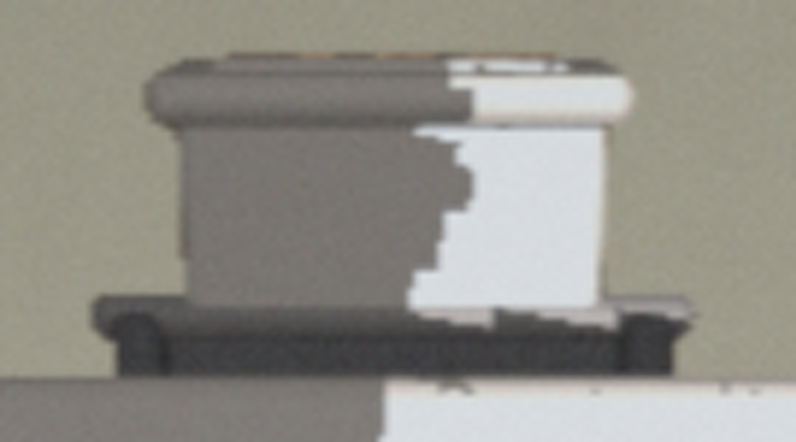

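View pics/o_0d.png

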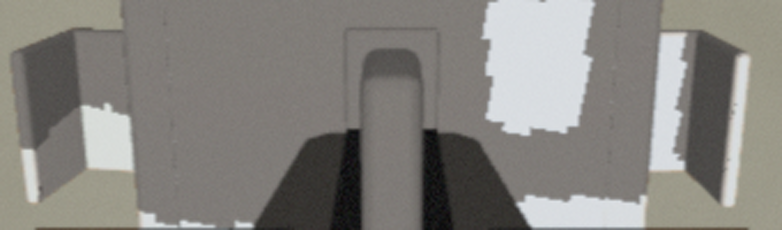

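```bash
python3 - <<'E'
from h import *
s=dict(ee_pos=np.array([.5555,-.2416,.1066]),tcp_rot=np.array([179.8979,.077,100.118])); T=T_tool(s)
def tl(uv,z): return ((atz('wrist',uv,z,T)-T[:3,3])@T[:3,:3]*1000).round(1)
for u in ((265.8,113.6),(367.3,113.6),(281.2,110),(352.4,110)): print('lefthinge',tl(u,.060))
for u in ((183,222),(188,283),(450,224),(445,284)): print('legs',tl(u,.060))
for u in ((198,126),(443,125.5)): print('lid',tl(u,.1035))
E
```

```text
lefthinge [ 86.  -30.3  46.4]
lefthinge [86.  27.4 46.5]
lefthinge [ 88.  -21.5  46.4]
lefthinge [88.  18.8 46.5]
legs [ 23.1 -83.1  46.4]
legs [-16.6 -83.6  46.5]
legs [21.8 80.  46.7]
legs [-17.4  80.3  46.8]
lid [ 77.2 -55.3   2.9]
lid [77.4 56.7  3.1]
```

Request:
carry_out(
  commands=[
    {"xyz":[2,-1.8,6],"angular":[0,0,0]},
    {"xyz":[0,0,5],"angular":[0,0,0]},
    {"xyz":[0,0,4],"angular":[0,0,0]},
    {"xyz":[0,0,0],"angular":[0,0,0]},
  ],
)

```text
time: 19.77
ee_pos: [0.5525, -0.2399, 0.09]
tcp_rot: [180.0, 0.0, 100.1]
wrist_force: [0.4, -0.0, -0.4]
opening: 0.128
```

```bash
python3 - <<'E'
from kin import *
s=ctrl.get_state(); print(s['ee_pos'],s['tcp_rot'],s['wrist_force'],s['moment'],s['time'])
im=ctrl.camera('wrist'); save(im,'p_0'); im=ctrl.camera('side'); save(im,'p_1',(240,250,360,380),6)
s=ctrl.get_state(); print(s['ee_pos'],s['wrist_force'],s['moment'])
E
```

```text
[ 0.5525 -0.2399  0.09  ] [179.9907   0.0153 100.084 ] [ 0.402  -0.0331 -0.3588] [-0.0299 -0.0652 -0.0083] 19.775
[ 0.5528 -0.24    0.0905] [-0.3657 -0.0626 -1.1783] [-0.0376 -0.0491  0.0644]
```

View pics/p_1.png

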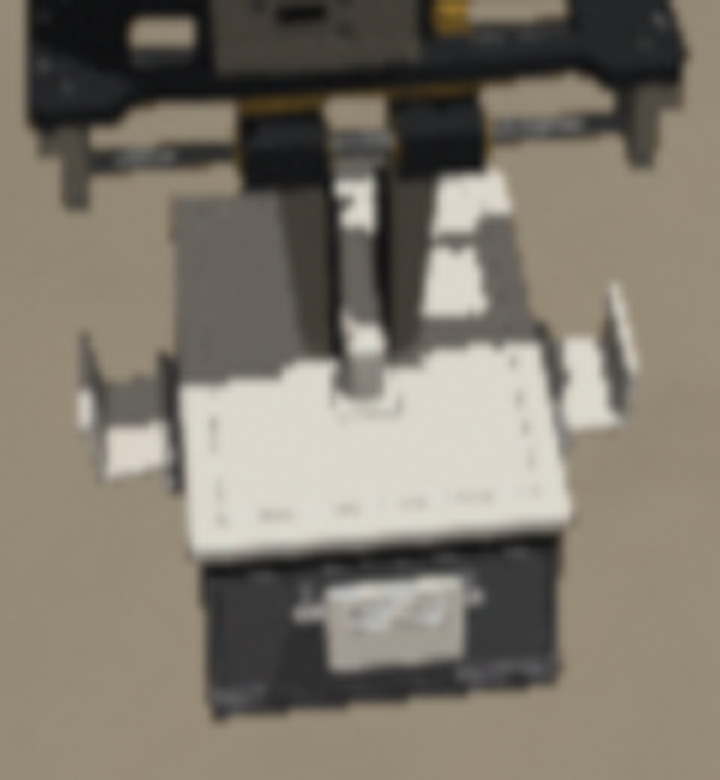

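View pics/p_0.png

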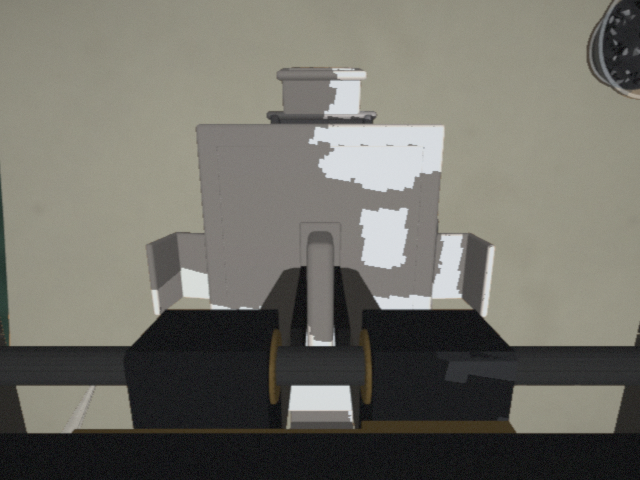

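```bash
python3 - <<'E'
from h import *
s=dict(ee_pos=np.array([.5525,-.2399,.0903]),tcp_rot=np.array([179.99,.015,100.08])); T=T_tool(s)
def tl(uv,z): return ((atz('wrist',uv,z,T)-T[:3,3])@T[:3,:3]*1000).round(1)
im=cv2.imread('pics/p_0.png')[:,:,::-1]
save(im,'p_0c',(140,220,500,320),2.2); save(im,'p_0d',(255,60,390,135),5.9)
for u in ((267,116),(376,116)): print('lefthinge',tl(u,.060))
for u in ((179,233),(182,298),(464,234),(462,298)): print('legs',tl(u,.060))
E
```

```text
lefthinge [ 83.5 -27.4  30.3]
lefthinge [83.5 29.9 30.3]
legs [ 20.2 -79.8  30.3]
legs [-19.7 -81.7  30.3]
legs [19.6 82.5 30.3]
legs [-19.7  85.1  30.3]
```

View pics/p_0c.png

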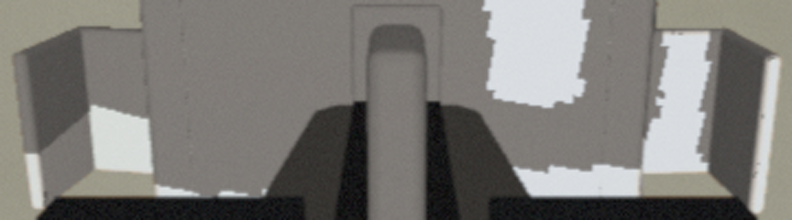

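View pics/p_0d.png

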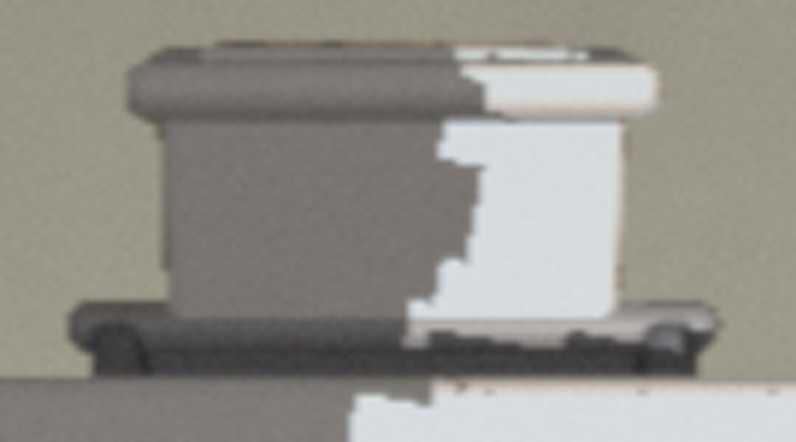

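Box and lid agree to about 0.5 mm. Lowering onto the seal.

Request:
carry_out(
  commands=[
    {"xyz":[0,0.3,3],"angular":[0,0,0]},
    {"xyz":[0,0,2],"angular":[0,0,0]},
    {"xyz":[0,0,1],"angular":[0,0,0]},
    {"xyz":[0,0,0],"angular":[0,0,0]},
  ],
)

```text
time: 20.38
ee_pos: [0.5532, -0.24, 0.0847]
tcp_rot: [179.9, 0.0, 100.1]
wrist_force: [-0.3, 0.1, 0.4]
opening: 0.129
```

```bash
python3 - <<'E'
from kin import *
for i in range(2):
    s=ctrl.get_state(); print(s['ee_pos'],s['tcp_rot'],s['wrist_force'],s['moment'],s['time'])
    im=ctrl.camera('side'); save(im,'q_1',(240,250,360,380),6)
E
```

```text
[ 0.5532 -0.24    0.0847] [179.9459   0.0465 100.0888] [-0.313   0.1322  0.4264] [ 0.0313  0.0807 -0.0373] 20.375
[ 0.5532 -0.2399  0.0847] [179.9454   0.0449 100.0894] [-1.6767  0.6051  0.0222] [0.0117 0.0621 0.0202] 20.425
```

View pics/q_1.png

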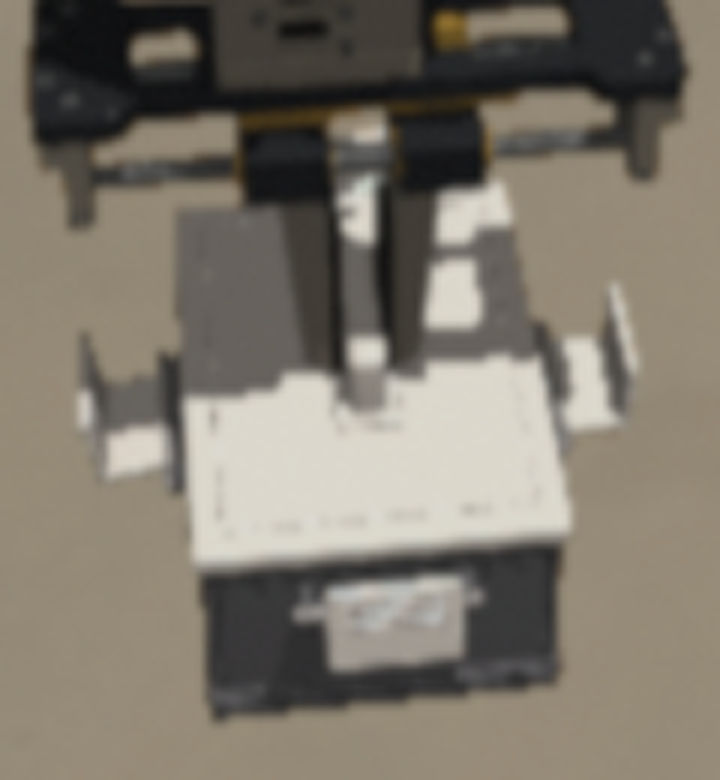

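It is seated: the lid's weight is now off the wrist. Opening.

Request:
carry_out(
  commands=[
    {"xyz":[0,0,0.5],"angular":[0,0,0]},
    {"xyz":[0,0,0],"angular":[0,0,0]},
    {"xyz":[0,0,0],"angular":[0,0,0]},
    {"xyz":[0,0,0],"angular":[0,0,0]},
    {"xyz":[0,0,0],"angular":[0,0,0]},
  ],
  grip=38,
)

```text
time: 21.1
ee_pos: [0.5532, -0.24, 0.0841]
tcp_rot: [179.9, 0.0, 100.1]
wrist_force: [0.5, -0.4, 0.4]
opening: 0.417
```

Request:
carry_out(
  commands=[
    {"xyz":[0,0,-20],"angular":[0,0,0]},
    {"xyz":[0,0,-45],"angular":[0,0,0]},
    {"xyz":[0,0,-45],"angular":[0,0,0]},
    {"xyz":[0,0,0],"angular":[0,0,0]},
    {"xyz":[0,0,0],"angular":[0,0,0]},
  ],
  grip=38,
)

```text
time: 21.72
ee_pos: [0.5527, -0.2397, 0.1936]
tcp_rot: [180.0, 0.0, 100.1]
wrist_force: [0.4, -0.3, -0.3]
opening: 0.413
```

```bash
python3 - <<'E'
from kin import *
s=log(); print(s['ee_pos'],s['tcp_rot'],s['wrist_force'],s['opening'],s['time']); np.save('Tr.npy',T_tool(s))
im=ctrl.camera('wrist'); save(im,'r_0'); np.save('r_0.npy',im); im=ctrl.camera('side'); save(im,'r_1',(240,250,360,380),6)
E
```

```text
[ 0.5527 -0.2397  0.1936] [179.9695   0.0316 100.0895] [ 0.4484 -0.2745 -0.3284] 0.4127681706733351 21.725
```

View pics/r_0.png

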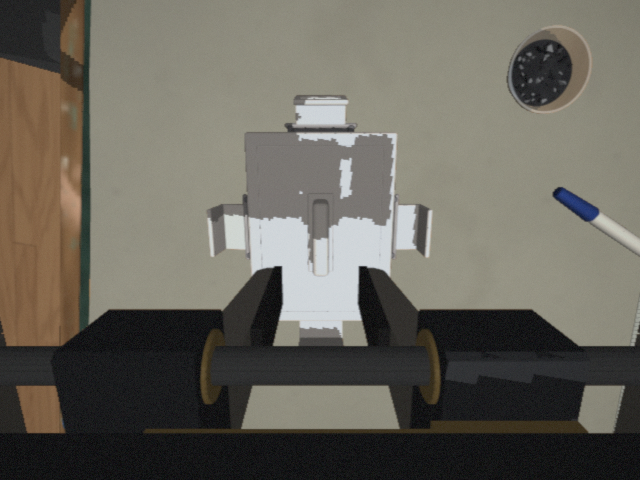

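View pics/r_1.png

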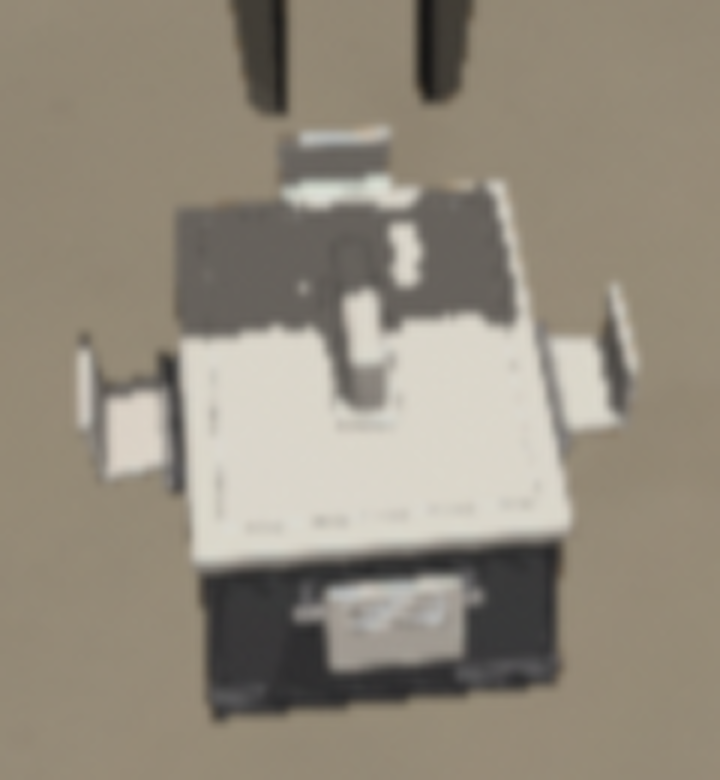

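The lid rests level and centred on the seal with all four clips standing open. Next are the clips, pushed along the tab's arc with closed fingers, starting with the left one.

```bash
cat > clip.py <<'E'
from kin import *
B=np.array([.5534,-.2401]); YAW=10.1
def bx(x,y,z):
    a=np.radians(YAW); return np.array([B[0]+x*np.cos(a)-y*np.sin(a),B[1]+x*np.sin(a)+y*np.cos(a),z])
def tab(a,out=0): # u,z rel hinge
    return -.020*np.cos(a)+.023*np.sin(a)+out*np.sin(a), .020*np.sin(a)+.023*np.cos(a)+out*np.cos(a)
def pose(side,u,zr):
    z=.060+zr
    if side=='left': p=bx(0,.084+u+.010,z)
    if side=='right': p=bx(0,-(.084+u+.010),z)
    if side=='back': p=bx(.064+u+.018,0,z)
    if side=='front': p=bx(-(.064+u+.018),0,z)
    return mk(p,Rt(YAW))
E
cat > path.py <<'E'
import sys
from clip import *
side=sys.argv[1]
T=T_tool()
W=[(.040,.014),(.030,.015)]+[tab(a,-.001) for a in (1.6,1.35,1.1,.85,.6,.4,.2,.05)]+[(-.020,.0225)]
print([tuple(np.round(np.array(w)*1000,1)) for w in W])
C=T
C=rows(C,pose(side,.040,.07),3) if len(sys.argv)<3 else C
C=rows(C,pose(side,.040,.014),2)if len(sys.argv)<3 else C
print('arc')
import io,contextlib
out=[]
for w in W[1:]:
    f=io.StringIO()
    with contextlib.redirect_stdout(f): C=rows(C,pose(side,*w),1)
    out.append(f.getvalue().strip()[1:-1])
for i in range(0,len(out),4): print(', '.join(out[i:i+4]))
E
python3 path.py left
```

```text
[(np.float64(40.0), np.float64(14.0)), (np.float64(30.0), np.float64(15.0)), (np.float64(22.6), np.float64(19.3)), (np.float64(17.1), np.float64(24.3)), (np.float64(10.5), np.float64(27.8)), (np.float64(3.3), np.float64(29.5)), (np.float64(-4.1), np.float64(29.5)), (np.float64(-9.9), np.float64(28.1)), (np.float64(-15.2), np.float64(25.5)), (np.float64(-18.9), np.float64(23.0)), (np.float64(-20.0), np.float64(22.5))]
[{"xyz": [44.4, 0.4, 20.9], "angular": [0.0, 0.0, 0.0]}, {"xyz": [44.4, 0.3, 20.9], "angular": [-0.001, 0.0, 0.0]}, {"xyz": [44.4, 0.4, 20.9], "angular": [0.0, 0.0, 0.0]}]
[{"xyz": [0.0, 0.0, 28.0], "angular": [0.0, 0.0, 0.0]}, {"xyz": [0.0, 0.0, 28.0], "angular": [0.0, 0.0, 0.0]}]
arc
{"xyz": [-10.0, 0.0, -1.0], "angular": [0.0, 0.0, 0.0]}, {"xyz": [-7.5, 0.0, -4.3], "angular": [0.0, 0.0, 0.0]}, {"xyz": [-5.4, 0.0, -5.0], "angular": [0.0, 0.0, 0.0]}, {"xyz": [-6.6, 0.0, -3.5], "angular": [0.0, 0.0, 0.0]}
{"xyz": [-7.2, 0.0, -1.8], "angular": [0.0, 0.0, 0.0]}, {"xyz": [-7.4, 0.0, 0.1], "angular": [0.0, 0.0, 0.0]}, {"xyz": [-5.8, 0.0, 1.4], "angular": [0.0, 0.0, 0.0]}, {"xyz": [-5.4, 0.0, 2.5], "angular": [0.0, 0.0, 0.0]}
{"xyz": [-3.6, 0.0, 2.6], "angular": [0.0, 0.0, 0.0]}, {"xyz": [-1.1, 0.0, 0.5], "angular": [0.0, 0.0, 0.0]}
```

Request:
carry_out(
  commands=[
    {"xyz":[44.4,0.4,20.9],"angular":[0,0,0]},
    {"xyz":[44.4,0.3,20.9],"angular":[0,0,0]},
    {"xyz":[44.4,0.4,20.9],"angular":[0,0,0]},
    {"xyz":[0,0,28],"angular":[0,0,0]},
    {"xyz":[0,0,28],"angular":[0,0,0]},
    {"xyz":[0,0,0],"angular":[0,0,0]},
  ],
  grip=0,
)

```text
time: 22.58
ee_pos: [0.5285, -0.108, 0.0726]
tcp_rot: [-179.7, -0.1, 100.1]
wrist_force: [-0.4, -0.5, 0.1]
opening: 0.006
```

```bash
python3 - <<'E'
from clip import *
for i in range(2):
    s=ctrl.get_state(); print(s['ee_pos'],s['tcp_rot'],s['opening'],s['wrist_force'],s['time'], ((s['ee_pos']-pose('left',.04,.014)[:3,3])@Rt(YAW)*1000).round(1))
    im=ctrl.camera('side'); save(im,'s_1',(240,230,360,360),6)
E
```

```text
[ 0.5285 -0.108   0.0726] [-179.737    -0.079   100.1064] 0.0059956686582434675 [-0.4408 -0.542   0.1   ] 22.575 [ 0.5 -1.4  1.4]
[ 0.5297 -0.1083  0.074 ] [-179.8662   -0.0292  100.0901] 0.0060206648878908175 [-0.085  -0.2297  0.3134] 22.625 [-0.1 -0.3 -0. ]
```

View pics/s_1.png

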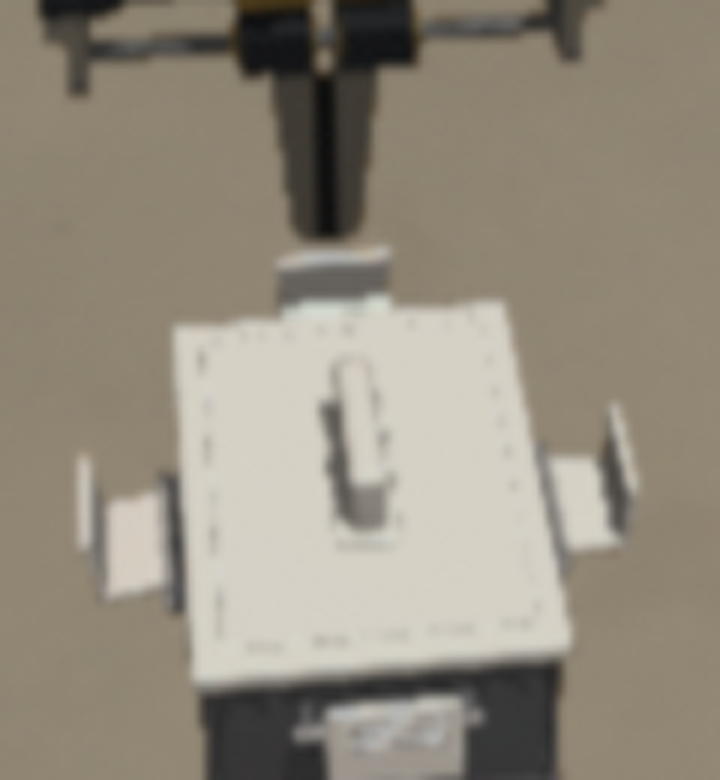

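Request:
carry_out(
  commands=[
    {"xyz":[-10,0,-1],"angular":[0,0,0]},
    {"xyz":[-7.5,0,-4.3],"angular":[0,0,0]},
    {"xyz":[-5.4,0,-5],"angular":[0,0,0]},
    {"xyz":[-6.6,0,-3.5],"angular":[0,0,0]},
    {"xyz":[-7.2,0,-1.8],"angular":[0,0,0]},
  ],
)

```text
time: 23.3
ee_pos: [0.5374, -0.1448, 0.0913]
tcp_rot: [179.9, 0.0, 100.1]
wrist_force: [-1.5, 4.4, -0.2]
opening: 0.001
```

```bash
python3 - <<'E'
from clip import *
s=ctrl.get_state(); print(s['ee_pos'],s['tcp_rot'],s['opening'],s['wrist_force'],s['time'])
im=ctrl.camera('side'); save(im,'t_1',(240,230,360,360),6)
E
```

```text
[ 0.5374 -0.1448  0.0913] [179.9375   0.0197 100.0856] 0.0011936220407880638 [-1.4801  4.4394 -0.1805] 23.3
```

View pics/t_1.png

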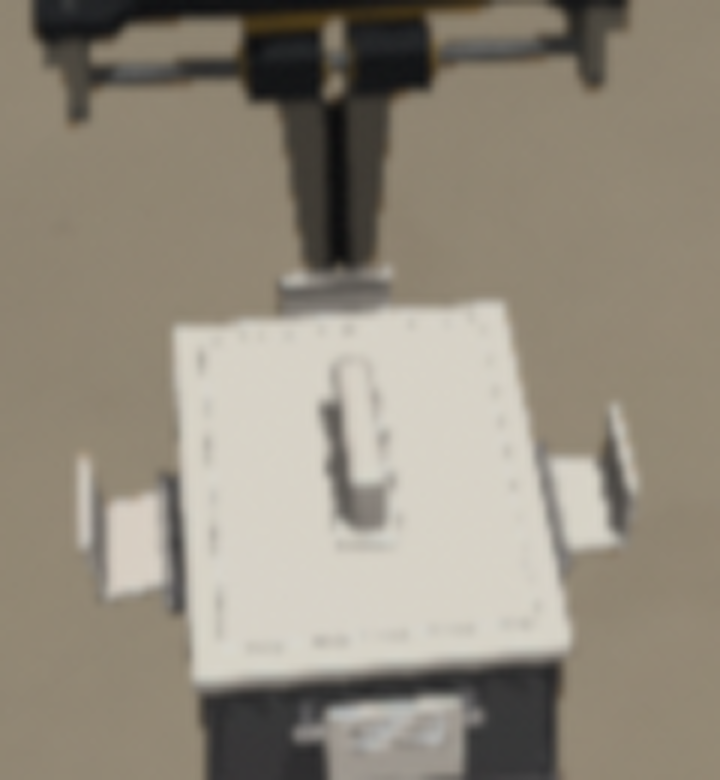

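Request:
carry_out(
  commands=[
    {"xyz":[-3,0,3],"angular":[0,0,0]},
    {"xyz":[-4,0,2.5],"angular":[0,0,0]},
    {"xyz":[-6,0,0],"angular":[0,0,0]},
    {"xyz":[-6,0,0],"angular":[0,0,0]},
  ],
)

```text
time: 23.85
ee_pos: [0.5417, -0.164, 0.0864]
tcp_rot: [179.8, 0.1, 100.1]
wrist_force: [0.4, 4.5, 3.6]
opening: 0.01
```

```bash
python3 - <<'E'
from clip import *
s=ctrl.get_state(); print(s['ee_pos'],s['tcp_rot'],s['opening'],s['wrist_force'],s['time'],((s['ee_pos']-pose('left',0,0)[:3,3])@Rt(YAW)*1000).round(1))
im=ctrl.camera('side'); save(im,'u_1',(240,230,360,360),6)
E
```

```text
[ 0.5417 -0.164   0.0864] [179.8303   0.1027 100.0826] 0.010009097696079595 [0.3666 4.4915 3.6159] 23.85 [-17.    1.8 -26.4]
```

View pics/u_1.png

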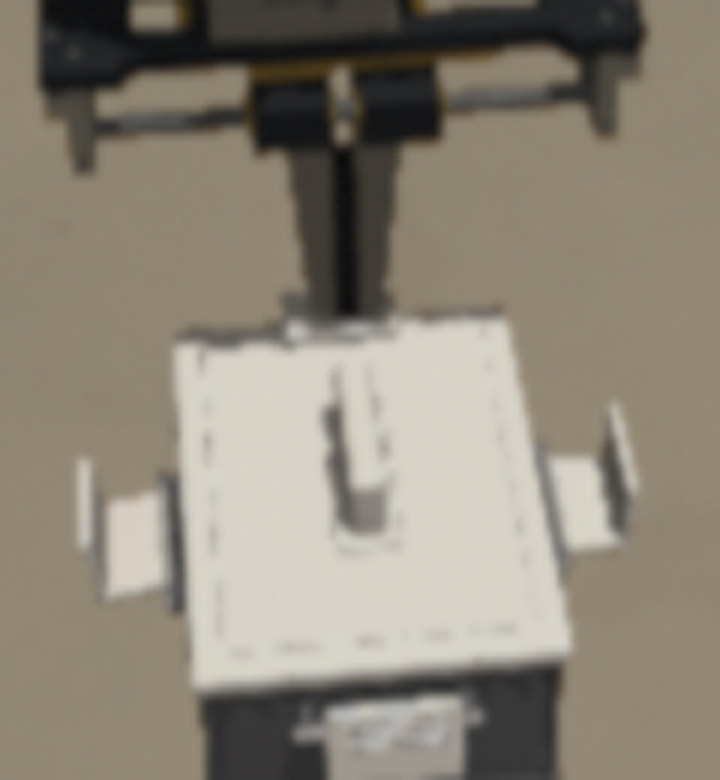

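Request:
carry_out(
  commands=[
    {"xyz":[-2,0,1.5],"angular":[0,0,0]},
    {"xyz":[-1,0,1.5],"angular":[0,0,0]},
    {"xyz":[0,0,1.5],"angular":[0,0,0]},
    {"xyz":[0,0,0],"angular":[0,0,0]},
  ],
)

```text
time: 24.4
ee_pos: [0.5426, -0.1685, 0.083]
tcp_rot: [179.8, 0.3, 100.1]
wrist_force: [-5.3, -4.6, 21.3]
opening: 0.004
```

```bash
python3 - <<'E'
from clip import *
s=ctrl.get_state(); print(s['ee_pos'],s['tcp_rot'],s['opening'],s['wrist_force'],s['time'],((s['ee_pos']-pose('left',0,0)[:3,3])@Rt(YAW)*1000).round(1))
im=ctrl.camera('side'); save(im,'v_1',(240,230,360,360),6)
im=ctrl.camera('wrist'); save(im,'v_0')
E
```

```text
[ 0.5426 -0.1685  0.083 ] [179.8158   0.2736 100.1401] 0.004291922137648997 [-5.2584 -4.6151 21.3081] 24.4 [-21.6   1.9 -23. ]
```

View pics/v_1.png

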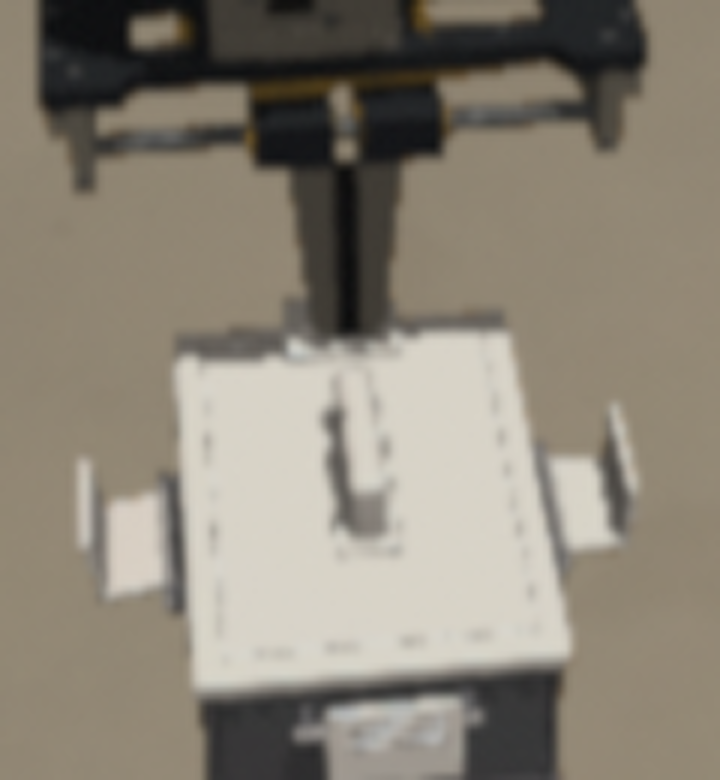

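View pics/v_0.png

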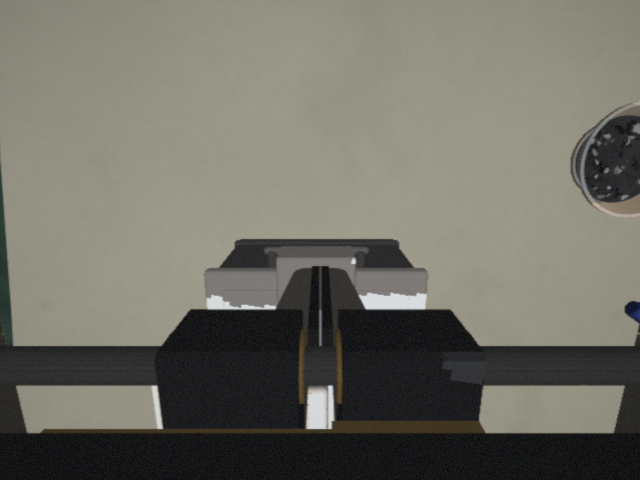

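```bash
python3 - <<'E'
from clip import *
s=ctrl.get_state(); T=T_tool(s)
Tb=mk(np.r_[B,0],np.c_[[np.cos(np.radians(YAW)),np.sin(np.radians(YAW)),0],[-np.sin(np.radians(YAW)),np.cos(np.radians(YAW)),0],[0,0,1]])
def b(uv,z): return ((atz('wrist',uv,z,T)-Tb[:3,3])@Tb[:3,:3]*1000).round(1)
print('rim?',b((237,243),.07),b((398,243),.07),'@.06',b((237,243),.06),b((398,243),.06),'at0',b((237,243),.0),b((398,243),.0))
for z in (.06,.07,.078): print('lidedge',z,b((206,270),z),b((427,270),z))
im=cv2.imread('pics/v_0.png')[:,:,::-1]; save(im,'v_0c',(190,225,445,345),3.1)
E
```

```text
rim? [-41.   91.4  70. ] [43.3 91.4 70. ] @.06 [-43.3  88.6  60. ] [45.5 88.6 60. ] at0 [-57.4  71.9   0. ] [59.2 71.9  0. ]
lidedge 0.06 [-61.6  72.8  60. ] [62.8 72.8 60. ]
lidedge 0.07 [-58.3  76.4  70. ] [59.6 76.4 70. ]
lidedge 0.078 [-55.7  79.3  78. ] [57.  79.3 78. ]
```

View pics/v_0c.png

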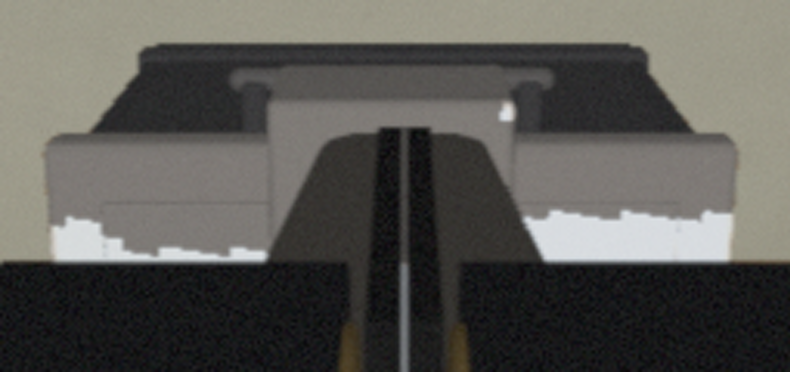

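The lid edge measures y 79 mm and x ±56 mm in the box frame at plate height, so it is still centred. The dark strip in the side view is the gripper's shadow. The tab is at 83 mm with 21 N on it. I'll back off and check.

Request:
carry_out(
  commands=[
    {"xyz":[0,0,-20],"angular":[0,0,0]},
    {"xyz":[0,0,-45],"angular":[0,0,0]},
    {"xyz":[-40,0,-25],"angular":[0,0,0]},
    {"xyz":[-40,0,0],"angular":[0,0,0]},
    {"xyz":[0,0,0],"angular":[0,0,0]},
  ],
)

```text
time: 25.12
ee_pos: [0.5554, -0.2476, 0.171]
tcp_rot: [179.9, 0.1, 100.0]
wrist_force: [-1.0, 0.4, 0.2]
opening: 0.005
```

```bash
python3 - <<'E'
from clip import *
s=ctrl.get_state(); print(s['ee_pos'],s['tcp_rot'],s['wrist_force'],s['time']); np.save('Tw.npy',T_tool(s))
im=ctrl.camera('wrist'); save(im,'w_0');im=ctrl.camera('side'); save(im,'w_1',(240,230,360,360),6)
print(ctrl.get_state()['ee_pos'])
E
python3 path.py right
```

```text
[ 0.5554 -0.2476  0.171 ] [179.9243   0.1392  99.9685] [-1.0393  0.3585  0.1749] 25.125
[ 0.5544 -0.2451  0.1702]
[(np.float64(40.0), np.float64(14.0)), (np.float64(30.0), np.float64(15.0)), (np.float64(22.6), np.float64(19.3)), (np.float64(17.1), np.float64(24.3)), (np.float64(10.5), np.float64(27.8)), (np.float64(3.3), np.float64(29.5)), (np.float64(-4.1), np.float64(29.5)), (np.float64(-9.9), np.float64(28.1)), (np.float64(-15.2), np.float64(25.5)), (np.float64(-18.9), np.float64(23.0)), (np.float64(-20.0), np.float64(22.5))]
[{"xyz": [-43.0, 0.0, 13.4], "angular": [0.0, 0.0, 0.0]}, {"xyz": [-42.9, 0.0, 13.4], "angular": [0.0, 0.0, -0.001]}, {"xyz": [-43.0, 0.0, 13.4], "angular": [0.0, 0.0, 0.0]}]
[{"xyz": [0.0, 0.0, 28.0], "angular": [0.0, 0.0, 0.0]}, {"xyz": [0.0, 0.0, 28.0], "angular": [0.0, 0.0, 0.0]}]
arc
{"xyz": [10.0, 0.0, -1.0], "angular": [0.0, 0.0, 0.0]}, {"xyz": [7.4, 0.0, -4.3], "angular": [0.0, 0.0, 0.0]}, {"xyz": [5.5, 0.0, -5.0], "angular": [0.0, 0.0, 0.0]}, {"xyz": [6.6, 0.0, -3.5], "angular": [0.0, 0.0, 0.0]}
{"xyz": [7.2, 0.0, -1.7], "angular": [0.0, 0.0, 0.0]}, {"xyz": [7.4, 0.0, 0.1], "angular": [0.0, 0.0, 0.0]}, {"xyz": [5.8, 0.0, 1.4], "angular": [0.0, 0.0, 0.0]}, {"xyz": [5.3, 0.0, 2.5], "angular": [0.0, 0.0, 0.0]}
{"xyz": [3.7, 0.0, 2.6], "angular": [0.0, 0.0, 0.0]}, {"xyz": [1.1, 0.0, 0.4], "angular": [0.0, 0.0, 0.0]}
```

View pics/w_1.png

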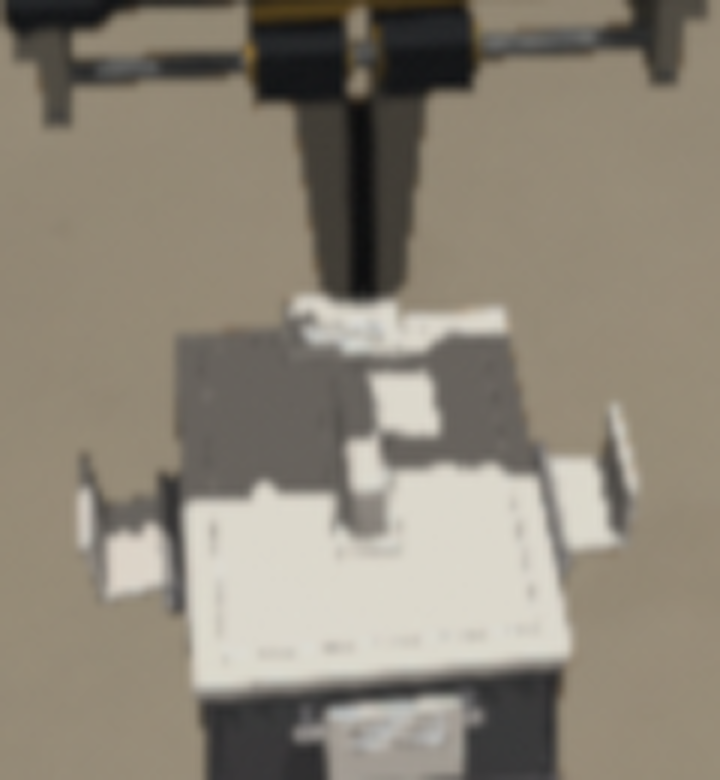

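View pics/w_0.png

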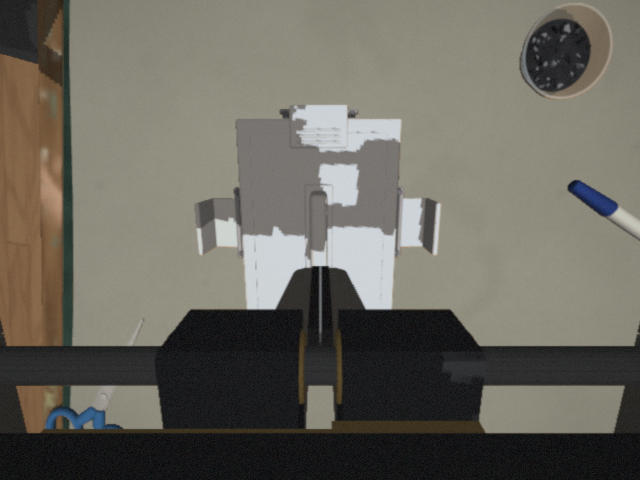

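The left clip lies flat on the lid: ribs up, tip at (320,147) in the wrist view. Right clip next.

Request:
carry_out(
  commands=[
    {"xyz":[-43,0,5],"angular":[0,0,0]},
    {"xyz":[-43,0,5],"angular":[0,0,0]},
    {"xyz":[-43,0,10],"angular":[0,0,0]},
    {"xyz":[0,0,38],"angular":[0,0,0]},
    {"xyz":[0,0,38],"angular":[0,0,0]},
    {"xyz":[0,0,0],"angular":[0,0,0]},
    {"xyz":[0,0,0],"angular":[0,0,0]},
  ],
)

```text
time: 26.1
ee_pos: [0.5784, -0.3717, 0.0761]
tcp_rot: [179.9, 0.1, 100.1]
wrist_force: [0.9, -0.3, -0.5]
opening: 0.006
```

```bash
python3 - <<'E'
from clip import *
for i in range(2):
    s=ctrl.get_state(); print(s['ee_pos'],s['tcp_rot'],s['wrist_force'],s['time'], ((s['ee_pos']-pose('right',.04,.014)[:3,3])@Rt(YAW)*1000).round(1))
    if i==0: im=ctrl.camera('wrist'); save(im,'x_0')
E
```

```text
[ 0.5784 -0.3717  0.0761] [179.9212   0.0722 100.1339] [ 0.892  -0.3178 -0.4842] 26.1 [ 0.   1.5 -2.1]
[ 0.5788 -0.3722  0.0768] [179.8642   0.1265 100.1251] [-0.6779 -0.1308  0.5208] 26.15 [-0.5  1.9 -2.8]
```

View pics/x_0.png

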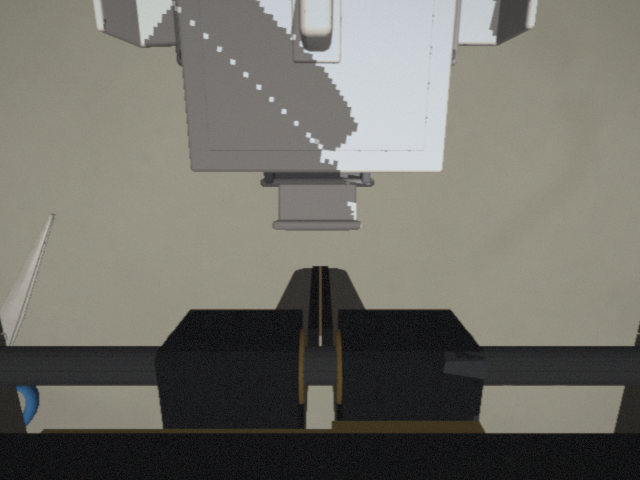

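Request:
carry_out(
  commands=[
    {"xyz":[10,-1.9,1.8],"angular":[0,0,0]},
    {"xyz":[7.5,0,-3.5],"angular":[0,0,0]},
    {"xyz":[5.9,0,-4.5],"angular":[0,0,0]},
    {"xyz":[6.6,0,-3],"angular":[0,0,0]},
    {"xyz":[7.2,0,-0.5],"angular":[0,0,0]},
    {"xyz":[4,0,2],"angular":[0,0,0]},
    {"xyz":[4,0,1.5],"angular":[0,0,0]},
    {"xyz":[6,0,0],"angular":[0,0,0]},
  ],
)

```text
time: 27.15
ee_pos: [0.5679, -0.3241, 0.086]
tcp_rot: [179.8, 0.3, 100.1]
wrist_force: [-8.1, 0.1, 21.0]
opening: 0.007
```

```bash
python3 - <<'E'
from clip import *
s=ctrl.get_state(); print(s['ee_pos'],s['wrist_force'],s['time'], ((s['ee_pos']-pose('right',0,0)[:3,3])@Rt(YAW)*1000).round(1))
im=ctrl.camera('wrist'); save(im,'y_0');im=ctrl.camera('side'); save(im,'y_1',(240,250,360,380),6)
E
```

```text
[ 0.5679 -0.3241  0.086 ] [-8.1279  0.1398 21.0307] 27.15 [  8.8  -0.5 -26. ]
```

View pics/y_1.png

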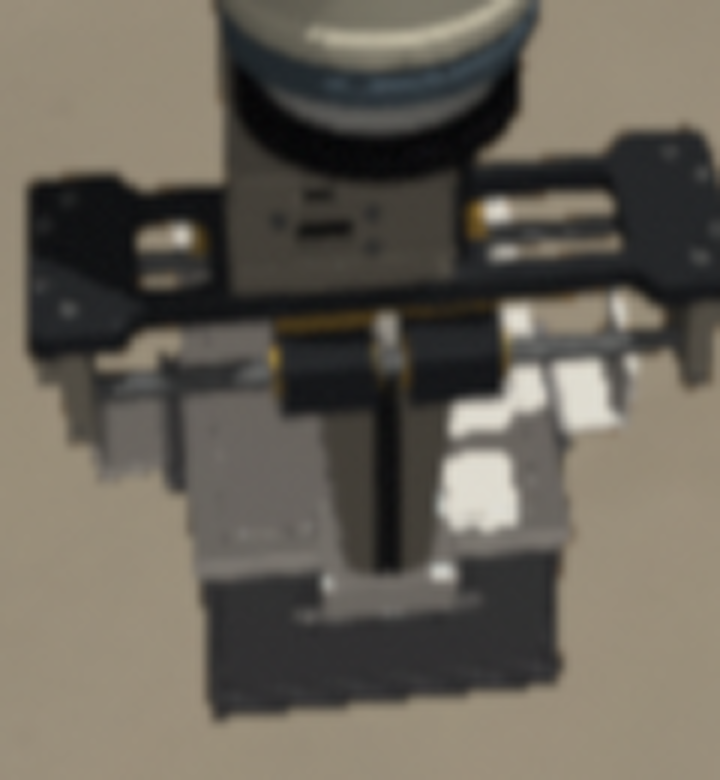

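Request:
carry_out(
  commands=[
    {"xyz":[5,0,-1],"angular":[0,0,0]},
    {"xyz":[5,0,0],"angular":[0,0,0]},
    {"xyz":[2,0,1.5],"angular":[0,0,0]},
    {"xyz":[0,0,1.5],"angular":[0,0,0]},
    {"xyz":[0,0,0],"angular":[0,0,0]},
  ],
)

```text
time: 27.88
ee_pos: [0.566, -0.3116, 0.0829]
tcp_rot: [179.8, 0.2, 100.1]
wrist_force: [-8.5, -1.8, 30.4]
opening: 0.006
```

```bash
python3 - <<'E'
from clip import *
s=ctrl.get_state(); print(s['ee_pos'],s['tcp_rot'],s['wrist_force'],s['time'], ((s['ee_pos']-pose('right',0,0)[:3,3])@Rt(YAW)*1000).round(1))
E
```

```text
[ 0.566  -0.3116  0.0829] [179.82     0.2342 100.1092] [-8.451  -1.7862 30.4289] 27.875 [ 21.4  -0.1 -22.9]
```

Request:
carry_out(
  commands=[
    {"xyz":[0,0,-25],"angular":[0,0,0]},
    {"xyz":[0,0,-45],"angular":[0,0,0]},
    {"xyz":[25,41,-5],"angular":[0,0,0]},
    {"xyz":[25,41,0],"angular":[0,0,0]},
    {"xyz":[24,41,0],"angular":[0,0,0]},
    {"xyz":[0,0,0],"angular":[0,0,0]},
  ],
)

```text
time: 28.62
ee_pos: [0.6745, -0.2127, 0.1534]
tcp_rot: [180.0, -0.0, 100.3]
wrist_force: [-0.5, -1.0, 0.3]
opening: 0.004
```

```bash
python3 - <<'E'
from clip import *
for i in range(2):
    s=ctrl.get_state(); print(s['ee_pos'],s['tcp_rot'],s['wrist_force'],s['time'], ((s['ee_pos']-pose('back',.04,.014)[:3,3])@Rt(YAW)*1000).round(1))
    if i==0:
        im=ctrl.camera('wrist'); save(im,'z_0');im=ctrl.camera('side'); save(im,'z_1',(240,250,360,380),6)
E
```

```text
[ 0.6745 -0.2127  0.1534] [179.9599  -0.0349 100.2708] [-0.4934 -0.9621  0.3106] 28.625 [  5.7   2.  -79.4]
[ 0.6722 -0.2151  0.1534] [-179.9476   -0.0103  100.1559] [ 0.168   0.0597 -0.0835] 28.725 [  3.8  -0.7 -79.4]
```

View pics/z_0.png

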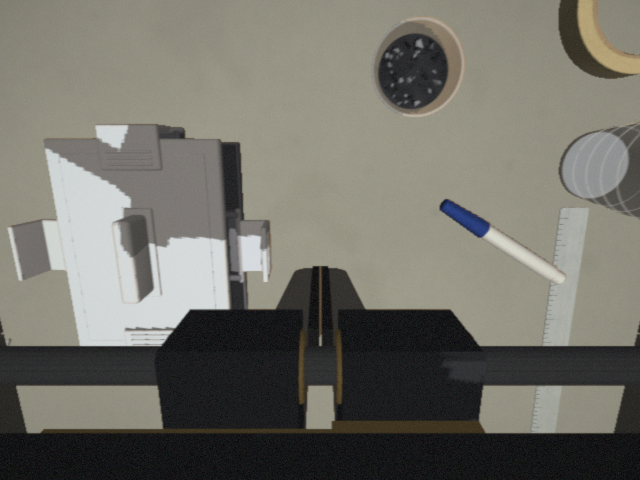

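View pics/z_1.png

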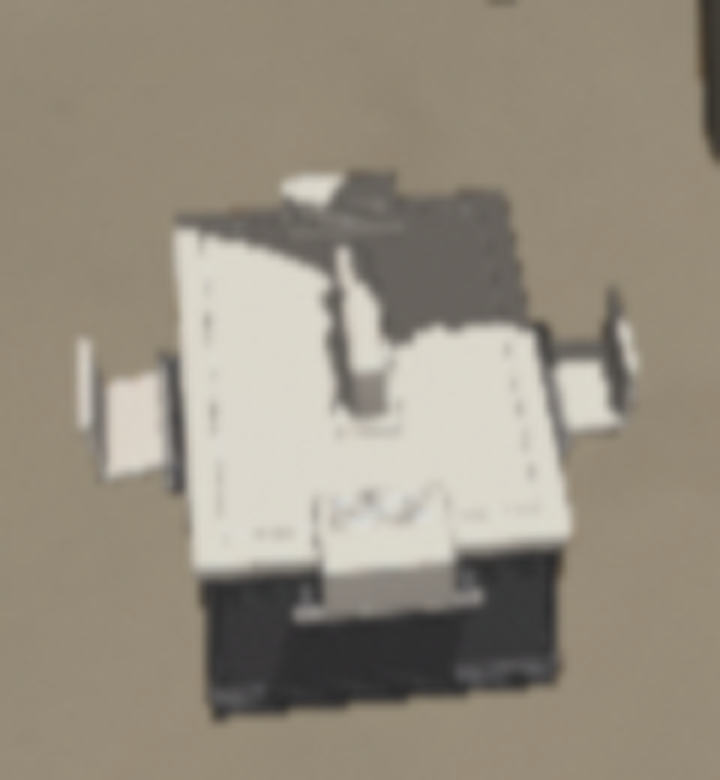

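Request:
carry_out(
  commands=[
    {"xyz":[-3.8,0,40],"angular":[0,0,0]},
    {"xyz":[0,0,39],"angular":[0,0,0]},
    {"xyz":[0,0,0],"angular":[0,0,0]},
    {"xyz":[0,-12,-1],"angular":[0,0,0]},
    {"xyz":[0,-8,-3.8],"angular":[0,0,0]},
    {"xyz":[0,-7,-4.7],"angular":[0,0,0]},
    {"xyz":[0,-7,-3.2],"angular":[0,0,0]},
  ],
)

```text
time: 29.6
ee_pos: [0.6402, -0.2259, 0.0894]
tcp_rot: [179.9, 0.1, 100.1]
wrist_force: [-0.4, -0.1, -0.3]
opening: 0.004
```

```bash
python3 - <<'E'
from clip import *
for i in range(1):
    s=ctrl.get_state(); print(s['ee_pos'],s['tcp_rot'],s['wrist_force'],s['time'], ((s['ee_pos']-pose('back',0,0)[:3,3])@Rt(YAW)*1000).round(1))
    im=ctrl.camera('wrist'); save(im,'A_0');im=ctrl.camera('side'); save(im,'A_1',(240,250,360,380),6)
E
```

```text
[ 0.6402 -0.2259  0.0894] [179.8589   0.0934 100.0837] [-0.4397 -0.0514 -0.2731] 29.6 [ -1.2   5.9 -29.4]
```

View pics/A_1.png

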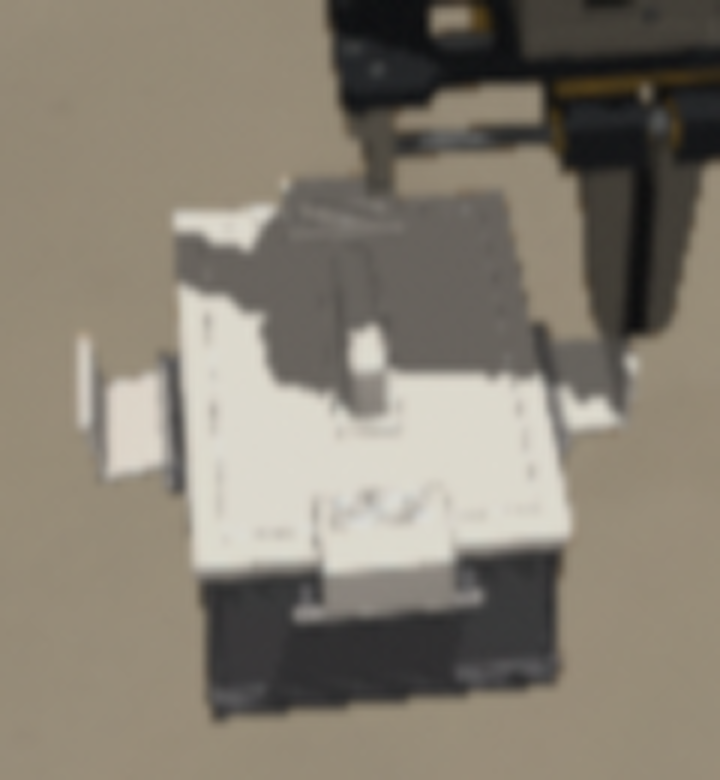

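The fingertip is narrower than assumed and passed above the arm without touching it (no force, clip unchanged). I'll go back out and approach lower.

Request:
carry_out(
  commands=[
    {"xyz":[1,28,-2],"angular":[0,0,0]},
    {"xyz":[0,0,19],"angular":[0,0,0]},
    {"xyz":[0,0,0],"angular":[0,0,0]},
    {"xyz":[0,-10,0],"angular":[0,0,0]},
    {"xyz":[0,-8,-2],"angular":[0,0,0]},
    {"xyz":[0,-5,-3],"angular":[0,0,0]},
    {"xyz":[0,-5,-3],"angular":[0,0,0]},
  ],
)

```text
time: 30.58
ee_pos: [0.6413, -0.2244, 0.0806]
tcp_rot: [179.7, 0.1, 100.0]
wrist_force: [5.2, 4.3, 1.2]
opening: 0.004
```

```bash
python3 - <<'E'
from clip import *
for i in range(1):
    s=ctrl.get_state(); print(s['ee_pos'],s['tcp_rot'],s['wrist_force'],s['time'], ((s['ee_pos']-pose('back',-.006,0)[:3,3])@Rt(YAW)*1000).round(1))
    im=ctrl.camera('wrist'); save(im,'B_0');im=ctrl.camera('side'); save(im,'B_1',(240,250,360,380),6)
E
```

```text
[ 0.6413 -0.2244  0.0806] [179.6933   0.0794 100.0436] [5.2443 4.3128 1.1915] 30.575 [  0.   13.2 -20.6]
```

View pics/B_1.png

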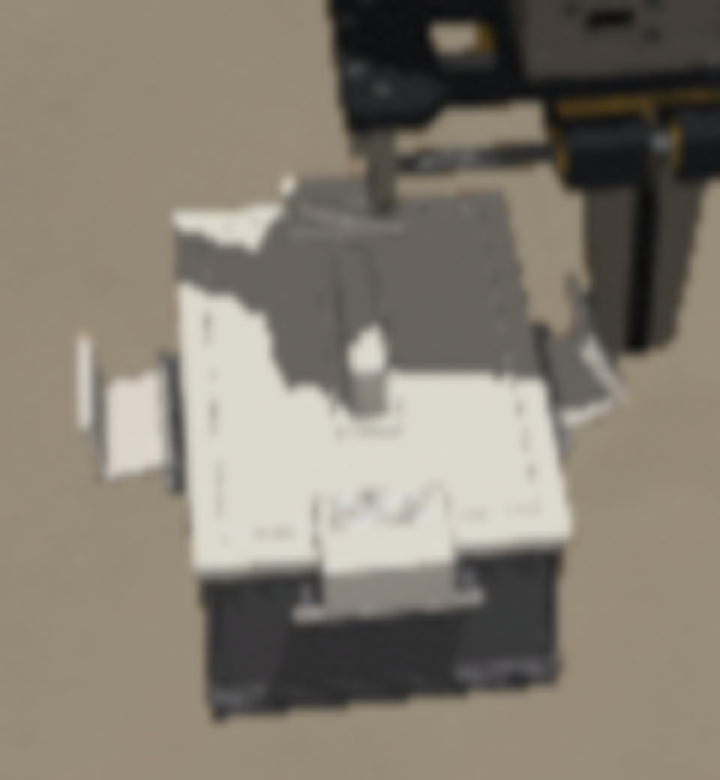

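View pics/B_0.png

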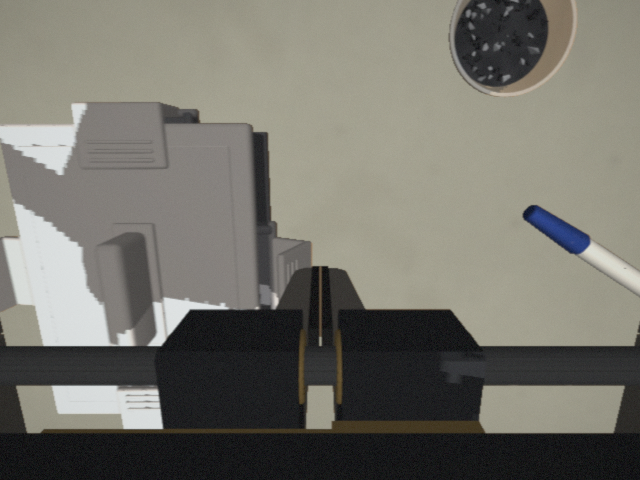

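Contact is made: about 5 N, and the clip is turning. I'll continue the arc.

Request:
carry_out(
  commands=[
    {"xyz":[0,-5,-2.5],"angular":[0,0,0]},
    {"xyz":[0,-6,-2],"angular":[0,0,0]},
    {"xyz":[0,-6,-1],"angular":[0,0,0]},
    {"xyz":[0,-6,0],"angular":[0,0,0]},
    {"xyz":[0,-5,0.5],"angular":[0,0,0]},
  ],
)

```text
time: 31.3
ee_pos: [0.6126, -0.23, 0.0848]
tcp_rot: [179.8, 0.1, 100.1]
wrist_force: [4.1, -0.5, 3.4]
opening: 0.002
```

```bash
python3 - <<'E'
from clip import *
for i in range(1):
    s=ctrl.get_state(); print(s['ee_pos'],s['tcp_rot'],s['wrist_force'],s['time'], ((s['ee_pos']-pose('back',-.006,0)[:3,3])@Rt(YAW)*1000).round(1))
    im=ctrl.camera('side'); save(im,'C_1',(240,250,360,380),6)
E
```

```text
[ 0.6126 -0.23    0.0848] [179.8479   0.1048 100.0761] [ 4.0593 -0.4666  3.4465] 31.3 [ -0.4 -15.9 -24.8]
```

View pics/C_1.png

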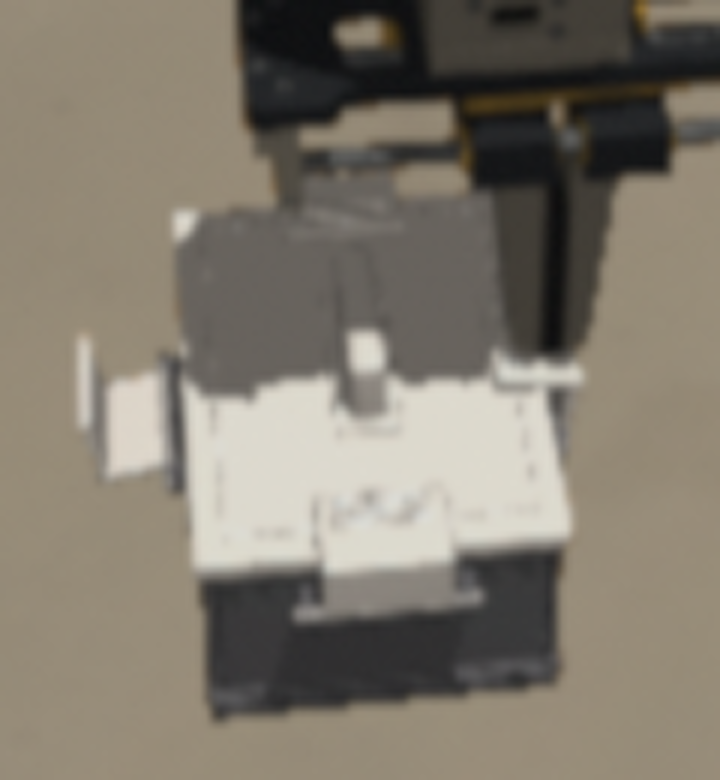

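Nearly closed. Pressing down now.

Request:
carry_out(
  commands=[
    {"xyz":[0,-3,1.5],"angular":[0,0,0]},
    {"xyz":[0,-1,2],"angular":[0,0,0]},
    {"xyz":[0,0,2],"angular":[0,0,0]},
    {"xyz":[0,0,0],"angular":[0,0,0]},
  ],
)

```text
time: 31.85
ee_pos: [0.6094, -0.2307, 0.0829]
tcp_rot: [179.8, 0.1, 100.1]
wrist_force: [-8.7, 4.3, 39.0]
opening: 0.004
```

```bash
python3 - <<'E'
from clip import *
for i in range(1):
    s=ctrl.get_state(); print(s['ee_pos'],s['tcp_rot'],s['wrist_force'],s['time'], ((s['ee_pos']-pose('back',-.006,0)[:3,3])@Rt(YAW)*1000).round(1))
E
```

```text
[ 0.6094 -0.2307  0.0829] [179.8188   0.1233 100.0834] [-8.6999  4.3201 38.9714] 31.85 [ -0.5 -19.2 -22.9]
```

Request:
carry_out(
  commands=[
    {"xyz":[0,0,-25],"angular":[0,0,0]},
    {"xyz":[0,0,-45],"angular":[0,0,0]},
    {"xyz":[0,-45,-5],"angular":[0,0,0]},
    {"xyz":[0,-45,0],"angular":[0,0,0]},
    {"xyz":[0,-45,0],"angular":[0,0,0]},
    {"xyz":[0,-38,0],"angular":[0,0,0]},
    {"xyz":[0,0,0],"angular":[0,0,0]},
    {"xyz":[0,0,0],"angular":[0,0,0]},
  ],
)

```text
time: 32.85
ee_pos: [0.438, -0.2605, 0.1531]
tcp_rot: [180.0, 0.0, 100.1]
wrist_force: [0.0, -0.9, -0.1]
opening: 0.002
```

```bash
python3 - <<'E'
from clip import *
for i in range(1):
    s=ctrl.get_state(); print(s['ee_pos'],s['tcp_rot'],s['wrist_force'],s['time'], ((s['ee_pos']-pose('front',.034,.012)[:3,3])@Rt(YAW)*1000).round(1))
    im=ctrl.camera('wrist'); save(im,'D_0');im=ctrl.camera('side'); save(im,'D_1',(240,250,360,380),6)
E
```

```text
[ 0.438  -0.2605  0.1531] [179.9761   0.0241 100.0581] [ 0.017  -0.9036 -0.0695] 32.85 [  0.2  -1.2 -81.1]
```

View pics/D_0.png

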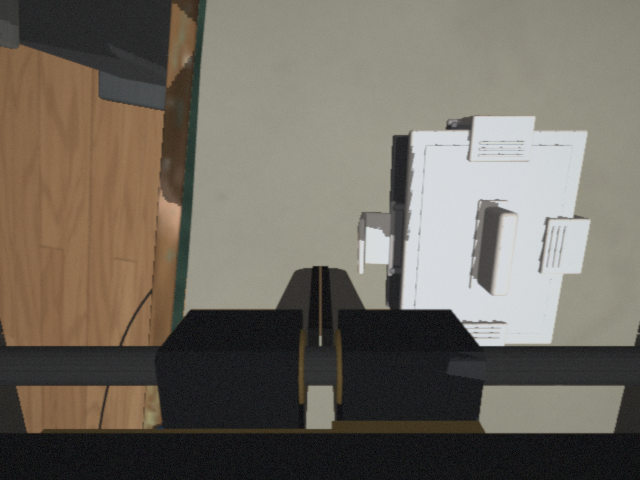

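View pics/D_1.png

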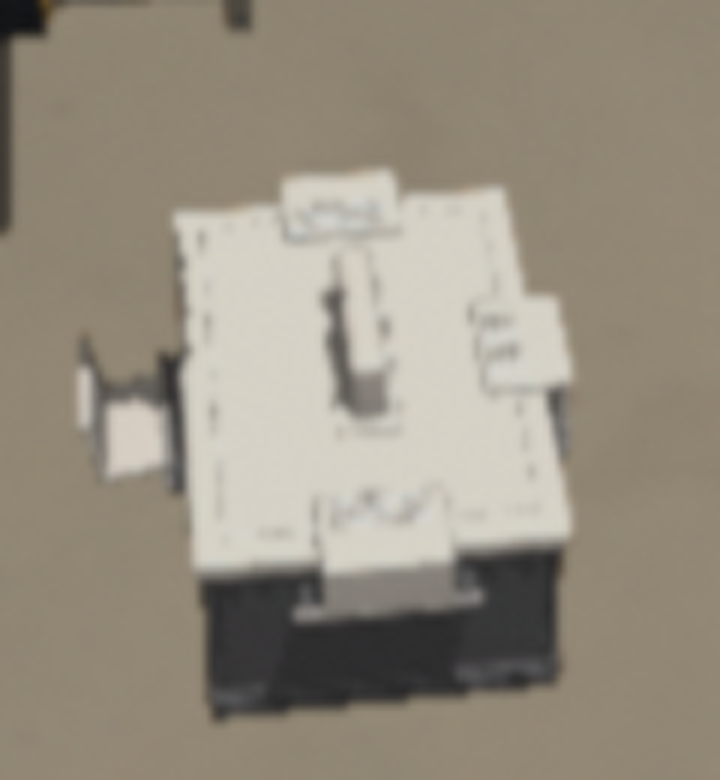

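Three clips are flat. The front clip at (370,240) in the wrist view is next, with the same arc mirrored.

Request:
carry_out(
  commands=[
    {"xyz":[0,0,41],"angular":[0,0,0]},
    {"xyz":[0,0,40],"angular":[0,0,0]},
    {"xyz":[0,0,0],"angular":[0,0,0]},
    {"xyz":[0,11,0],"angular":[0,0,0]},
    {"xyz":[0,8,-2],"angular":[0,0,0]},
    {"xyz":[0,5,-3],"angular":[0,0,0]},
    {"xyz":[0,5,-3],"angular":[0,0,0]},
  ],
)

```text
time: 33.83
ee_pos: [0.4649, -0.2559, 0.083]
tcp_rot: [-179.8, 0.0, 100.2]
wrist_force: [-15.1, -0.8, 21.6]
opening: 0.004
```

```bash
python3 - <<'E'
from clip import *
for i in range(1):
    s=ctrl.get_state(); print(s['ee_pos'],s['tcp_rot'],s['wrist_force'],s['time'], ((s['ee_pos']-pose('front',-.006,0)[:3,3])@Rt(YAW)*1000).round(1))
    im=ctrl.camera('side'); save(im,'E_1',(240,250,360,380),6)
E
```

```text
[ 0.4649 -0.2559  0.083 ] [-179.7994    0.0452  100.1519] [-15.1309  -0.8494  21.5787] 33.825 [ -0.1 -13.9 -23. ]
```

View pics/E_1.png

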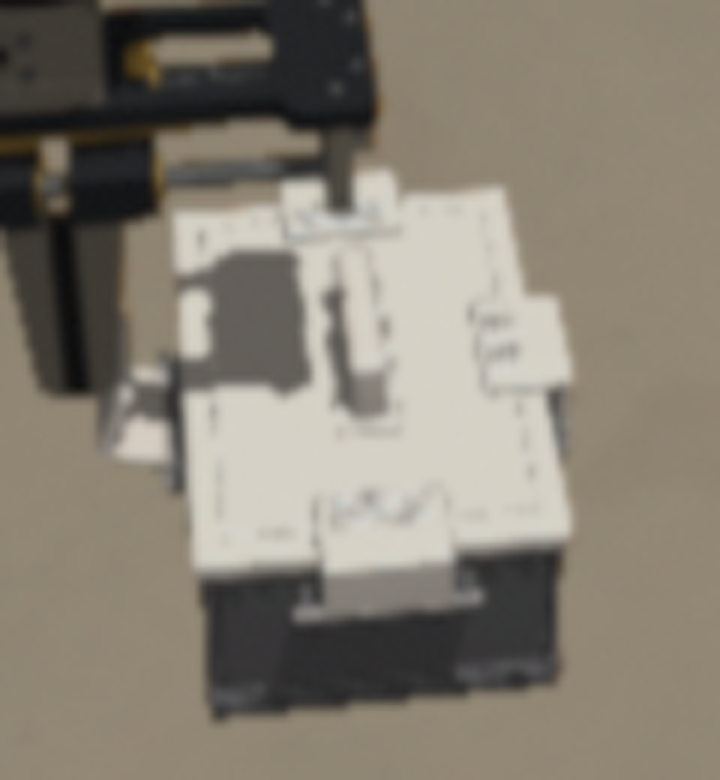

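Request:
carry_out(
  commands=[
    {"xyz":[0,2,-4],"angular":[0,0,0]},
    {"xyz":[0,3,-3],"angular":[0,0,0]},
  ],
)

```text
time: 34.12
ee_pos: [0.4724, -0.2548, 0.0888]
tcp_rot: [179.9, 0.1, 100.1]
wrist_force: [-3.5, -0.6, -0.4]
opening: 0.004
```

```bash
python3 - <<'E'
from clip import *
for i in range(1):
    s=ctrl.get_state(); print(s['ee_pos'],s['tcp_rot'],s['wrist_force'],s['time'], ((s['ee_pos']-pose('front',-.006,0)[:3,3])@Rt(YAW)*1000).round(1))
    im=ctrl.camera('wrist'); save(im,'F_0');im=ctrl.camera('side'); save(im,'F_1',(240,250,360,380),6)
E
```

```text
[ 0.4724 -0.2548  0.0888] [179.9063   0.1037 100.1061] [-3.5441 -0.5767 -0.4052] 34.125 [ -0.2  -6.3 -28.8]
```

View pics/F_1.png

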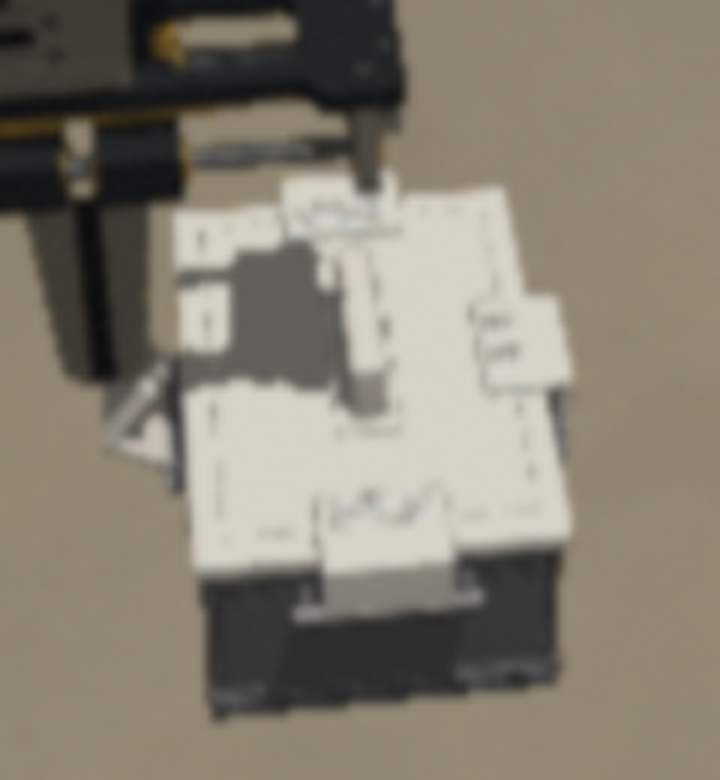

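View pics/F_0.png

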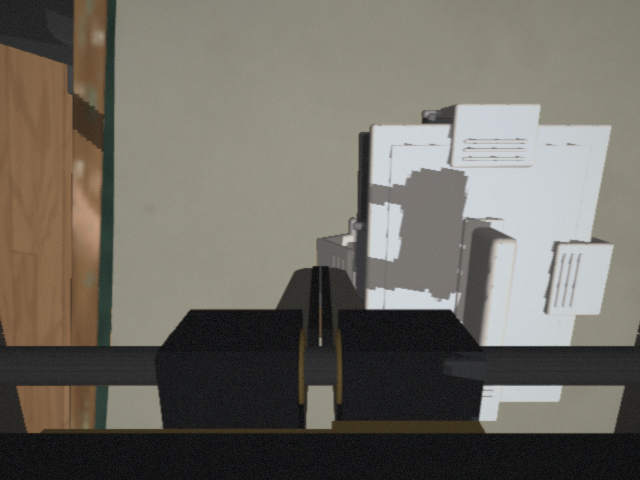

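Request:
carry_out(
  commands=[
    {"xyz":[0,5,0],"angular":[0,0,0]},
    {"xyz":[0,6,0],"angular":[0,0,0]},
    {"xyz":[0,6,0.5],"angular":[0,0,0]},
    {"xyz":[0,5,1],"angular":[0,0,0]},
  ],
)

```text
time: 34.72
ee_pos: [0.4946, -0.2508, 0.0869]
tcp_rot: [179.9, 0.1, 100.1]
wrist_force: [-3.1, -0.3, 3.0]
opening: 0.005
```

```bash
python3 - <<'E'
from clip import *
for i in range(1):
    s=ctrl.get_state(); print(s['ee_pos'],s['tcp_rot'],s['wrist_force'],s['time'], ((s['ee_pos']-pose('front',-.006,0)[:3,3])@Rt(YAW)*1000).round(1))
    im=ctrl.camera('side'); save(im,'G_1',(240,250,360,380),6)
E
```

```text
[ 0.4946 -0.2508  0.0869] [179.8527   0.1034 100.0996] [-3.1054 -0.3429  3.0415] 34.725 [ -0.3  16.3 -26.9]
```

View pics/G_1.png

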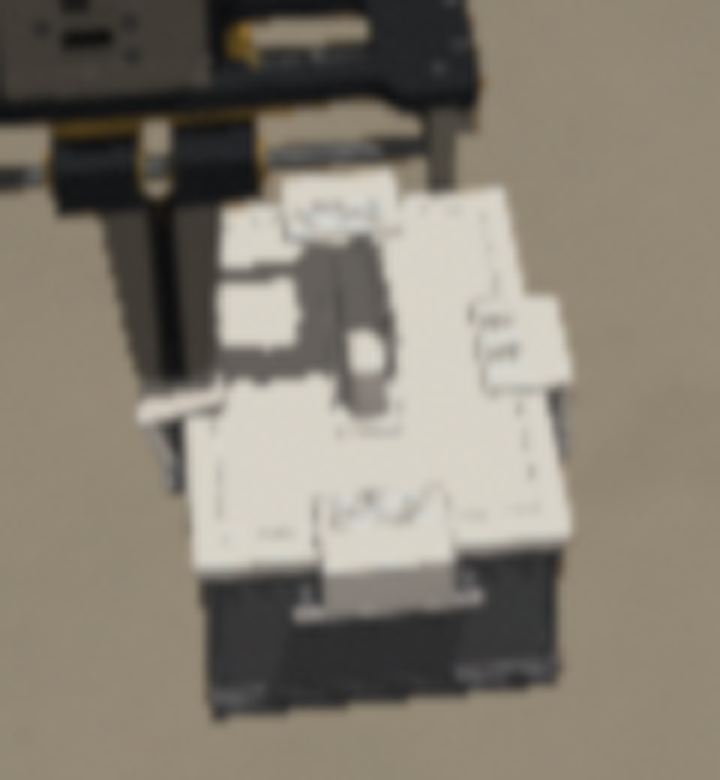

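Request:
carry_out(
  commands=[
    {"xyz":[0,2,1.5],"angular":[0,0,0]},
    {"xyz":[0,1,2],"angular":[0,0,0]},
    {"xyz":[0,0,2],"angular":[0,0,0]},
    {"xyz":[0,0,1],"angular":[0,0,0]},
    {"xyz":[0,0,0],"angular":[0,0,0]},
  ],
)

```text
time: 35.4
ee_pos: [0.5006, -0.2502, 0.0829]
tcp_rot: [179.5, 0.2, 100.0]
wrist_force: [2.2, 10.4, 28.9]
opening: 0.006
```

```bash
python3 - <<'E'
from clip import *
s=ctrl.get_state(); print(s['ee_pos'],s['tcp_rot'],s['wrist_force'],s['time'], ((s['ee_pos']-pose('front',-.006,0)[:3,3])@Rt(YAW)*1000).round(1))
E
```

```text
[ 0.5006 -0.2502  0.0829] [179.4968   0.1798 100.0344] [ 2.2294 10.3766 28.8725] 35.4 [ -0.7  22.3 -22.9]
```

Request:
carry_out(
  commands=[
    {"xyz":[0,0,-25],"angular":[0,0,0]},
    {"xyz":[0,0,-45],"angular":[0,0,0]},
    {"xyz":[-20,25,-50],"angular":[0,0,0]},
    {"xyz":[-20,25,-30],"angular":[0,0,0]},
    {"xyz":[0,0,0],"angular":[0,0,0]},
    {"xyz":[0,0,0],"angular":[0,0,0]},
  ],
)

```text
time: 36.15
ee_pos: [0.5515, -0.2801, 0.2282]
tcp_rot: [-180.0, -0.0, 100.1]
wrist_force: [0.4, 0.5, -0.3]
opening: 0.008
```

```bash
python3 - <<'E'
from clip import *
s=ctrl.get_state(); print(s['ee_pos'],s['tcp_rot'],s['wrist_force'],s['time']); T=T_tool(s); np.save('TH.npy',T)
im=ctrl.camera('wrist'); save(im,'H_0',(200,80,440,340),2.3);np.save('H.npy',im)
im=ctrl.camera('side'); save(im,'H_1',(250,270,350,370),6)
im=ctrl.camera('top'); save(im,'H_2')
E
```

```text
[ 0.5515 -0.2801  0.2282] [-179.9852   -0.0197  100.0918] [ 0.3687  0.5332 -0.2739] 36.15
```

View pics/H_0.png

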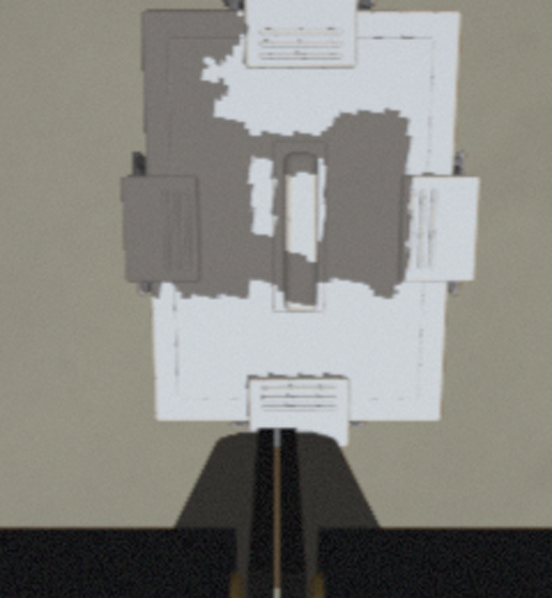

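View pics/H_1.png

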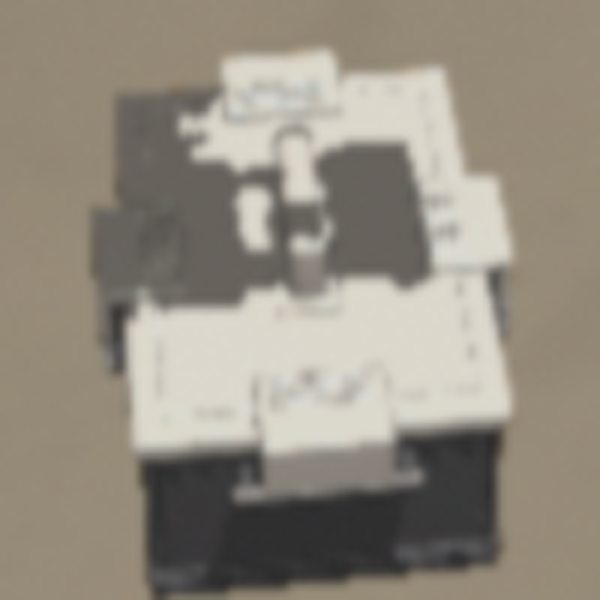

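View pics/H_2.png

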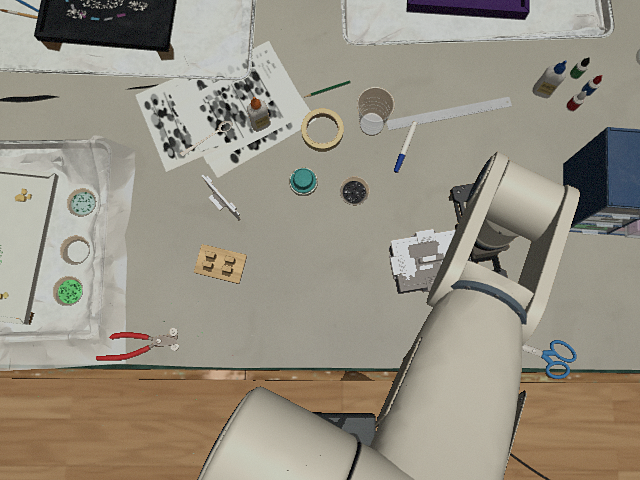

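All four clips look flat and the timer and cup have not moved. I'll touch the left clip again, since it was pressed first and most lightly, to confirm it stayed down.

Request:
carry_out(
  commands=[
    {"xyz":[57,4.5,10],"angular":[0,0,0]},
    {"xyz":[56,4.5,10],"angular":[0,0,0]},
    {"xyz":[0,0,50],"angular":[0,0,0]},
    {"xyz":[0,0,45],"angular":[0,0,0]},
    {"xyz":[0,0,22],"angular":[0,0,0]},
    {"xyz":[0,0,0],"angular":[0,0,0]},
    {"xyz":[0,0,0],"angular":[0,0,0]},
  ],
)

```text
time: 37.17
ee_pos: [0.5417, -0.168, 0.0929]
tcp_rot: [179.9, 0.1, 100.1]
wrist_force: [-0.3, -0.8, -0.2]
opening: 0.006
```

```bash
python3 - <<'E'
from clip import *
s=ctrl.get_state(); print(s['ee_pos'],s['tcp_rot'],s['wrist_force'],s['time'], ((s['ee_pos']-pose('left',0,0)[:3,3])@Rt(YAW)*1000).round(1))
E
```

```text
[ 0.5417 -0.168   0.0929] [179.9241   0.0558 100.0808] [-0.3103 -0.8287 -0.2333] 37.175 [-21.    1.1 -32.9]
```

Request:
carry_out(
  commands=[
    {"xyz":[0,0,5],"angular":[0,0,0]},
    {"xyz":[0,0,4],"angular":[0,0,0]},
    {"xyz":[0,0,0],"angular":[0,0,0]},
    {"xyz":[0,0,0],"angular":[0,0,0]},
  ],
)

```text
time: 37.67
ee_pos: [0.5416, -0.168, 0.0834]
tcp_rot: [179.9, 0.0, 100.1]
wrist_force: [0.1, 0.3, -0.3]
opening: 0.003
```

Request:
carry_out(
  commands=[
    {"xyz":[0,0,2],"angular":[0,0,0]},
    {"xyz":[0,0,1.5],"angular":[0,0,0]},
    {"xyz":[0,0,0],"angular":[0,0,0]},
  ],
)

```text
time: 38.05
ee_pos: [0.5419, -0.1682, 0.0828]
tcp_rot: [179.9, 0.1, 100.1]
wrist_force: [-9.2, 1.6, 34.2]
opening: 0.002
```

There is no contact at 83.4 mm and a hard stop at 82.8 mm, so the left clip had stayed flat. I'll lift clear, take a last look and hand in.

Request:
carry_out(
  commands=[
    {"xyz":[0,0,-25],"angular":[0,0,0]},
    {"xyz":[0,0,-50],"angular":[0,0,0]},
    {"xyz":[0,0,-50],"angular":[0,0,0]},
    {"xyz":[40,0,-40],"angular":[0,0,0]},
    {"xyz":[50,0,0],"angular":[0,0,0]},
    {"xyz":[0,0,0],"angular":[0,0,0]},
    {"xyz":[0,0,0],"angular":[0,0,0]},
  ],
)

```text
time: 38.92
ee_pos: [0.5257, -0.0794, 0.2447]
tcp_rot: [179.9, 0.1, 100.1]
wrist_force: [0.4, 0.5, 0.1]
opening: 0.006
```

```bash
python3 - <<'E'
from clip import *
s=ctrl.get_state(); print(s['ee_pos'],s['wrist_force'],s['time'])
im=ctrl.camera('side'); save(im,'I_1',(250,270,350,370),6)
im=ctrl.camera('top'); save(im,'I_2',(370,210,490,310),6)
E
```

```text
[ 0.5257 -0.0794  0.2447] [0.3836 0.4937 0.0604] 38.925
```

View pics/I_1.png

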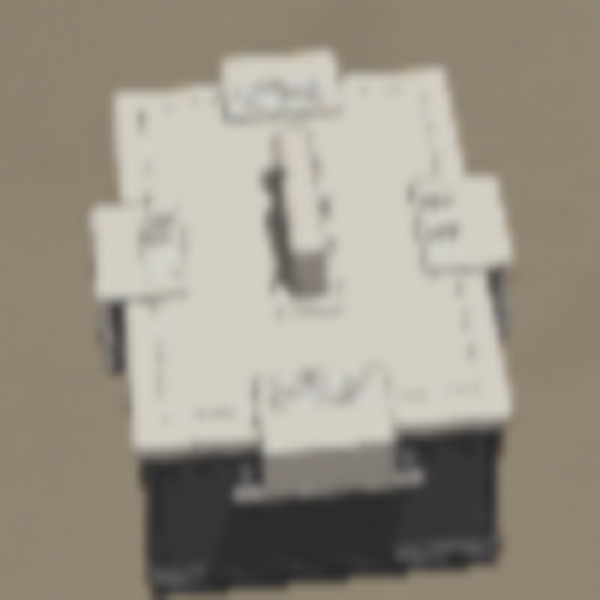

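View pics/I_2.png

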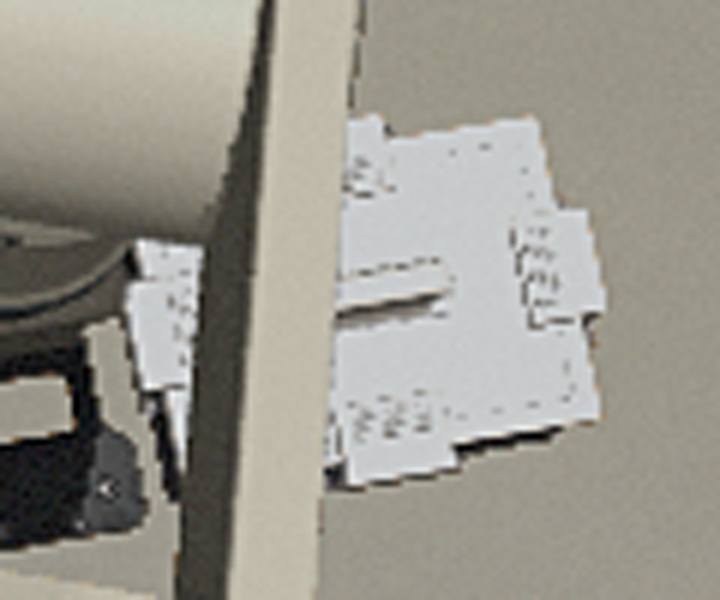

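All four clips lie flat, the lid sits square on the box, and the gripper touches nothing.

```bash
python3 -c "
from station import ctrl
print(ctrl.job_done(), ctrl.get_state()['time'])"
```

```text
the job is handed in; nothing more can be done
the job is handed in; nothing more can be done
```

The job is done and handed in at about 39 s: the lid is on the grey box with all four clips flat over it. I pinched the larger lid out of the rack by its top edge, laid it on the bare table handle up, and let go. Then I lifted it level by the handle, set it on the seal with the clips open, and pushed the clips down in the order left, right, back, front.

**Checks that passed**
- **Centring:** before I let go, the lid was within about 0.5 mm of the box centre, judged from the hinges in the wrist view.
- **Clips:** each one stopped hard at about 83 mm, as described, under 21–39 N. Touching the left clip again showed no contact at 83.4 mm and a stop at 82.8 mm, so it had stayed flat. I did not touch the other three again.
- **Surroundings:** the timer and cup looked unmoved in the top view, and the wrist force was near zero at the end.

**What disagreed or went wrong**
- **Back clip:** my first stroke passed over it without touching, so I repeated it lower.
- **Camera offset:** the top camera placed the lid on the table 3–4 mm from where the wrist camera did. I used the wrist camera.
- **Not measured at the end:** the lid's final height and centring were only judged by eye from the last pictures.

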